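# Put four mixed-up sample containers back on their own stands

## Task

The four sample containers have been mixed up: each one stands on a stand of the wrong colour. Put the amber bottle on the yellow stand, the black-capped vial on the blue stand, the white-capped vial on the red stand and the glass weighing bottle on the green stand, each upright in the middle of its stand. Carry them one at a time, using the empty grey stand to park one on the way; never tip a container over, and do not shift the white squeeze bottle that stands near them.

Things in the scene. Friction and masses are not known exactly. Their poses are not given: they have to be found in the camera images.
- amber_bottle: small amber bottle with a pale amber stopper, the tallest of the four: 111 mm high, round body 43 mm across from 20 to 90 mm height, stopper 33 mm wide above 96 mm, 90 g. Grip it across the body at 60 to 85 mm above its foot. Origin: centre of its foot, z up along its axis. Belongs on the yellow stand. At the start it stands on one of the coloured stands that is not its own.
- black_cap_vial: small clear glass vial with a black screw cap, 58 mm high, round, 25 mm across, cap 22 mm across from 46 mm up, 25 g. Grip it across the body at 25 to 40 mm above its foot. Origin: centre of its foot, z up along its axis. Belongs on the blue stand. At the start it stands on one of the coloured stands that is not its own.
- white_cap_vial: small clear glass vial with dark contents and a white screw cap, 58 mm high, round, 25 mm across, cap 22 mm across from 46 mm up, 25 g. Grip it across the body at 25 to 40 mm above its foot. Origin: centre of its foot, z up along its axis. Belongs on the red stand. At the start it stands on one of the coloured stands that is not its own.
- weighing_glass: small clear glass weighing bottle with a knobbed ground-glass lid (lid fixed), 56 mm high; body 28 mm across up to 34 mm height, lid rim 32 mm across from 34 to 46 mm, knob 14 mm across above. Grip it across the lid rim or body at 30 to 42 mm above its foot; 35 g. Origin: centre of its foot, z up along its axis. Belongs on the green stand. At the start it stands on one of the coloured stands that is not its own.
- yellow_stand: Yellow round sample stand: disc 80 mm across lying on the worktop, fixed there. Its flat floor, on which a container stands, is 8 mm above the worktop inside a rim 70 mm wide inside and 11 mm high; a thin white circle 40 mm across marks the middle of the floor. The amber bottle's own place. Origin: centre of its underside, z up, at worktop height.
- blue_stand: Blue round sample stand: disc 80 mm across lying on the worktop, fixed there. Its flat floor, on which a container stands, is 8 mm above the worktop inside a rim 70 mm wide inside and 11 mm high; a thin white circle 40 mm across marks the middle of the floor. The black-capped vial's own place. Origin: centre of its underside, z up, at worktop height.
- red_stand: Red round sample stand: disc 80 mm across lying on the worktop, fixed there. Its flat floor, on which a container stands, is 8 mm above the worktop inside a rim 70 mm wide inside and 11 mm high; a thin white circle 40 mm across marks the middle of the floor. The white-capped vial's own place. Origin: centre of its underside, z up, at worktop height.
- green_stand: Green round sample stand: disc 80 mm across lying on the worktop, fixed there. Its flat floor, on which a container stands, is 8 mm above the worktop inside a rim 70 mm wide inside and 11 mm high; a thin white circle 40 mm across marks the middle of the floor. The glass weighing bottle's own place. Origin: centre of its underside, z up, at worktop height.
- grey_stand: Grey round sample stand: disc 80 mm across lying on the worktop, fixed there. Its flat floor, on which a container stands, is 8 mm above the worktop inside a rim 70 mm wide inside and 11 mm high; a thin white circle 40 mm across marks the middle of the floor. The spare place: empty at the start, free for setting things down on the way. Origin: centre of its underside, z up, at worktop height.
- squeeze_bottle: bystander, to be left alone: milky white squeeze bottle, pointed white cap, 73 mm across, 188 mm high, upright on the worktop, loose. Origin: centre of its foot, z up. (Fixed things stand round: bottles up to 217 mm high behind and left of the stands; a tap 300 mm high at x = 0.70, y = -0.24 m, spout 0.1 m to the left: keep in front of it when coming in from the right.)
There are look-alikes about, which are no part of the job. What is shaped like the white_cap_vial but brown or pink is not meant.

How it is judged:
At the end, for the whole second after the job is handed in: Each container stands upright (within 0.1 rad) on the floor of its own stand, its foot's centre within 14 mm of the stand's centre, released and at rest (horizontal distance between amber_bottle and yellow_stand below 0.014 m and z of amber_bottle in the frame of yellow_stand between 0.005 and 0.012 m and angle between each of amber_bottle, black_cap_vial, white_cap_vial, weighing_glass's own z axis and vertical below 0.1 rad and linear speed of each of amber_bottle, black_cap_vial, white_cap_vial, weighing_glass below 0.02 m/s and angular speed of each of amber_bottle, black_cap_vial, white_cap_vial, weighing_glass below 2 rad/s and horizontal distance between black_cap_vial and blue_stand below 0.014 m and z of black_cap_vial in the frame of blue_stand between 0.005 and 0.012 m and horizontal distance between white_cap_vial and red_stand below 0.014 m and z of white_cap_vial in the frame of red_stand between 0.005 and 0.012 m and horizontal distance between weighing_glass and green_stand below 0.014 m and z of weighing_glass in the frame of green_stand between 0.005 and 0.012 m); the robot touches nothing.
It fails at once if a container was tipped over (leaned more than 40 degrees) (angle between any of amber_bottle, black_cap_vial, white_cap_vial, weighing_glass's own z axis and vertical above 0.7 rad).
It fails at once if the white squeeze bottle was shifted (more than 30 mm) or tipped (distance of squeeze_bottle from where it was at the start of the episode above 0.03 m or angle between squeeze_bottle's own z axis and vertical above 0.4 rad).
It also fails if it takes over 144 s, if anything falls off the work surface, if the arm or the gripper's body presses on something with over 40 N, if the wrist force passes 120 N, or if a joint passes its speed limit or range.

## Robot

A 7-joint arm with a two-finger parallel gripper is mounted at the origin on a cart in front of the work surface, level with it; the furniture and walls round the work are solid. World frame = base frame: x ahead of the robot, y to its left, z up, the work surface at z = 0. Lengths are in m, angles in rad, forces in N, time in s.
With the tool pointing down it reaches from about 0.35 to 0.9 m from the base axis. Payload 8.1 kg.
Tool frame: the origin (TCP) lies midway between the tips of the shut fingers; the grasp point (between the pads) lies 19 mm behind it; z points along the fingers, y is the direction in which the jaws open and shut (so a half turn about z gives the same grasp; the last joint's range is limited). The gripper opens to 85 mm and grips with 20 to 120 N. Pads are 22 mm wide; open, the fingers measure 114 mm over their backs; the gripper's body (76 mm by 85 mm) begins 54 mm behind the grasp point. The pads swing forward as they close: fully open they stand 13 mm farther back than shut.
Start: joints at [-1.309, 0.434, 0.025, 1.573, -0.012, 1.134, -0.075], TCP at [0.223, 0.584, 0.231] pointing down, gripper open.
Joint ranges: [-2.62, 2.62], [-0.44, 2.09], [-1.27, 1.32], [0.08, 2.57], [-1.32, 4.46], [0.12, 2], [-2.74, 2.74]. Speed limits (rad/s): [2.22, 2.22, 3.01, 3.01, 3.14, 3.14, 3.14].

## Interface

Orientations are given as a unit quaternion [x, y, z, w].
In Python, from workcell import bot gives the robot as it stands.
- The arm moves only by the tool carry_out, never from a script. Its argument "moves" is a list that holds one entry, the list of rows, each a list of 7 numbers: the finger opening in m, from 0 to 0.0854, then the shift along the tool's x, y, z in m, then the turn, a rotation vector about the tool's x, y, z in degrees. A call has 1 to 10 rows; each row shifts and turns the pose as measured when the row begins, along the tool's axes as they then stand; what a row does not reach is not made up. A row lasts 1/12 s, in which the tool goes at most 41.7 mm and 7.16 degrees, less where a joint would pass 70% of its speed; a pose out of reach is approached as far as the arm can. A call with a gripper value outside its range is refused whole. The fingers move at their own pace and stop on an object; "squeeze" is the grip in N (left out, the last holds). Time passes only in rows, so rows that do not move let the fingers close. It gives the time, the measured TCP pose, the force and the opening at its end, in the units of the state.
- bot.sense(): the state, without advancing time (a new reading comes with each control period).
- bot.camera(name): name is "scene" or "top" or "wrist"; returns (picture, depth): 480x640x3 uint8, red, green, blue; 480x640 float32, m along the optical axis (not along the pixel's ray), 0 where there is no reading.
- bot.get_calibration(name): a dict with "fx", "fy", "cx", "cy" (pixels), "R" (3x3) and "t" (3): a world point X has camera coordinates R X + t; the wrist camera has in their place "hand_eye" (4x4, takes a point from camera to tool coordinates, whose origin is the TCP and whose axes are the flange's). Camera axes: x right, y down, z forward; pixel columns grow to the right and rows downward; lengths in m; the calibration is good to about 2 mm. A picture is of the moment at which its call begins: read the wrist's pose just before it. get_calibration takes no time and is no camera call.
- bot.sign_off(): hands the job in, once; it reports no verdict.
The state is a dict: "time": time; "joints": joint angles; "joint_vel": joint speeds; "joint_torque": joint torques, N m; "eef_pos": TCP position; "tcp_rot": TCP orientation; "force": force on the tool from outside, world axes, zero at the start; "moment": the same for the moment, N m; "gripper_width": finger opening in m.
Only numpy, scipy, OpenCV 4.12 (cv2) and the standard library are available. Lean on these libraries where they do the work, as an engineer would, in place of code of your own. Each camera call takes 0.05 s, during which the arm holds its last target.

## Working session

There is one attempt and no reset: what is moved stays moved. The work goes in short steps, Python scripts to look and compute and a tool call to move; the robot and the scene stay as the last step left them, time stands still between calls to the robot, and variables do not carry over. Pictures are saved under pics/ and viewed, and the job is handed in when it is done.

Besides the shell and the picture viewer there is one more tool, called after "Call:" by a JSON object that holds its "api" and its "payload", one argument or row to a line. carry_out: Moves the arm, as the interface text tells. Its arguments: {"type":"object","properties":{"moves":{"type":"array"},"squeeze":{"type":"number"}},"required":["moves"]}

```bash
ls; mkdir -p pics; python3 - <<'E'
from workcell import bot
import cv2,numpy as np
s=bot.sense();print({k:np.round(v,3) for k,v in s.items()})
for n in("scene","top"):
    p,d=bot.camera(n);cv2.imwrite(f"pics/{n}0.png",p[:,:,::-1]);np.save(f"pics/{n}0.npy",d)
for n in("scene","top","wrist"):
    print(n,{k:np.round(v,4).tolist() for k,v in bot.get_calibration(n).items()})
E
```

```text
pics
{'time': np.float64(0.0), 'joints': array([-1.309,  0.435,  0.025,  1.574, -0.012,  1.134, -0.075]), 'joint_vel': array([ 0.001, -0.001, -0.001,  0.   , -0.001,  0.   ,  0.001]), 'joint_torque': array([ 0.0000e+00, -6.7048e+01,  1.0260e+00, -3.1620e+01,  1.6000e-02,
        1.3000e-02, -0.0000e+00]), 'eef_pos': array([0.223, 0.583, 0.231]), 'tcp_rot': array([ 0.181,  0.983, -0.001, -0.   ]), 'force': array([0.636, 0.088, 0.074]), 'moment': array([-0.041, -0.053,  0.059]), 'gripper_width': np.float64(0.086)}
scene {'fx': 501.3458, 'fy': 501.3458, 'cx': 318.8984, 'cy': 237.8999, 'R': [[0.7155, -0.6986, 0.0004], [-0.373, -0.3824, -0.8454], [0.5907, 0.6047, -0.5342]], 't': [-0.3021, 0.2724, 0.5483]}
top {'fx': 527.0616, 'fy': 527.0616, 'cx': 325.5879, 'cy': 239.2271, 'R': [[-0.0236, -0.9997, 0.0115], [-0.9895, 0.0217, -0.1426], [0.1423, -0.0147, -0.9897]], 't': [0.135, 0.5248, 1.01]}
wrist {'fx': 336.6872, 'fy': 336.6872, 'cx': 318.3056, 'cy': 238.8717, 'hand_eye': [[0.0004, -0.9491, -0.315, 0.0798], [1.0, 0.0005, -0.0004, 0.0002], [0.0005, -0.315, 0.9491, -0.1445], [0.0, 0.0, 0.0, 1.0]]}
```

View pics/scene0.png

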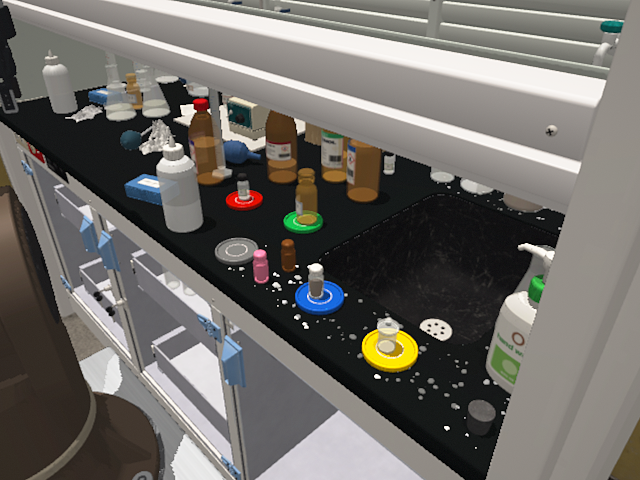

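View pics/top0.png

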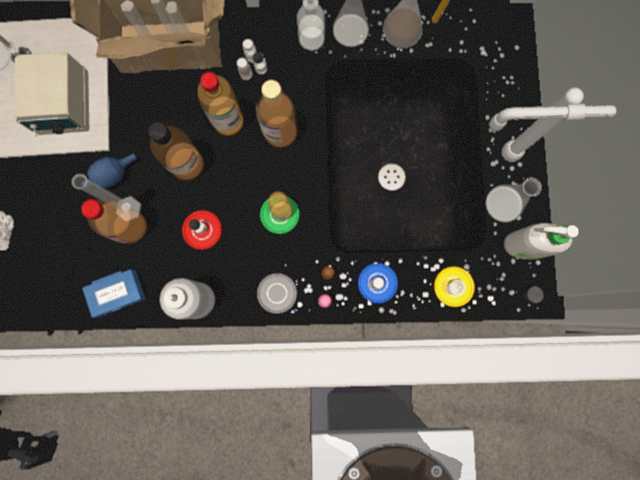

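The red stand holds the black-capped vial (top 200,228), green holds amber (280,210), blue holds the white-capped vial (378,283), yellow holds the glass (455,287), and grey is empty (277,293). The look-alikes are the pink vial (325,300), the brown vial (328,272) and a cluster at the back (250,50). Next I measure positions.

```bash
cat > h.py <<'E'
import numpy as np,cv2
from workcell import bot
from scipy.spatial.transform import Rotation as Ro
def ray(n,uv,z):
    c=bot.get_calibration(n);R=np.array(c['R']);t=np.array(c['t'])
    o=-R.T@t;d=R.T@np.array([(uv[0]-c['cx'])/c['fx'],(uv[1]-c['cy'])/c['fy'],1])
    return o+d*(z-o[2])/d[2]
def proj(n,X):
    c=bot.get_calibration(n);p=np.array(c['R'])@X+c['t'];return np.array([c['fx']*p[0]/p[2]+c['cx'],c['fy']*p[1]/p[2]+c['cy']])
def cloud(n,d):
    c=bot.get_calibration(n);R=np.array(c['R']);t=np.array(c['t'])
    v,u=np.mgrid[0:480,0:640];P=np.stack([(u-c['cx'])/c['fx']*d,(v-c['cy'])/c['fy']*d,d],-1)
    return (P-t)@R
def wrist():
    s=bot.sense();p,d=bot.camera("wrist");c=bot.get_calibration("wrist");H=np.array(c['hand_eye'])
    Rt=Ro.from_quat(s['tcp_rot']).as_matrix();T=np.eye(4);T[:3,:3]=Rt;T[:3,3]=s['eef_pos'];return p,d,T@H,c
def wray(M,c,uv,z):
    d=M[:3,:3]@np.array([(uv[0]-c['cx'])/c['fx'],(uv[1]-c['cy'])/c['fy'],1]);o=M[:3,3];return o+d*(z-o[2])/d[2]
E
python3 - <<'E'
from h import *
hs={'yellow':(22,35),'blue':(105,122),'green':(60,85),'red':(0,5)}
for n in('top','scene'):
    im=cv2.imread(f'pics/{n}0.png');hsv=cv2.cvtColor(im,cv2.COLOR_BGR2HSV)
    roi={'top':(170,240,320,490),'scene':(225,180,420,380)}[n]
    for k,(a,b) in hs.items():
        m=cv2.inRange(hsv,(a,180,90),(b,255,255))
        x0=170 if n=='top' else 215;y0=190 if n=='top' else 180
        mm=np.zeros_like(m);mm[y0:380,x0:490]=m[y0:380,x0:490]
        cs,_=cv2.findContours(mm,cv2.RETR_EXTERNAL,cv2.CHAIN_APPROX_NONE)
        q=max(cs,key=cv2.contourArea);h=cv2.convexHull(q)
        e=cv2.fitEllipse(h)
        pts=np.array([ray(n,p[0],.010)[:2] for p in h]);
        (cx,cy),r=cv2.minEnclosingCircle(pts.astype(np.float32)*1000)
        print(n,k,np.round(e[0],1),np.round(e[1],1),'->',np.round(ray(n,e[0],.008),4),'circ',np.round((cx,cy,r),1))
d=np.load('pics/top0.npy');P=cloud('top',d)
for uv in[(300,345),(300,370),(500,340),(277,293),(325,100),(400,400),(185,295),(178,297)]:print(uv,np.round(P[uv[1],uv[0]],3))
im=cv2.imread('pics/top0.png')[180:330,150:490];cv2.imwrite('pics/topcrop.png',cv2.resize(im,None,fx=2.3,fy=2.3,interpolation=2))
im=cv2.imread('pics/scene0.png')[160:380,140:440];cv2.imwrite('pics/scrop.png',cv2.resize(im,None,fx=2.6,fy=2.6,interpolation=2))
E
```

```text
top yellow [453.9 286.3] [39.8 41.4] -> [ 0.4301 -0.1345  0.008 ] circ [ 430.2 -133.9   41.3]
top blue [377.5 282.7] [39.7 40.2] -> [0.4409 0.0198 0.008 ] circ [440.9  19.7  40.8]Traceback (most recent call last):
  File "<stdin>", line 12, in <module>
cv2.error: OpenCV(4.12.0) /io/opencv/modules/imgproc/src/shapedescr.cpp:361: error: (-201:Incorrect size of input array) There should be at least 5 points to fit the ellipse in function 'fitEllipseNoDirect'
```

```bash
python3 - <<'E'
from h import *
# occupancy above: sash bar: points by z band from scene and top
for n in('top','scene'):
    P=cloud(n,np.load(f'pics/{n}0.npy'));d=np.load(f'pics/{n}0.npy')
    m=(d>0)&(P[...,0]>.2)&(P[...,0]<1.1)&(abs(P[...,1])<.7)&(P[...,2]>.13)
    q=P[m]
    for z in np.arange(.13,.9,.06):
        s=q[(q[:,2]>=z)&(q[:,2]<z+.06)]
        if len(s): print(n,round(z,2),len(s),np.round(np.percentile(s,[1,50,99],0)[:,:2],2).tolist())
E
```

```text
top 0.13 14444 [[0.35, -0.36], [0.69, 0.23], [0.97, 0.57]]
top 0.19 8313 [[0.35, -0.36], [0.62, -0.35], [0.91, 0.54]]
top 0.25 8247 [[0.21, -0.35], [0.68, -0.35], [0.87, 0.55]]
top 0.31 2857 [[0.2, -0.35], [0.66, -0.35], [0.85, 0.56]]
top 0.37 1450 [[0.35, -0.26], [0.35, 0.14], [0.35, 0.54]]
top 0.43 28714 [[0.3, -0.23], [0.32, 0.14], [0.35, 0.5]]
scene 0.13 8786 [[0.29, -0.42], [0.35, -0.37], [0.73, 0.52]]
scene 0.19 7211 [[0.29, -0.42], [0.31, -0.39], [0.6, 0.53]]
scene 0.25 9797 [[0.2, -0.41], [0.3, -0.37], [1.06, 0.64]]
scene 0.31 19100 [[0.23, -0.39], [0.32, -0.09], [1.07, 0.65]]
scene 0.37 43940 [[0.29, -0.38], [0.3, -0.21], [1.07, 0.57]]
scene 0.43 21594 [[0.29, -0.37], [0.3, -0.25], [0.34, 0.22]]
scene 0.49 18 [[0.29, -0.36], [0.29, -0.35], [0.3, -0.35]]
```

```bash
python3 - <<'E'
from h import *
hs={'yellow':(22,35),'blue':(105,122),'green':(50,85),'red':(0,5)}
for n in('top','scene'):
    im=cv2.imread(f'pics/{n}0.png');hsv=cv2.cvtColor(im,cv2.COLOR_BGR2HSV)
    for k,(a,b) in hs.items():
        m=cv2.inRange(hsv,(a,150,60),(b,255,255))|(cv2.inRange(hsv,(172,150,60),(180,255,255)) if k=='red' else 0)
        x0=170 if n=='top' else 215;y0=190 if n=='top' else 185
        mm=np.zeros_like(m);mm[y0:380,x0:490]=m[y0:380,x0:490]
        cs,_=cv2.findContours(mm,cv2.RETR_EXTERNAL,cv2.CHAIN_APPROX_NONE)
        q=max(cs,key=cv2.contourArea);h=cv2.convexHull(q)
        if len(h)<5: print(n,k,'few');continue
        e=cv2.fitEllipse(h)
        pts=np.array([ray(n,p[0],.010)[:2] for p in h]);
        (cx,cy),r=cv2.minEnclosingCircle(pts.astype(np.float32)*1000)
        print(n,k,np.round(e[0],1),np.round(e[1],1),'->',np.round(ray(n,e[0],.008),4),'circ',np.round((cx,cy,r),1))
d=np.load('pics/top0.npy');P=cloud('top',d)
for uv in[(300,337),(300,345),(300,370),(500,340),(277,293),(325,100),(400,400),(400,440),(185,295),(178,297)]:print(uv,np.round(P[uv[1],uv[0]],3))
P=cloud('scene',np.load('pics/scene0.npy'))
for u in(150,300,450):
  print(u,[(v,np.round(P[v,u],2).tolist()) for v in range(0,200,12)])
im=cv2.imread('pics/top0.png')[180:330,150:490];cv2.imwrite('pics/topcrop.png',cv2.resize(im,None,fx=2.3,fy=2.3,interpolation=2))
im=cv2.imread('pics/scene0.png')[160:380,140:440];cv2.imwrite('pics/scrop.png',cv2.resize(im,None,fx=2.6,fy=2.6,interpolation=2))
p,d=bot.camera('wrist');cv2.imwrite('pics/w0.png',p[:,:,::-1])
E
```

```text
top yellow [454.1 286.4] [40.2 41.9] -> [ 0.4299 -0.1348  0.008 ] circ [ 430.4 -134.3   42.2]
top blue [377.3 282.7] [40.6 41.2] -> [0.4408 0.0201 0.008 ] circ [440.8  20.4  41.6]
top green [279.2 214. ] [39.2 39.9] -> [0.5863 0.2167 0.008 ] circ [586.2 216.6  41.6]
top red [201.4 229.5] [39.9 41.1] -> [0.5575 0.3754 0.008 ] circ [557.4 375.1  41.8]
scene yellow [389.5 349.7] [44.2 57.9] -> [ 0.4276 -0.1382  0.008 ] circ [ 427.6 -138.5   43.8]
scene blue [319. 297.] [35.4 50.2] -> [0.4386 0.0165 0.008 ] circ [438.3  15.7  44.7]
scene green [302.8 221.3] [24. 40.] -> [0.5844 0.213  0.008 ] circ [581.2 211.8  46.7]
scene red [243.7 199.7] [21.  37.9] -> [0.5553 0.3716 0.008 ] circ [552.9 369.7  48.7]
(300, 337) [ 0.3    0.213 -0.923]
(300, 345) [0.345 0.162 0.44 ]
(300, 370) [0.316 0.163 0.441]
(500, 340) [ 0.345 -0.074  0.441]
(277, 293) [0.425 0.223 0.009]
(325, 100) [ 0.836  0.116 -0.006]
(400, 400) [ 0.109 -0.109 -0.634]
(400, 440) [ 0.133 -0.014 -0.002]
(185, 295) [0.419 0.368 0.161]
(178, 297) [0.415 0.38  0.164]
150 [(0, [0.32, 0.19, 0.44]), (12, [0.3, 0.15, 0.43]), (24, [0.29, 
[... 583 characters left out ...]
.4]), (96, [0.3, -0.1, 0.39]), (108, [0.3, -0.1, 0.38]), (120, [0.97, 0.65, 0.02]), (132, [0.91, 0.58, 0.02]), (144, [0.88, 0.54, 0.0]), (156, [0.82, 0.48, -0.0]), (168, [0.77, 0.42, -0.0]), (180, [0.57, 0.21, 0.11]), (192, [0.57, 0.21, 0.08])]
450 [(0, [1.07, 0.24, 0.37]), (12, [1.06, 0.23, 0.35]), (24, [1.06, 0.23, 0.33]), (36, [1.05, 0.22, 0.3]), (48, [0.33, -0.23, 0.44]), (60, [0.31, -0.24, 0.44]), (72, [0.3, -0.25, 0.44]), (84, [0.3, -0.26, 0.43]), (96, [0.3, -0.26, 0.42]), (108, [0.3, -0.26, 0.41]), (120, [0.3, -0.26, 0.41]), (132, [0.31, -0.26, 0.39]), (144, [0.3, -0.26, 0.39]), (156, [0.3, -0.26, 0.38]), (168, [0.31, -0.25, 0.36]), (180, [0.97, 0.11, 0.01]), (192, [0.92, 0.08, 0.0])]
```

View pics/scrop.png

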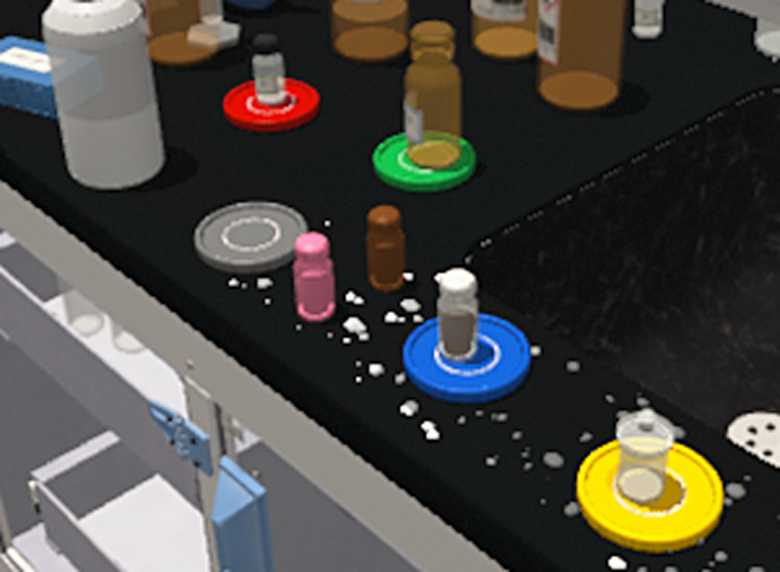

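View pics/topcrop.png

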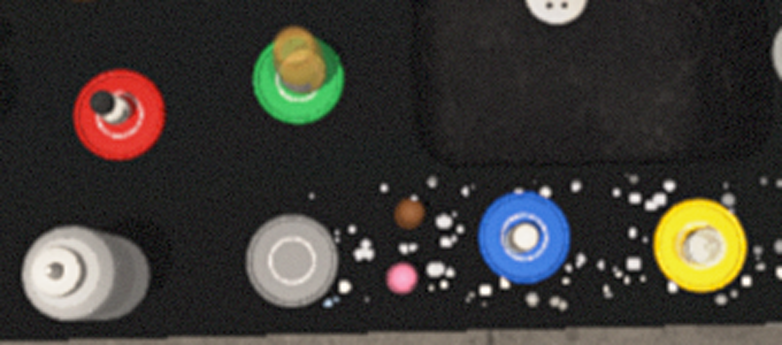

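View pics/w0.png

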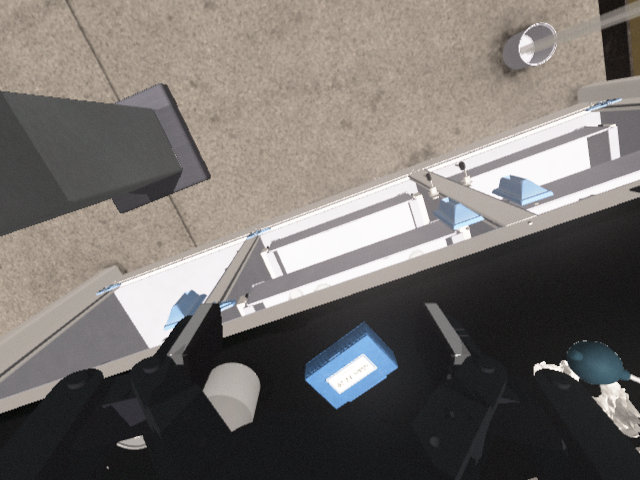

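```bash
python3 - <<'E'
from h import *
for n in('top','scene'):
    c=bot.get_calibration(n);print(n,'cam at',np.round(-np.array(c['R']).T@c['t'],3))
P=cloud('scene',np.load('pics/scene0.npy'));d=np.load('pics/scene0.npy')
for v in range(20,480,40): print(v,[(u,np.round(P[v,u],2).tolist() if d[v,u]>0 else 0) for u in range(2,170,28)])
P=cloud('top',np.load('pics/top0.npy'));d=np.load('pics/top0.npy')
for v in range(390,480,20): print(v,[(u,np.round(P[v,u],2).tolist() if d[v,u]>0 else 0) for u in list(range(2,60,14))+list(range(310,480,28))])
E
```

```text
top cam at [0.379 0.138 1.073]
scene cam at [-0.006 -0.438  0.523]
20 [(2, [0.24, 0.55, 0.39]), (30, [0.3, 0.63, 0.37]), (58, [0.3, 0.49, 0.39]), (86, [0.31, 0.39, 0.4]), (114, [0.3, 0.25, 0.41]), (142, [0.3, 0.18, 0.42])]
60 [(2, [0.22, 0.54, 0.33]), (30, [0.52, 1.5, 0.13]), (58, [0.54, 1.28, 0.16]), (86, [0.7, 1.5, 0.1]), (114, [0.77, 1.42, 0.1]), (142, [0.32, 0.24, 0.36])]
100 [(2, [0.2, 0.53, 0.27]), (30, [0.48, 1.48, 0.0]), (58, [0.5, 1.26, 0.04]), (86, [0.62, 1.35, 0.0]), (114, [0.61, 1.09, 0.06]), (142, [0.76, 1.21, 0.0])]
140 [(2, [0.36, 1.51, -0.12]), (30, [0.36, 1.14, -0.01]), (58, [0.41, 1.03, 0.0]), (86, [0.46, 0.98, 0.0]), (114, [0.52, 0.93, 0.0]), (142, [0.57, 0.87, 0.0])]
180 [(2, [0.34, 1.62, -0.3]), (30, [0.39, 1.46, -0.26]), (58, [0.39, 1.11, -0.14]), (86, [0.36, 0.75, -0.01]), (114, [0.4, 0.68, 0.0]), (142, [0.42, 0.57, 0.03])]
220 [(2, [0.05, -0.05, 0.34]), (30, [0.08, 0.02, 0.3]), (58, [0.44, 1.47, -0.46]), (86, [0.39, 0.93, -0.21]), (114, [0.39, 0.72, -0.12]), (142, [0.36, 0.46, -0.0])]
260 [(2, [0.04, -0.07, 0.32]), (30, [0.06, -0.06, 0.31]), (58, [0.39, 1.44, 
[... 1891 characters left out ...]
0]), (478, [-0.05, -0.43, -0.93])]
450 [(2, [0.22, 0.55, 0.36]), (16, [0.21, 0.54, 0.34]), (30, [0.21, 0.52, 0.34]), (44, [0.21, 0.52, 0.32]), (58, [-0.08, 1.09, -0.93]), (310, [-0.1, 0.18, -0.93]), (338, [0.12, 0.11, 0.0]), (366, [0.12, 0.05, 0.0]), (394, [0.12, 0.0, 0.01]), (422, [0.11, -0.06, -0.0]), (450, [0.11, -0.11, -0.0]), (478, [-0.12, -0.43, -0.93])]
470 [(2, [-0.14, 1.29, -0.93]), (16, [-0.14, 1.24, -0.93]), (30, [-0.15, 1.19, -0.93]), (44, [-0.15, 1.14, -0.93]), (58, [-0.15, 1.09, -0.93]), (310, [-0.17, 0.18, -0.93]), (338, [0.08, 0.11, -0.0]), (366, [0.08, 0.06, 0.01]), (394, [0.08, 0.0, 0.02]), (422, [0.09, -0.05, 0.04]), (450, [0.08, -0.11, 0.0]), (478, [-0.19, -0.42, -0.93])]
```

Call:
{"api": "carry_out", "payload": {
  "moves": [
    [[0.085,0,0,-0.03,0,0,0],[0.085,0,0,-0.03,0,0,0]]
  ]
}}

```text
time: 0.32
eef_pos: [0.2217, 0.58, 0.2848]
tcp_rot: [0.181, 0.983, -0.007, -0.001]
force: [0.3, 1.0, 0.5]
gripper_width: 0.0851
```

```bash
python3 - <<'E'
from h import *
s=bot.sense();print(s['joints'].tolist(),s['eef_pos'].tolist(),s['tcp_rot'].tolist())
def rx(a):c,s=np.cos(a),np.sin(a);return np.array([[1,0,0],[0,c,-s],[0,s,c]])
def rz(a):c,s=np.cos(a),np.sin(a);return np.array([[c,-s,0],[s,c,0],[0,0,1]])
rows=[(0,.267,0),(0,0,-np.pi/2),(0,.293,np.pi/2),(.0525,0,np.pi/2),(.0775,.3425,np.pi/2),(0,0,np.pi/2),(.076,.097,-np.pi/2)] # (a,d,alpha) modified DH xarm7
def fk(q):
    R=np.eye(3);p=np.zeros(3)
    # xarm7 modified-DH: a_{i-1}, alpha_{i-1}, d_i
    for (a,d,al),t in zip(rows,q):
        p=p+R@np.array([a,0,0]);R=R@rx(al);R=R@rz(t);p=p+R@np.array([0,0,d])
    return R,p
for q,(pos,quat) in (([-1.309,.4345,.025,1.5735,-.012,1.134,-.075],([.223,.5835,.231],[.181,.983,-.001,0])),(s['joints'],(s['eef_pos'],s['tcp_rot']))):
    R,p=fk(q);print('fk',p.round(3),R.round(3).tolist());print(Ro.from_quat(quat).as_matrix().round(3).tolist(),pos)
E
```

```text
[-1.312371879971057, 0.40103045452479913, 0.030334044971116747, 1.4913277948763892, -0.012359947733699804, 1.2641017943817499, -0.07446278709944469] [0.22172559917833184, 0.5799861643438147, 0.28477467823927644] [0.1813465525865485, 0.9833918646890288, -0.007302679415615058, -0.0007343035897336846]
fk [ 0.164 -0.568  0.341] [[0.356, -0.934, 0.001], [-0.934, -0.356, -0.005], [0.005, 0.001, -1.0]]
[[-0.934, 0.356, -0.0], [0.356, 0.934, -0.002], [-0.0, -0.002, -1.0]] [0.223, 0.5835, 0.231]
fk [ 0.157 -0.538  0.318] [[0.354, -0.934, -0.049], [-0.919, -0.357, 0.166], [-0.172, -0.014, -0.985]]
[[-0.934, 0.357, -0.004], [0.357, 0.934, -0.014], [-0.001, -0.015, -1.0]] [0.2217256  0.57998616 0.28477468]
```

```bash
python3 - <<'E'
from h import *
T={'black':((194.8,224.3),.066,(264,46)),'amber':((278.3,199.6),.119,(432,36)),'white':((378.7,282.6),.066,(459,283)),'glass':((457.4,284.3),.064,(646,418)),'grey':((277,293),.008,(252,236)),'pink':((324.5,300.5),.05,(313,244)),'brown':((328,272.5),.05,(384,216))}
for k,(uv,z,s) in T.items():
    s=np.array(s)/2.6+[140,160]; zz=z-.002
    print(k,ray('top',uv,z).round(4),ray('scene',s,zz).round(4))
P=cloud('top',np.load('pics/top0.npy'));im=cv2.imread('pics/top0.png')
m=(P[...,2]>.10)&(P[...,0]>.37)&(P[...,2]<.4)&(np.load('pics/top0.npy')>0)
n,l,st,c=cv2.connectedComponentsWithStats(m.astype(np.uint8))
for i in range(1,n):
    if st[i,4]>40:
        q=P[l==i];print(st[i,:4],'x',q[:,0].min().round(3),q[:,0].max().round(3),'y',q[:,1].min().round(3),q[:,1].max().round(3),'z',q[:,2].max().round(3))
E
```

```text
black [0.5583 0.3755 0.066 ] [0.5512 0.3666 0.064 ]
amber [0.5918 0.2098 0.119 ] [0.5851 0.2016 0.117 ]
white [0.4377 0.024  0.066 ] [0.4359 0.0193 0.064 ]
glass [ 0.4311 -0.1271  0.064 ] [ 0.424  -0.1341  0.062 ]
grey [0.4249 0.2228 0.008 ] [0.4257 0.2214 0.006 ]
pink [0.4066 0.1281 0.05  ] [0.4134 0.1326 0.048 ]
brown [0.4605 0.12   0.05  ] [0.4686 0.1256 0.048 ]
[ 70   0 154  59] x 0.861 1.008 y 0.305 0.582 z 0.185
[118   0  25  26] x 0.951 1.007 y 0.476 0.524 z 0.152
[151   0  34  29] x 0.942 0.988 y 0.393 0.447 z 0.157
[300   0  21  25] x 0.949 0.988 y 0.124 0.164 z 0.163
[345   0  18  13] x 0.973 0.996 y 0.04 0.074 z 0.137
[402   0  15  12] x 0.974 0.998 y -0.068 -0.04 z 0.132
[437   0  13  13] x 0.97 0.982 y -0.124 -0.109 z 0.139
[489   0 151 314] x 0.37 0.99 y -0.364 -0.15 z 0.353
[14 52 58 72] x 0.754 0.895 y 0.606 0.715 z 0.122
[198  73  39  47] x 0.755 0.818 y 0.29 0.356 z 0.205
[256  81  40  52] x 0.726 0.786 y 0.177 0.25 z 0.22
[148 122  46  47] x 0.66 0.73 y 0.372 0.444 z 0.209
[ 72 174  59  64] x 0.531 0.618 y 0.487 0.554 z 0.231
[512 178  29  25] x 0.581 0.616 y -0.265 -0.231 z 0.152
[269 192  18  19] x 0.576 0.608 y 0.196 0.228 z 0.122
[160 279  44  40] x 0.379 0.449 y 0.349 0.421 z 0.189
```

Call:
{"api": "carry_out", "payload": {
  "moves": [
    [[0.085,0,0,-0.041,0,0,0],[0.085,0,0,-0.041,0,0,0],[0.085,0,0,-0.041,0,0,0],[0.085,0,0,-0.041,0,0,-7],[0.085,0,0,-0.041,0,0,-7],[0.085,0,0,-0.02,0,0,-7]]
  ]
}}

```text
time: 0.82
eef_pos: [0.2216, 0.5802, 0.5166]
tcp_rot: [-0.004, 1.0, -0.01, -0.003]
force: [0.1, 0.7, 0.8]
gripper_width: 0.0851
```

```bash
cat >> h.py <<'E'
def target(xy,z,tilt=15,up=0,yaw=0):
    """plan to put grasp point (19mm behind TCP) at xy,z with tilt; prints tool shift & rotvec(deg)"""
    s=bot.sense();R=Ro.from_quat(s['tcp_rot']).as_matrix()
    th=np.radians(tilt);Rd=Ro.from_euler('z',yaw,degrees=True).as_matrix()@np.array([[-np.cos(th),0,-np.sin(th)],[0,1,0],[np.sin(th),0,-np.cos(th)]])
    tcp=np.array([*xy,z])+Rd[:,2]*.019
    d=tcp-s['eef_pos'];rv=Ro.from_matrix(R.T@Rd).as_rotvec(degrees=True)
    print('t',round(s['time'],2),'tcp',s['eef_pos'].round(4),'grasp',(s['eef_pos']-R[:,2]*.019).round(4),'w',round(float(s['gripper_width']),4),'F',s['force'].round(1),'\n world d(mm)',(d*1e3).round(1),'TOOL shift mm',(R.T@d*1e3).round(1),'rot',rv.round(1),'\n if already at tilt: ',(Rd.T@d*1e3).round(1),'dist',round(np.linalg.norm(d)*1e3))
E
python3 - <<'E'
from h import *
print(bot.sense()['joints'].round(3))
target((.22,.15),.52,0)
target((.5,.15),.52,15)
E
```

```text
[-1.288  0.385 -0.007  0.965  0.003  1.813  0.285]
t 0.82 tcp [0.2216 0.5802 0.5166] grasp [0.2217 0.5806 0.5356] w 0.0851 F [0.1 0.7 0.8] 
 world d(mm) [  -1.6 -430.2  -15.6] TOOL shift mm [   5.  -429.8   24.6] rot [-1.2 -0.3  0.5] 
 if already at tilt:  [   1.6 -430.2   15.6] dist 431
t 0.82 tcp [0.2216 0.5802 0.5166] grasp [0.2217 0.5806 0.5356] w 0.0851 F [0.1 0.7 0.8] 
 world d(mm) [ 273.5 -430.2  -14.9] TOOL shift mm [-270.  -432.1   22.3] rot [-1.3 14.7  0.3] 
 if already at tilt:  [-268.1 -430.2  -56.4] dist 510
```

Call:
{"api": "carry_out", "payload": {
  "moves": [
    [[0.085,0,-0.04,0,0,0,0],[0.085,0,-0.04,0,0,0,0],[0.085,-0.02,-0.036,0,0,0,0],[0.085,-0.02,-0.036,0,0,0,0],[0.085,-0.03,-0.028,0,0,0,0],[0.085,-0.03,-0.028,0,0,0,0]]
  ]
}}

```text
time: 1.32
eef_pos: [0.3214, 0.3787, 0.5206]
tcp_rot: [-0.018, 1.0, -0.007, -0.004]
force: [0.9, 1.1, -0.0]
gripper_width: 0.0852
```

```bash
python3 - <<'E'
from h import *
print(bot.sense()['joints'].round(3))
target((.5,.15),.52,0)
E
```

```text
[-1.036  0.134  0.074  1.293 -0.009  1.731  0.643]
t 1.32 tcp [0.3214 0.3787 0.5206] grasp [0.3216 0.379  0.5396] w 0.0852 F [ 0.9  1.1 -0. ] 
 world d(mm) [ 178.6 -228.7  -19.6] TOOL shift mm [-170.3 -234.8   21.3] rot [-0.8 -0.5  2.1] 
 if already at tilt:  [-178.6 -228.7   19.6] dist 291
```

Call:
{"api": "carry_out", "payload": {
  "moves": [
    [[0.085,-0.024,-0.033,0,0,0,0.5],[0.085,-0.024,-0.033,0,0,0,0.5],[0.085,-0.024,-0.033,0,0,0,0.5],[0.085,-0.024,-0.033,0,0,0,0.5],[0.085,-0.024,-0.033,0,0,0,0],[0.085,-0.024,-0.033,0.02,0,0,0],[0.085,-0.024,-0.02,0.02,0,0,0]]
  ]
}}

```text
time: 1.9
eef_pos: [0.4932, 0.156, 0.4872]
tcp_rot: [0.002, 1.0, -0.005, -0.001]
force: [0.3, 1.4, -0.1]
gripper_width: 0.0853
```

```bash
python3 - <<'E'
from h import *
print(bot.sense()['joints'].round(3))
target((.49,.1),.25,15)
E
```

```text
[-0.663  0.153  0.305  1.357 -0.037  1.644  1.204]
t 1.9 tcp [0.4932 0.156  0.4872] grasp [0.4932 0.1562 0.5062] w 0.0853 F [ 0.3  1.4 -0.1] 
 world d(mm) [  -8.1  -56.  -255.5] TOOL shift mm [  7.5 -53.3 256.1] rot [-0.6 14.9 -0.3] 
 if already at tilt:  [-58.3 -56.  248.9] dist 262
```

Call:
{"api": "carry_out", "payload": {
  "moves": [
    [[0.085,0,-0.018,0.037,0,0,0],[0.085,0,-0.018,0.037,0,0,0],[0.085,0,-0.018,0.037,0,5,0],[0.085,-0.003,-0.018,0.037,0,5,0],[0.085,-0.006,-0.018,0.037,0,5,0],[0.085,-0.009,-0.018,0.036,0,0,0],[0.085,0,0,0,0,0,0]]
  ]
}}

```text
time: 2.48
eef_pos: [0.4916, 0.0349, 0.2572]
tcp_rot: [0.007, 0.991, -0.003, -0.136]
force: [-1.3, 0.7, -0.3]
gripper_width: 0.0851
```

```bash
python3 - <<'E'
from h import *
print(bot.sense()['joints'].round(3))
target((.438,.02),.15,15)
p,d,M,c=wrist();cv2.imwrite('pics/w1.png',p[:,:,::-1])
p,d=bot.camera('scene');cv2.imwrite('pics/s1.png',p[:,:,::-1])
E
```

```text
[-0.421  0.378  0.375  1.663 -0.147  1.402  1.549]
t 2.48 tcp [0.4916 0.0349 0.2572] grasp [0.4968 0.035  0.2755] w 0.0851 F [-1.3  0.7 -0.3] 
 world d(mm) [ -58.5  -14.9 -125.5] TOOL shift mm [ 22.2 -14.6 136.7] rot [-0.3 -0.7 -0.9] 
 if already at tilt:  [ 24.1 -14.9 136.4] dist 139
```

View pics/w1.png

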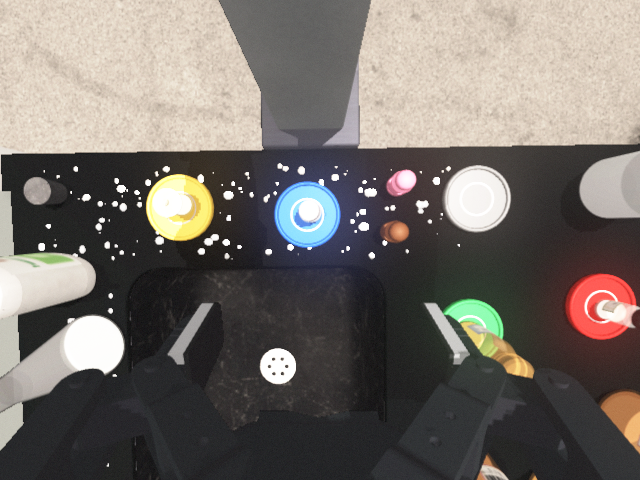

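View pics/s1.png

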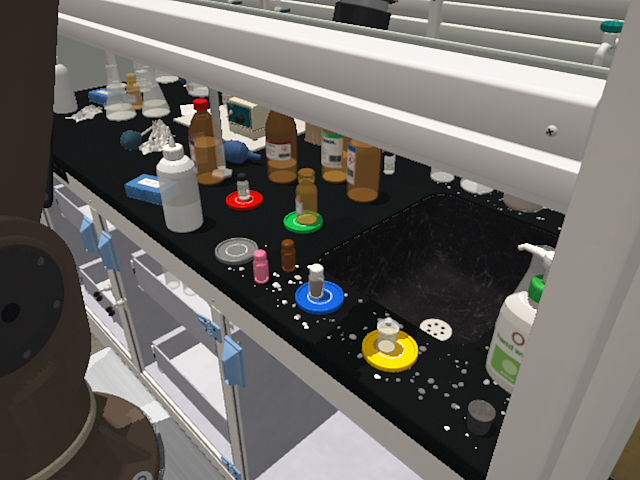

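The wrist view shows all five stands: yellow (180,207), blue (307,213), grey (477,198), green (472,325) and red (602,305). The white-capped vial is at (311,210). The pink (402,182) and brown (397,232) look-alikes stand apart from it.

```bash
cat >> h.py <<'E'
HS={'yellow':((20,120,90),(36,255,255)),'blue':((100,120,60),(125,255,255)),'green':((50,120,60),(85,255,255)),'red':((0,170,90),(6,255,255)),'grey':((0,0,90),(180,40,235))}
def wstand(p,M,c,k,box):
    hsv=cv2.cvtColor(np.ascontiguousarray(p[:,:,::-1]),cv2.COLOR_BGR2HSV)
    m=cv2.inRange(hsv,*[np.array(a) for a in HS[k]]);u0,v0,u1,v1=box;mm=np.zeros_like(m);mm[v0:v1,u0:u1]=m[v0:v1,u0:u1]
    cs,_=cv2.findContours(mm,cv2.RETR_EXTERNAL,cv2.CHAIN_APPROX_NONE)
    h=cv2.convexHull(max(cs,key=cv2.contourArea));pts=np.array([wray(M,c,q[0],.010)[:2] for q in h])*1e3
    e=cv2.fitEllipse(pts.astype(np.float32));return np.round(e[0],1),np.round(e[1],1)
E
python3 - <<'E'
from h import *
p,d,M,c=wrist()
for k,b in {'yellow':(140,165,225,250),'blue':(265,170,350,255),'grey':(430,155,520,240),'green':(430,290,535,360),'red':(555,265,640,345)}.items(): print(k,wstand(p,M,c,k,b))
for n,uv,z in(('white',(311,210),.066),('glass',(178,204),.064),('pink',(404,180),.05)):print(n,wray(M,c,uv,z).round(4))
a=p[150:260,130:350];cv2.imwrite('pics/w1c.png',cv2.resize(a[:,:,::-1],None,fx=3.5,fy=3.5,interpolation=2))
E
```

```text
yellow (array([ 432.4, -135.3]), array([81.2, 83.2]))
blue (array([443. ,  19.1]), array([81.1, 81.7]))
grey (array([426.5, 223.2]), array([81.2, 82.6]))
green (array([581. , 220.2]), array([63.2, 78.5]))
red (array([558.9, 374.7]), array([80.9, 87.3]))
white [0.4431 0.0302 0.066 ]
glass [ 0.4352 -0.1114  0.064 ]
pink [0.4108 0.1322 0.05  ]
```

View pics/w1c.png

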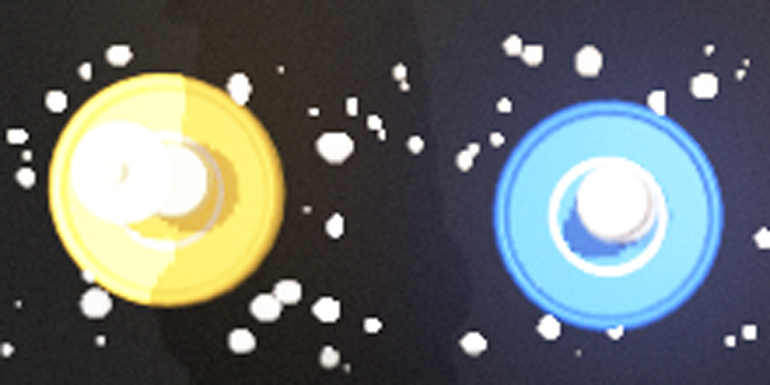

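```bash
python3 - <<'E'
from h import *
p,d,M,c=wrist();print(M[:3,3])
for n,uv,z in(('white',(305.7,208),.066),('glass',(165.7,199),.064)):print(n,wray(M,c,uv,z).round(4))
target((.441,.022),.12,15);target((.441,.022),.041,15)
E
```

```text
[0.45499974 0.04070603 0.42454893]
white [0.4426 0.0258 0.066 ]
glass [ 0.4316 -0.1236  0.064 ]
t 2.68 tcp [0.4956 0.0405 0.2649] grasp [0.5005 0.0405 0.2833] w 0.0852 F [-0.1  0.4  0.3] 
 world d(mm) [ -59.5  -18.5 -163.3] TOOL shift mm [ 15.2 -18.5 173.1] rot [-0.   0.1 -0.5] 
 if already at tilt:  [ 15.2 -18.5 173.1] dist 175
t 2.68 tcp [0.4956 0.0405 0.2649] grasp [0.5005 0.0405 0.2833] w 0.0852 F [-0.1  0.4  0.3] 
 world d(mm) [ -59.5  -18.5 -242.3] TOOL shift mm [ -5.1 -18.2 249.4] rot [-0.   0.1 -0.5] 
 if already at tilt:  [ -5.3 -18.5 249.4] dist 250
```

Call:
{"api": "carry_out", "payload": {
  "moves": [
    [[0.085,0.004,-0.004,0.035,0,0,0],[0.085,0.004,-0.004,0.035,0,0,0],[0.085,0.004,-0.004,0.035,0,0,0],[0.085,0.003,-0.004,0.035,0,0,0],[0.085,0.002,-0.002,0.015,0,0,-0.5],[0.085,0,0,0,0,0,0]]
  ]
}}

```text
time: 3.18
eef_pos: [0.4494, 0.0316, 0.1268]
tcp_rot: [-0.008, 0.993, 0.004, -0.114]
force: [-0.3, -0.5, 0.9]
gripper_width: 0.0851
```

```bash
python3 - <<'E'
from h import *
target((.440,.0235),.041,15);print(bot.sense()['joints'].round(2))
p,d,M,c=wrist();cv2.imwrite('pics/w2.png',p[:,:,::-1])
p,d=bot.camera('top');cv2.imwrite('pics/t2.png',p[:,:,::-1])
E
```

```text
t 3.18 tcp [0.4494 0.0316 0.1268] grasp [0.4537 0.0315 0.1453] w 0.0851 F [-0.3 -0.5  0.9] 
 world d(mm) [ -14.3   -8.1 -104.2] TOOL shift mm [ -9.4  -8.9 104.7] rot [0.3 1.9 1. ] 
 if already at tilt:  [-13.1  -8.1 104.3] dist 105
[-0.4   0.42  0.33  1.95 -0.19  1.02  1.62]
```

View pics/w2.png

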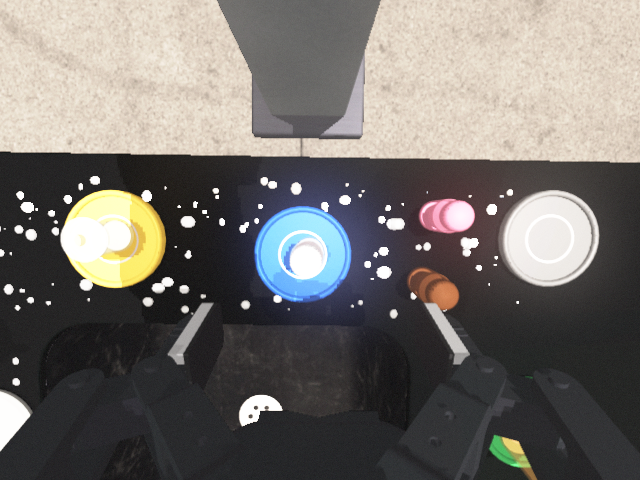

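View pics/t2.png

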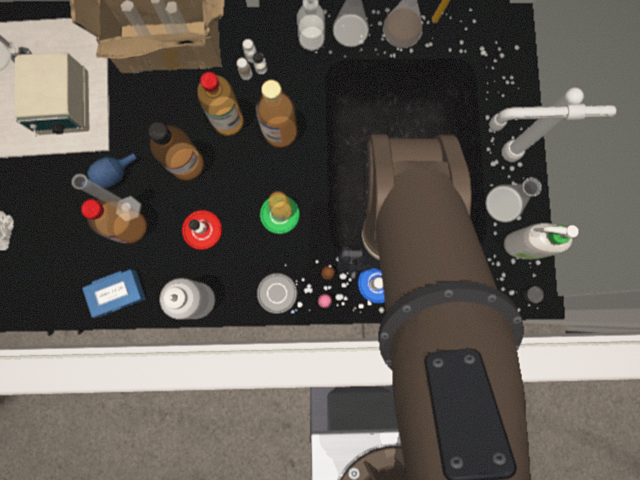

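```bash
python3 - <<'E'
from h import *
p,d=bot.camera('top');P=cloud('top',d)
for v in range(130,470,20):
    print(v,[P[v,u].round(3).tolist() for u in (380,400,420,440,470,500)])
p,d=bot.camera('scene');cv2.imwrite('pics/s2.png',p[:,:,::-1])
E
```

```text
130 [[0.836, -0.024, -0.199], [0.833, -0.073, -0.193], [0.379, 0.138, 1.073], [0.829, -0.173, -0.188], [0.775, -0.203, -0.041], [0.76, -0.255, -0.002]]
150 [[0.551, 0.07, 0.534], [0.552, 0.048, 0.527], [0.552, 0.026, 0.526], [0.552, 0.004, 0.525], [0.731, -0.201, -0.046], [0.716, -0.251, -0.0]]
170 [[0.523, 0.074, 0.556], [0.523, 0.053, 0.553], [0.52, 0.035, 0.562], [0.522, 0.013, 0.555], [0.688, -0.201, -0.054], [0.674, -0.25, -0.006]]
190 [[0.5, 0.076, 0.562], [0.497, 0.057, 0.573], [0.494, 0.041, 0.586], [0.494, 0.022, 0.586], [0.499, -0.014, 0.563], [0.618, -0.228, 0.048]]
210 [[0.481, 0.076, 0.56], [0.474, 0.062, 0.593], [0.47, 0.046, 0.609], [0.47, 0.028, 0.609], [0.48, -0.015, 0.555], [0.578, -0.226, 0.044]]
230 [[0.458, 0.079, 0.575], [0.452, 0.065, 0.611], [0.449, 0.051, 0.628], [0.448, 0.034, 0.631], [0.451, 0.003, 0.612], [0.545, -0.24, -0.002]]
250 [[0.438, 0.081, 0.586], [0.432, 0.068, 0.627], [0.43, 0.055, 0.645], [0.429, 0.04, 0.65], [0.429, 0.013, 0.643], [0.503, -0.236, -0.001]]
270 [[0.467, 0.013, 0.005], [0.414, 0.072, 0.642], [0.412, 0.058, 0.658], [0.411, 0.044, 
[... 635 characters left out ...]
69, 0.44], [0.341, 0.084, 0.706], [0.342, 0.074, 0.724], [0.343, 0.063, 0.733], [0.343, 0.046, 0.738], [0.342, 0.026, 0.735]]
390 [[0.115, -0.068, -0.826], [0.329, 0.086, 0.714], [0.331, 0.077, 0.734], [0.332, 0.066, 0.744], [0.332, 0.049, 0.749], [0.331, 0.03, 0.746]]
410 [[0.109, -0.027, -0.473], [0.317, 0.088, 0.721], [0.321, 0.079, 0.743], [0.322, 0.069, 0.755], [0.322, 0.052, 0.757], [0.322, 0.035, 0.756]]
430 [[0.15, 0.023, -0.019], [0.303, 0.088, 0.716], [0.311, 0.081, 0.751], [0.313, 0.071, 0.762], [0.313, 0.055, 0.765], [0.313, 0.039, 0.767]]
450 [[0.119, 0.027, 0.01], [0.118, -0.011, 0.011], [0.301, 0.082, 0.757], [0.303, 0.073, 0.767], [0.304, 0.058, 0.773], [0.304, 0.043, 0.776]]
```

View pics/s2.png

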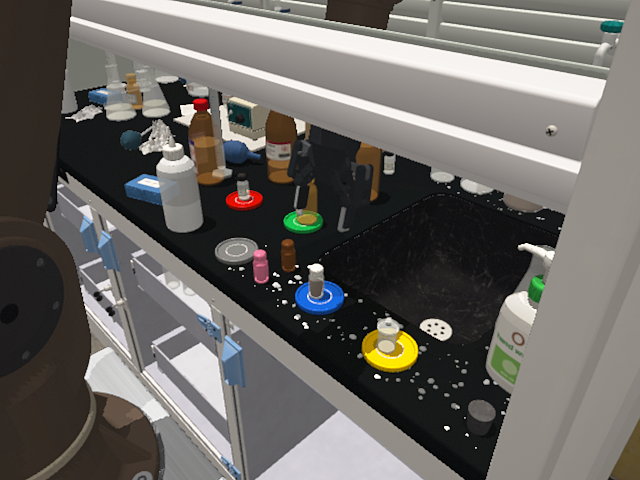

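```bash
python3 - <<'E'
from h import *
target((.440,.0235),.090,25)
target((.440,.0235),.043,25)
E
```

```text
t 3.38 tcp [0.4527 0.0315 0.1292] grasp [0.4569 0.0313 0.1477] w 0.0848 F [-0.3 -0.6  0.1] 
 world d(mm) [-20.7  -8.  -56.4] TOOL shift mm [ 7.9 -8.2 59.5] rot [ 0.3 12.2  0.9] 
 if already at tilt:  [-5.  -8.  59.9] dist 61
t 3.38 tcp [0.4527 0.0315 0.1292] grasp [0.4569 0.0313 0.1477] w 0.0848 F [-0.3 -0.6  0.1] 
 world d(mm) [ -20.7   -8.  -103.4] TOOL shift mm [ -2.5  -8.7 105.3] rot [ 0.3 12.2  0.9] 
 if already at tilt:  [-24.9  -8.  102.5] dist 106
```

Call:
{"api": "carry_out", "payload": {
  "moves": [
    [[0.085,0.008,-0.004,0.02,0,6,0.5],[0.085,0.003,-0.004,0.02,0,6,0.5],[0.085,-0.005,0,0.02,0,0,0],[0.085,0,0,0,0,0,0]]
  ]
}}

```text
time: 3.72
eef_pos: [0.4357, 0.0264, 0.0786]
tcp_rot: [-0.001, 0.978, 0.004, -0.21]
force: [-1.1, 0.6, 0.2]
gripper_width: 0.0849
```

```bash
python3 - <<'E'
from h import *
target((.440,.0235),.043,25);print(bot.sense()['joints'].round(2))
p,d=bot.camera('top');P=cloud('top',d)
for v in range(150,470,40):
    print(v,[P[v,u].round(3).tolist() for u in (400,440,470,500)])
p,d=bot.camera('scene');cv2.imwrite('pics/s3.png',p[:,:,::-1])
target((.440,.0235),.043,25)
p,d,M,c=wrist();cv2.imwrite('pics/w3.png',p[:,:,::-1])
E
```

```text
t 3.72 tcp [0.4357 0.0264 0.0786] grasp [0.4435 0.0262 0.0959] w 0.0849 F [-1.1  0.6  0.2] 
 world d(mm) [ -3.7  -2.9 -52.8] TOOL shift mm [-18.3  -3.3  49.7] rot [0.4 0.8 0.2] 
 if already at tilt:  [-19.   -2.9  49.5] dist 53
[-0.35  0.6   0.31  1.87 -0.22  1.13  1.66]
150 [[0.557, 0.045, 0.511], [0.563, -0.004, 0.492], [0.731, -0.201, -0.045], [0.716, -0.251, 0.0]]
190 [[0.495, 0.059, 0.583], [0.494, 0.021, 0.584], [0.645, -0.201, -0.064], [0.617, -0.226, 0.053]]
230 [[0.449, 0.069, 0.633], [0.446, 0.038, 0.646], [0.449, 0.006, 0.622], [0.545, -0.24, -0.002]]
270 [[0.41, 0.079, 0.687], [0.409, 0.051, 0.695], [0.41, 0.022, 0.67], [0.462, -0.234, -0.002]]
310 [[0.381, 0.085, 0.719], [0.38, 0.06, 0.728], [0.38, 0.033, 0.7], [0.381, -0.228, -0.002]]
350 [[0.357, 0.089, 0.744], [0.357, 0.067, 0.752], [0.356, 0.05, 0.758], [0.357, 0.037, 0.77]]
390 [[0.336, 0.094, 0.77], [0.337, 0.073, 0.775], [0.337, 0.058, 0.779], [0.337, 0.044, 0.787]]
430 [[0.317, 0.097, 0.779], [0.317, 0.076, 0.783], [0.317, 0.061, 0.786], [0.319, 0.047, 0.793]]
t 3.82 tcp [0.4371 0.0263 0.081 ] grasp [0.4448 0.0261 0.0984] w 0.085 F [1.  0.4 1.1] 
 world d(mm) [ -5.1  -2.8 -55.2] TOOL shift mm [-17.7  -3.3  52.5] rot [0.5 1.  0.2] 
 if already at tilt:  [-18.7  -2.8  52.2] dist 56
```

View pics/s3.png

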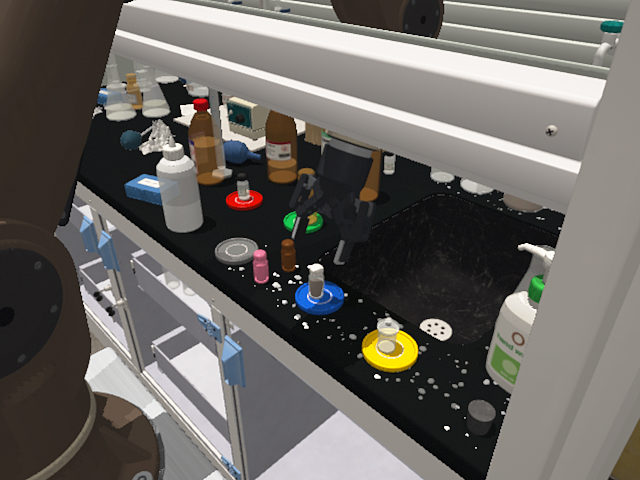

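View pics/w3.png

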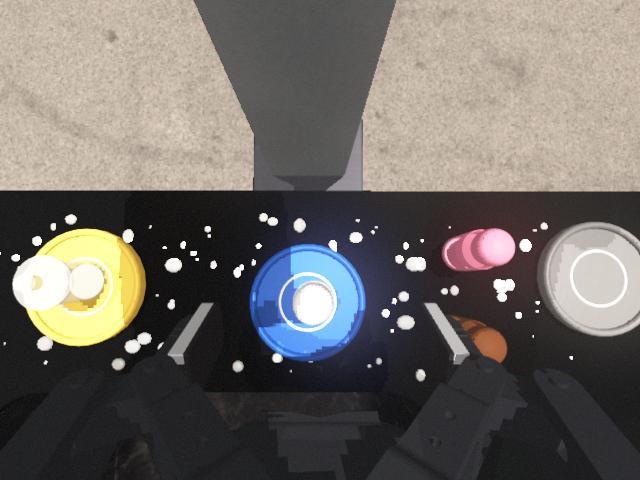

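```bash
python3 - <<'E'
from h import *
p,d,M,c=wrist()
g=cv2.cvtColor(p,cv2.COLOR_RGB2HSV);m=((g[...,1]<60)&(g[...,2]>200)).astype(np.uint8);m[:, :290]=0;m[:,340:]=0;m[:275]=0;m[335:]=0
m=cv2.morphologyEx(m,cv2.MORPH_OPEN,np.ones((9,9)));mo=cv2.moments(m);uv=(mo['m10']/mo['m00'],mo['m01']/mo['m00']);print(uv,m.sum(),wray(M,c,uv,.066).round(4))
print(wstand(p,M,c,'blue',(240,230,380,370)),wstand(p,M,c,'yellow',(0,210,160,360)),wstand(p,M,c,'grey',(535,215,640,345)))
E
```

```text
(314.43367346938777, 303.99708454810497) 1372 [0.439  0.0242 0.066 ]
(array([442.3,  18.9]), array([80.4, 80.7])) (array([ 431.6, -135.4]), array([80.5, 84.8])) (array([426.1, 223. ]), array([79.7, 85.7]))
```

Call:
{"api": "carry_out", "payload": {
  "moves": [
    [[0.085,-0.006,-0.001,0.018,0,0,0],[0.085,-0.006,-0.001,0.018,0,0,0],[0.085,-0.006,0,0.016,0,0,0],[0.085,0,0,0,0,0,0]]
  ]
}}

```text
time: 4.25
eef_pos: [0.4377, 0.026, 0.0319]
tcp_rot: [-0.002, 0.98, 0.006, -0.2]
force: [0.3, 0.9, 0.1]
gripper_width: 0.0851
```

```bash
python3 - <<'E'
from h import *
target((.439,.024),.043,25)
E
```

```text
t 4.25 tcp [0.4377 0.026  0.0319] grasp [0.4451 0.0258 0.0494] w 0.0851 F [0.3 0.9 0.1] 
 world d(mm) [-6.7 -2.  -6.1] TOOL shift mm [ 3.8 -2.1  8.2] rot [0.6 2.  0.3] 
 if already at tilt:  [ 3.5 -2.   8.4] dist 9
```

Call:
{"api": "carry_out", "payload": {
  "moves": [
    [[0.085,0.004,-0.002,0.008,0,0,0],[0.04,0,0,0,0,0,0],[0.0,0,0,0,0,0,0],[0.0,0,0,0,0,0,0],[0.0,0,0,0,0,0,0],[0.0,0,0,0,0,0,0]]
  ],
  "squeeze": 25
}}

```text
time: 4.75
eef_pos: [0.4332, 0.0244, 0.0314]
tcp_rot: [-0.002, 0.981, 0.007, -0.195]
force: [-0.3, -0.9, -0.8]
gripper_width: 0.0252
```

```bash
python3 - <<'E'
from h import *
target((.4258,.2225),.10,25)
p,d,M,c=wrist();cv2.imwrite('pics/w4.png',p[:,:,::-1])
E
```

```text
t 4.75 tcp [0.4332 0.0244 0.0314] grasp [0.4405 0.0241 0.0489] w 0.0252 F [-0.3 -0.9 -0.8] 
 world d(mm) [-15.5 198.1  51.4] TOOL shift mm [ 32.7 198.9 -39. ] rot [0.7 2.5 0.4] 
 if already at tilt:  [ 35.7 198.1 -40. ] dist 205
```

View pics/w4.png

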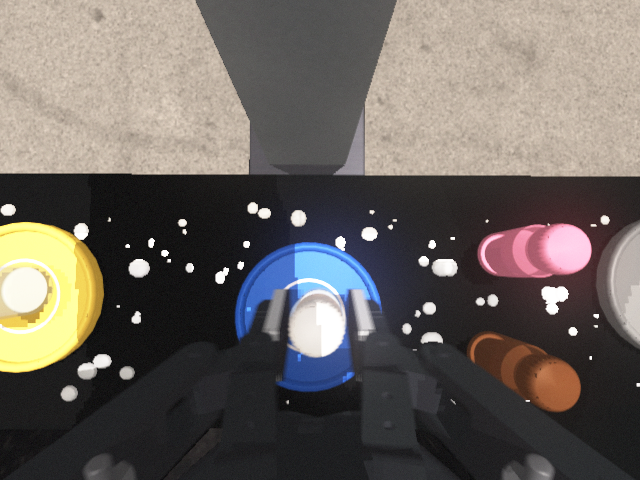

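Call:
{"api": "carry_out", "payload": {
  "moves": [
    [[0.0,0.014,0,-0.034,0,0,0],[0.0,0.014,0,-0.034,0,0,0],[0.0,0.008,0.02,-0.02,0,0,0],[0.0,0,0.038,0,0,0,0],[0.0,0,0.038,0,0,0,0],[0.0,0,0.038,0,0,0,0],[0.0,0,0.038,0,0,0,0],[0.0,0,0.02,0,0,0,0],[0.0,0,0,0,0,0,0]]
  ]
}}

```text
time: 5.55
eef_pos: [0.4354, 0.2212, 0.1352]
tcp_rot: [0.002, 0.981, 0.008, -0.194]
force: [-0.6, -0.3, -0.3]
gripper_width: 0.0238
```

```bash
python3 - <<'E'
from h import *
target((.4258,.2225),.049,22.5);print(bot.sense()['joints'].round(2))
p,d,M,c=wrist();cv2.imwrite('pics/w5.png',p[:,:,::-1])
E
```

```text
t 5.55 tcp [0.4354 0.2212 0.1352] grasp [0.4427 0.2209 0.1527] w 0.0238 F [-0.6 -0.3 -0.3] 
 world d(mm) [ -16.9    1.3 -103.7] TOOL shift mm [-23.9  -0.3 102.3] rot [ 0.9  0.1 -0. ] 
 if already at tilt:  [-24.1   1.3 102.3] dist 105
[-0.62  0.55  0.26  1.75 -0.31  1.24  1.35]
```

View pics/w5.png

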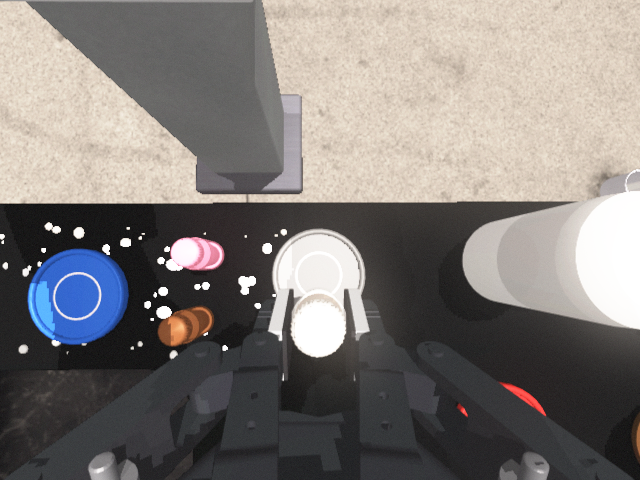

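Call:
{"api": "carry_out", "payload": {
  "moves": [
    [[0.0,-0.008,0,0.034,0,0,0],[0.0,-0.008,0,0.034,0,0,0],[0.0,-0.006,0,0.02,0,0,0],[0.0,0,0,0,0,0,0]]
  ]
}}

```text
time: 5.93
eef_pos: [0.425, 0.2172, 0.0442]
tcp_rot: [0.003, 0.982, 0.007, -0.191]
force: [-0.6, 0.3, -0.7]
gripper_width: 0.0237
```

```bash
python3 - <<'E'
from h import *
target((.4258,.2225),.049,22.5)
p,d=bot.camera('scene');cv2.imwrite('pics/s5.png',cv2.resize(p[200:320,180:380,::-1],None,fx=4,fy=4,interpolation=2))
E
```

```text
t 5.93 tcp [0.425  0.2172 0.0442] grasp [0.4321 0.2169 0.0618] w 0.0237 F [-0.6  0.3 -0.7] 
 world d(mm) [ -6.5   5.3 -12.7] TOOL shift mm [ 1.2  5.1 14.3] rot [ 0.9  0.5 -0.2] 
 if already at tilt:  [ 1.1  5.3 14.2] dist 15
```

View pics/s5.png

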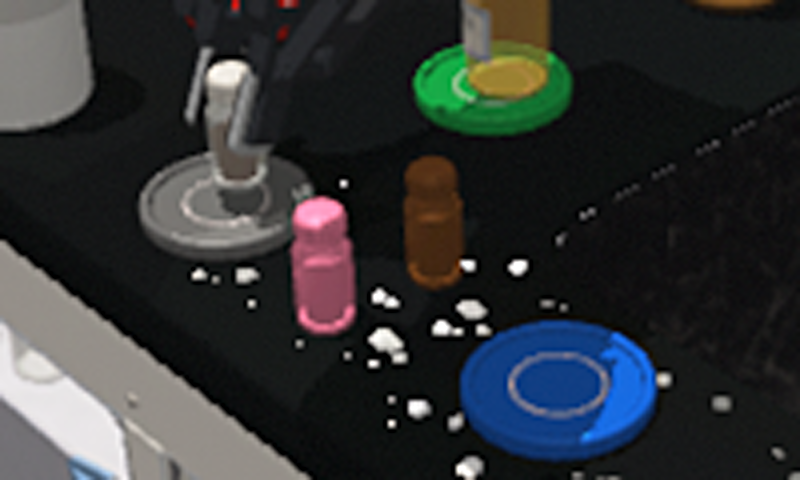

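Call:
{"api": "carry_out", "payload": {
  "moves": [
    [[0.0,0,0.003,0.006,0,0,0],[0.0,0,0.003,0.005,0,0,0],[0.0,0,0,0.004,0,0,0],[0.0,0,0,0,0,0,0]]
  ]
}}

```text
time: 6.32
eef_pos: [0.423, 0.222, 0.0344]
tcp_rot: [0.005, 0.982, 0.008, -0.188]
force: [-0.1, -0.7, -0.4]
gripper_width: 0.0234
```

```bash
python3 - <<'E'
from h import *
target((.4258,.2225),.049,22.5)
p,d=bot.camera('scene');cv2.imwrite('pics/s6.png',cv2.resize(p[200:280,200:300,::-1],None,fx=6,fy=6,interpolation=2))
E
```

```text
t 6.32 tcp [0.423  0.222  0.0344] grasp [0.43   0.2216 0.0521] w 0.0234 F [-0.1 -0.7 -0.4] 
 world d(mm) [-4.4  0.5 -3. ] TOOL shift mm [3.  0.4 4.4] rot [ 1.   0.8 -0.4] 
 if already at tilt:  [3.  0.5 4.4] dist 5
```

View pics/s6.png

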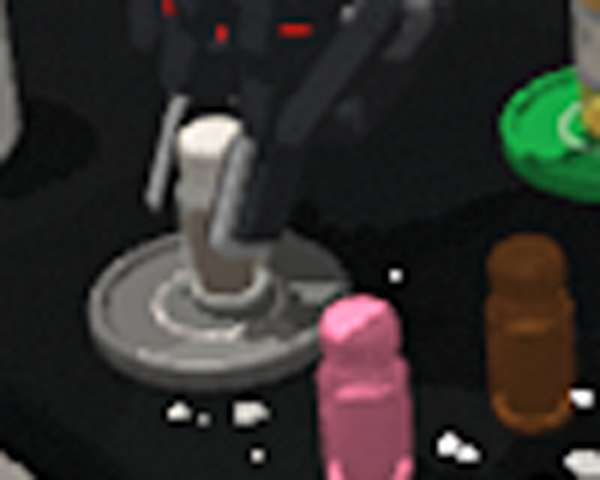

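Call:
{"api": "carry_out", "payload": {
  "moves": [
    [[0.0,0.001,0,0.004,0,0,0],[0.0,0.001,0,0.004,0,0,0],[0.0,0,0,0,0,0,0]]
  ]
}}

```text
time: 6.62
eef_pos: [0.4222, 0.2231, 0.0314]
tcp_rot: [0.006, 0.983, 0.01, -0.185]
force: [-0.4, 0.5, -1.0]
gripper_width: 0.0234
```

```bash
python3 - <<'E'
from h import *
target((.4258,.2225),.049,22.5)
p,d=bot.camera('scene');cv2.imwrite('pics/s7.png',cv2.resize(p[200:280,200:300,::-1],None,fx=6,fy=6,interpolation=2))
E
```

```text
t 6.62 tcp [0.4222 0.2231 0.0314] grasp [0.4291 0.2227 0.0491] w 0.0234 F [-0.4  0.5 -1. ] 
 world d(mm) [-3.7 -0.6  0.1] TOOL shift mm [ 3.4 -0.7  1.2] rot [ 1.3  1.2 -0.4] 
 if already at tilt:  [ 3.4 -0.6  1.3] dist 4
```

View pics/s7.png

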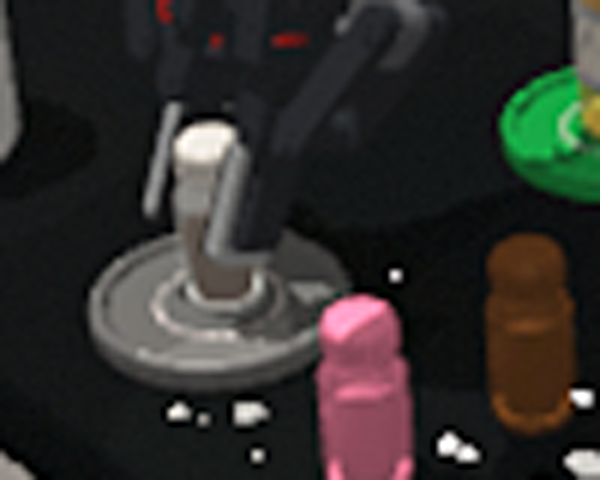

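Call:
{"api": "carry_out", "payload": {
  "moves": [
    [[0.0,0,0,0.002,0,4,0],[0.0,0,0,0.003,0,3,0],[0.0,0,0,0.002,0,0,0],[0.0,0,0,0,0,0,0]]
  ]
}}

```text
time: 7.0
eef_pos: [0.4204, 0.2238, 0.0306]
tcp_rot: [0.004, 0.969, 0.012, -0.246]
force: [-0.1, -0.3, -0.1]
gripper_width: 0.024
```

```bash
python3 - <<'E'
from h import *
target((.4258,.2225),.049,25)
p,d=bot.camera('scene');cv2.imwrite('pics/s8.png',cv2.resize(p[200:280,200:300,::-1],None,fx=6,fy=6,interpolation=2))
E
```

```text
t 7.0 tcp [0.4204 0.2238 0.0306] grasp [0.4294 0.2234 0.0473] w 0.024 F [-0.1 -0.3 -0.1] 
 world d(mm) [-2.6 -1.3  1.2] TOOL shift mm [ 2.9 -1.4  0.1] rot [ 1.5 -3.5 -0.2] 
 if already at tilt:  [ 2.9 -1.3  0. ] dist 3
```

View pics/s8.png

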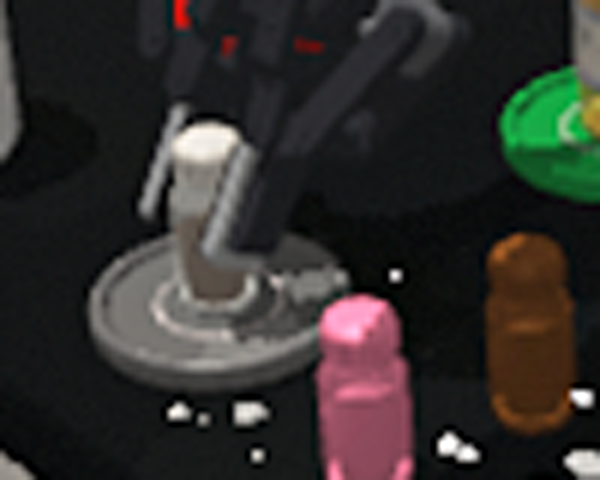

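Call:
{"api": "carry_out", "payload": {
  "moves": [
    [[0.0,0,0,0.003,0,2,0],[0.0,0,0,0.003,0,0,0],[0.03,0,0,0,0,0,0],[0.04,0,0,0,0,0,0],[0.06,0,0,0,0,0,0],[0.08,0,0,0,0,0,0],[0.085,0,0,0,0,0,0]]
  ]
}}

```text
time: 7.63
eef_pos: [0.4193, 0.2246, 0.0294]
tcp_rot: [0.004, 0.965, 0.014, -0.261]
force: [-0.6, -0.2, -0.4]
gripper_width: 0.0749
```

```bash
python3 - <<'E'
from h import *
target((.4258,.2225),.049,25)
p,d=bot.camera('scene');cv2.imwrite('pics/s9.png',cv2.resize(p[200:280,200:300,::-1],None,fx=6,fy=6,interpolation=2))
p,d,M,c=wrist();cv2.imwrite('pics/w9.png',p[:,:,::-1])
E
```

```text
t 7.63 tcp [0.4193 0.2246 0.0294] grasp [0.4288 0.2241 0.0458] w 0.0749 F [-0.6 -0.2 -0.4] 
 world d(mm) [-1.5 -2.1  2.4] TOOL shift mm [ 2.5 -2.1 -1.4] rot [ 1.6 -5.3 -0.1] 
 if already at tilt:  [ 2.4 -2.1 -1.6] dist 4
```

View pics/s9.png

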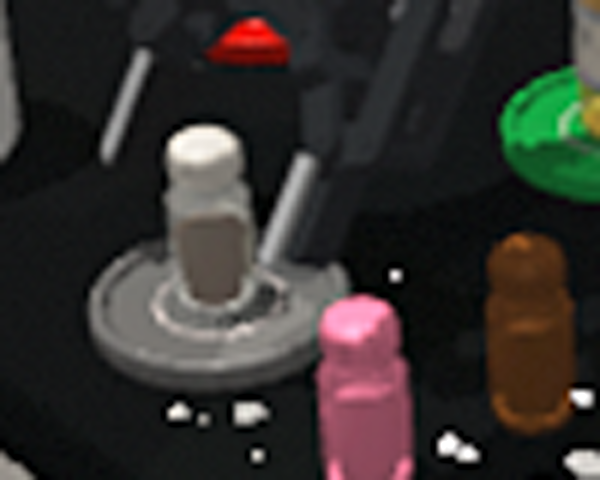

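View pics/w9.png

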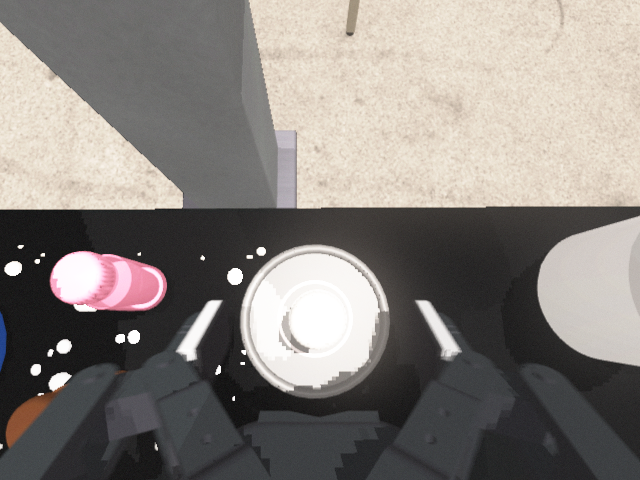

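Call:
{"api": "carry_out", "payload": {
  "moves": [
    [[0.085,0,0,-0.03,0,0,0],[0.085,0.01,0,-0.035,0,0,0],[0.085,0.01,0,-0.038,0,0,0],[0.085,0.01,0,-0.038,0,-5,0],[0.085,0,0.01,-0.038,0,-5,0],[0.085,-0.01,0.03,-0.025,0,-5,0],[0.085,-0.02,0.035,0,0,-4,0],[0.085,-0.015,0.035,0,0,0,0],[0.085,0,0,0,0,0,0]]
  ]
}}

```text
time: 8.48
eef_pos: [0.5389, 0.3299, 0.2232]
tcp_rot: [0.009, 0.996, 0.014, -0.093]
force: [-2.1, -0.2, -0.6]
gripper_width: 0.0848
```

```bash
python3 - <<'E'
from h import *
target((.5575,.374),.12,10);print(bot.sense()['joints'].round(2))
p,d,M,c=wrist();cv2.imwrite('pics/w10.png',p[:,:,::-1])
E
```

```text
t 8.48 tcp [0.5389 0.3299 0.2232] grasp [0.5424 0.3294 0.2419] w 0.0848 F [-2.1 -0.2 -0.6] 
 world d(mm) [  15.3   44.1 -121.9] TOOL shift mm [-37.   41.2 118.2] rot [ 1.7 -0.7 -0.9] 
 if already at tilt:  [-36.3  44.1 117.4] dist 131
[-0.74  0.55  0.28  1.44 -0.27  1.33  1.15]
```

View pics/w10.png

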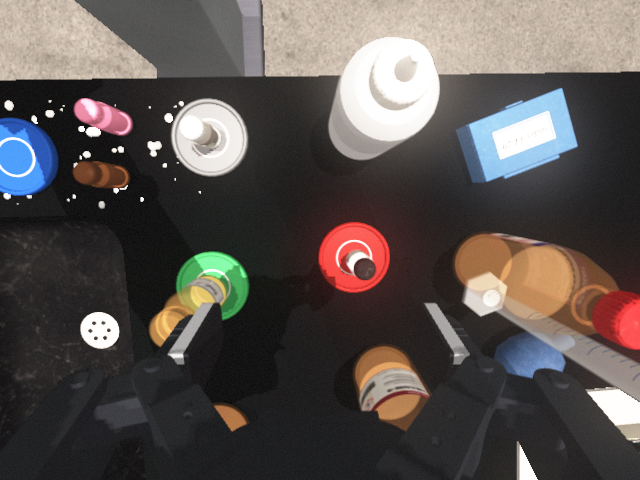

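```bash
python3 - <<'E'
from h import *
p,d,M,c=wrist()
print(wstand(p,M,c,'red',(310,210,400,305)),wstand(p,M,c,'green',(170,240,255,330)),wstand(p,M,c,'grey',(165,90,255,185)))
g=cv2.cvtColor(p,cv2.COLOR_RGB2GRAY);m=(g<45).astype(np.uint8);m[:250]=0;m[290:]=0;m[:,:345]=0;m[:,385:]=0
m=cv2.morphologyEx(m,cv2.MORPH_OPEN,np.ones((5,5)));mo=cv2.moments(m);uv=(mo['m10']/mo['m00'],mo['m01']/mo['m00']);print(uv,m.sum(),wray(M,c,uv,.064).round(4))
target((.5575,.374),.12,10)
cv2.imwrite('pics/w10c.png',cv2.resize(p[200:310,150:410,::-1],None,fx=3,fy=3,interpolation=2))
E
```

```text
(array([558.6, 374.2]), array([80.5, 81.5])) (array([587.5, 214.9]), array([80.7, 82.4])) (array([424.8, 221.1]), array([79.5, 84.7]))Traceback (most recent call last):
  File "<stdin>", line 5, in <module>
ZeroDivisionError: float division by zero
```

```bash
python3 - <<'E'
from h import *
p,d,M,c=wrist()
target((.558,.376),.12,10)
g=cv2.cvtColor(p,cv2.COLOR_RGB2HSV);print(p[268,365],p[262,362])
m=((g[...,2]<70)).astype(np.uint8);m[:250]=0;m[290:]=0;m[:,:345]=0;m[:,385:]=0
n,l,s,ct=cv2.connectedComponentsWithStats(m);i=1+np.argmax(s[1:,4]);print(s[i],ct[i],wray(M,c,ct[i],.066).round(4))
cv2.imwrite('pics/w10c.png',cv2.resize(p[200:310,150:410,::-1],None,fx=3,fy=3,interpolation=2))
E
```

```text
t 8.63 tcp [0.5387 0.3218 0.2224] grasp [0.5423 0.3213 0.2411] w 0.0853 F [ 0.4 -1.2 -0.4] 
 world d(mm) [  16.    54.2 -121.1] TOOL shift mm [-37.2  52.2 117.3] rot [ 1.4 -0.8 -1.3] 
 if already at tilt:  [-36.8  54.2 116.5] dist 134
[86 59 55] [247 240 234]
[377 285   8   5  23] [381.69565217 287.65217391] [0.5777 0.3869 0.066 ]
```

View pics/w10c.png

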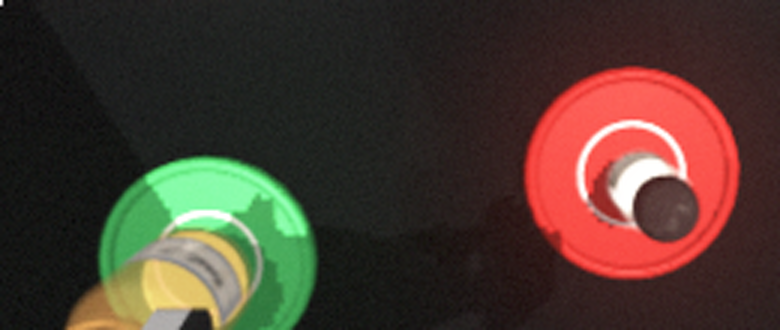

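```bash
python3 - <<'E'
from h import *
s=bot.sense();c=bot.get_calibration("wrist");T=np.eye(4);T[:3,:3]=Ro.from_quat(s['tcp_rot']).as_matrix();T[:3,3]=s['eef_pos'];M=T@np.array(c['hand_eye'])
X=wray(M,c,(372,270),.066);print(X);target(X[:2],.1,10)
E
```

```text
[0.56002446 0.37528436 0.066     ]
t 8.63 tcp [0.5387 0.3218 0.2224] grasp [0.5423 0.3213 0.2411] w 0.0853 F [ 0.4 -1.2 -0.4] 
 world d(mm) [  18.    53.5 -141.1] TOOL shift mm [-43.   51.2 136.5] rot [ 1.4 -0.8 -1.3] 
 if already at tilt:  [-42.3  53.5 135.9] dist 152
```

Call:
{"api": "carry_out", "payload": {
  "moves": [
    [[0.085,-0.012,0.02,0.02,1,0,-1],[0.085,-0.012,0.02,0.025,0.5,0,-0.5],[0.085,-0.01,0.012,0.032,0,0,0],[0.085,-0.008,0,0.032,0,0,0],[0.085,0,0,0.025,0,0,0],[0.085,0,0,0,0,0,0]]
  ]
}}

```text
time: 9.13
eef_pos: [0.5588, 0.3649, 0.0788]
tcp_rot: [0.004, 0.996, -0.003, -0.094]
force: [-2.2, -0.0, -0.3]
gripper_width: 0.0849
```

```bash
python3 - <<'E'
from h import *
target((.5595,.3755),.039,10)
p,d,M,c=wrist();cv2.imwrite('pics/w11.png',p[:,:,::-1])
target((.5595,.3755),.039,10)
E
```

```text
t 9.13 tcp [0.5588 0.3649 0.0788] grasp [0.5624 0.365  0.0975] w 0.0849 F [-2.2 -0.  -0.3] 
 world d(mm) [ -2.6  10.6 -58.5] TOOL shift mm [-8.3 11.  57.9] rot [-0.3 -0.8 -0.5] 
 if already at tilt:  [-7.6 10.6 58.1] dist 60
t 9.18 tcp [0.5603 0.3645 0.0811] grasp [0.5638 0.3646 0.0998] w 0.085 F [ 0.4 -0.2  0.5] 
 world d(mm) [ -4.1  11.  -60.8] TOOL shift mm [-7.1 11.3 60.5] rot [-0.3 -0.7 -0.5] 
 if already at tilt:  [-6.5 11.  60.6] dist 62
```

View pics/w11.png

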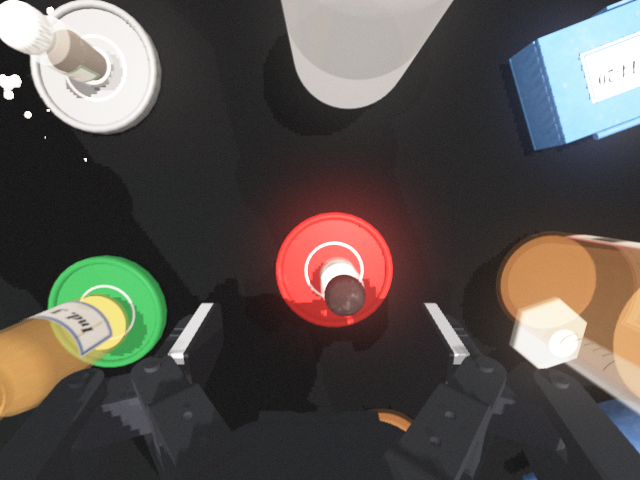

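Call:
{"api": "carry_out", "payload": {
  "moves": [
    [[0.085,-0.003,0.004,0.02,0,0,0],[0.085,-0.002,0.004,0.02,0,0,0],[0.085,-0.001,0.003,0.018,0,0,0],[0.085,0,0,0.002,0,0,0],[0.085,0,0,0,0,0,0]]
  ]
}}

```text
time: 9.6
eef_pos: [0.5621, 0.3708, 0.0288]
tcp_rot: [0.008, 0.996, -0.002, -0.089]
force: [0.2, -0.4, 1.0]
gripper_width: 0.0851
```

```bash
python3 - <<'E'
from h import *
target((.5595,.3755),.039,10)
E
```

```text
t 9.6 tcp [0.5621 0.3708 0.0288] grasp [0.5655 0.3708 0.0475] w 0.0851 F [ 0.2 -0.4  1. ] 
 world d(mm) [-5.9  4.7 -8.5] TOOL shift mm [4.4 4.7 9.4] rot [-0.1 -0.2 -1. ] 
 if already at tilt:  [4.3 4.7 9.4] dist 11
```

Call:
{"api": "carry_out", "payload": {
  "moves": [
    [[0.085,0.002,0.003,0.006,0,0,-0.5],[0.085,0.003,0.002,0.006,0,0,-0.5],[0.085,0,0,0.001,0,0,0],[0.085,0,0,0,0,0,0]]
  ]
}}

```text
time: 9.93
eef_pos: [0.5582, 0.3758, 0.0223]
tcp_rot: [-0.0, 0.996, 0.001, -0.086]
force: [0.3, 0.3, -0.1]
gripper_width: 0.0852
```

```bash
python3 - <<'E'
from h import *
target((.5595,.3755),.039,10)
E
```

```text
t 9.93 tcp [0.5582 0.3758 0.0223] grasp [0.5614 0.3757 0.041 ] w 0.0852 F [ 0.3  0.3 -0.1] 
 world d(mm) [-2.  -0.3 -2. ] TOOL shift mm [ 1.6 -0.3  2.3] rot [0.1 0.2 0. ] 
 if already at tilt:  [ 1.6 -0.3  2.3] dist 3
```

```bash
python3 - <<'E'
from h import *
target((.5595,.3755),.039,18)
p,d=bot.camera('top');P=cloud('top',d);cv2.imwrite('pics/t12.png',p[:,:,::-1])
p,d=bot.camera('scene');cv2.imwrite('pics/s12.png',p[:,:,::-1])
E
```

```text
t 9.93 tcp [0.5582 0.3758 0.0223] grasp [0.5614 0.3757 0.041 ] w 0.0852 F [ 0.3  0.3 -0.1] 
 world d(mm) [-4.5 -0.3 -1.4] TOOL shift mm [ 4.2 -0.3  2.1] rot [0.1 8.2 0.1] 
 if already at tilt:  [ 3.9 -0.3  2.7] dist 5
```

View pics/t12.png

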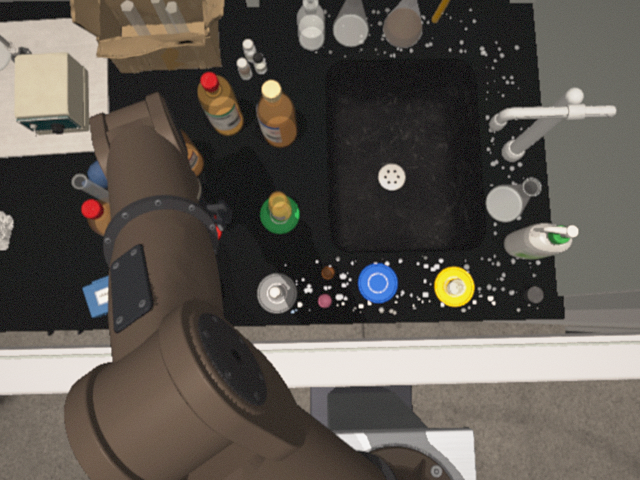

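View pics/s12.png

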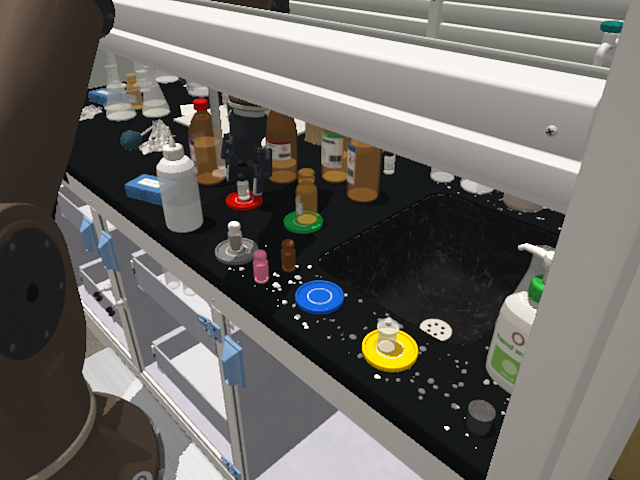

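Call:
{"api": "carry_out", "payload": {
  "moves": [
    [[0.085,0.001,0,0.0005,0,3,0],[0.085,0.001,0,0.0005,0,3,0],[0.085,0.001,0,0.0005,0,2,0],[0.085,0.001,0,0.0005,0,1,0],[0.085,0,0,0,0,0,0]]
  ]
}}

```text
time: 10.45
eef_pos: [0.5536, 0.3767, 0.0237]
tcp_rot: [-0.001, 0.986, 0.002, -0.166]
force: [-0.8, 0.0, -0.3]
gripper_width: 0.085
```

```bash
python3 - <<'E'
from h import *
target((.5595,.3755),.039,18)
E
```

```text
t 10.45 tcp [0.5536 0.3767 0.0237] grasp [0.5598 0.3767 0.0416] w 0.085 F [-0.8  0.  -0.3] 
 world d(mm) [ 0.  -1.2 -2.7] TOOL shift mm [-0.9 -1.2  2.6] rot [ 0.2 -1.1  0.2] 
 if already at tilt:  [-0.9 -1.2  2.6] dist 3
```

Call:
{"api": "carry_out", "payload": {
  "moves": [
    [[0.085,0,-0.001,0.004,0,0,0],[0.05,0,0,0.002,0,0,0],[0.02,0,0,0,0,0,0],[0.0,0,0,0,0,0,0],[0.0,0,0,0,0,0,0],[0.0,0,0,0,0,0,0]]
  ],
  "squeeze": 30
}}

```text
time: 10.95
eef_pos: [0.5505, 0.3762, 0.0178]
tcp_rot: [-0.002, 0.986, 0.002, -0.164]
force: [-0.5, 0.6, -0.4]
gripper_width: 0.0249
```

Call:
{"api": "carry_out", "payload": {
  "moves": [
    [[0.0,0.003,0,-0.01,0,0,0],[0.0,0.006,0,-0.02,0,0,0],[0.0,0,0,0,0,0,0]]
  ]
}}

```text
time: 11.2
eef_pos: [0.551, 0.3762, 0.0508]
tcp_rot: [-0.002, 0.986, 0.001, -0.165]
force: [0.7, 0.5, 0.8]
gripper_width: 0.0239
```

```bash
python3 - <<'E'
from h import *
target((.5595,.3755),.039,18)
p,d=bot.camera('scene');cv2.imwrite('pics/s13.png',cv2.resize(p[150:220,200:300,::-1],None,fx=7,fy=7,interpolation=2))
E
```

```text
t 11.2 tcp [0.551  0.3762 0.0508] grasp [0.5572 0.3762 0.0688] w 0.0239 F [0.7 0.5 0.8] 
 world d(mm) [  2.6  -0.7 -29.9] TOOL shift mm [-12.2  -0.8  27.4] rot [ 0.1 -1.   0.3] 
 if already at tilt:  [-11.7  -0.7  27.6] dist 30
```

View pics/s13.png

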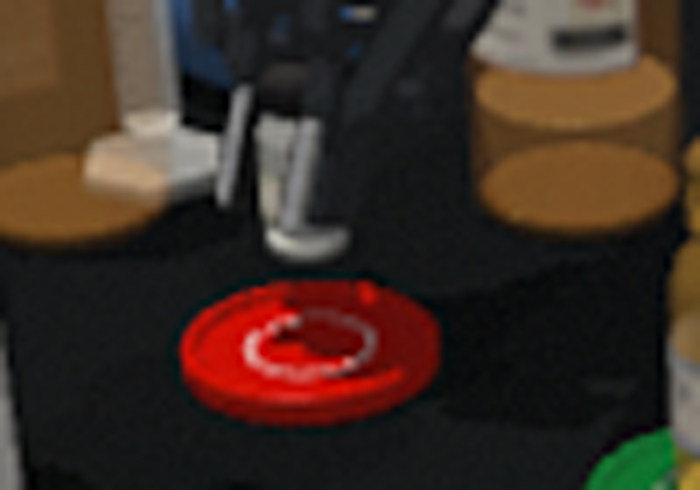

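Call:
{"api": "carry_out", "payload": {
  "moves": [
    [[0.0,0.012,0,-0.034,0,0,0],[0.0,0.012,0,-0.034,0,0,0],[0.0,0.012,0,-0.034,0,0,0],[0.0,0.003,-0.025,-0.01,0,0,0],[0.0,0,-0.038,0,0,0,0],[0.0,0.003,-0.038,0.001,0,0,0],[0.0,0.011,-0.036,0.004,0,0,0],[0.0,0.011,-0.036,0.004,0,0,0],[0.0,0.011,-0.036,0.004,0,0,0],[0.0,0,0,0,0,0,0]]
  ]
}}

```text
time: 12.08
eef_pos: [0.5094, 0.1606, 0.1715]
tcp_rot: [-0.006, 0.986, 0.001, -0.165]
force: [1.2, -1.9, 0.2]
gripper_width: 0.0237
```

```bash
python3 - <<'E'
from h import *
target((.4418,.0188),.17,19);print(bot.sense()['joints'].round(2))
E
```

```text
t 12.08 tcp [0.5094 0.1606 0.1715] grasp [0.5155 0.1607 0.1894] w 0.0237 F [ 1.2 -1.9  0.2] 
 world d(mm) [ -73.7 -141.8  -19.4] TOOL shift mm [  65.  -141.1   42.5] rot [-0.  -0.   0.7] 
 if already at tilt:  [  63.4 -141.8   42.4] dist 161
[-0.51  0.55  0.27  1.62 -0.23  1.32  1.42]
```

Call:
{"api": "carry_out", "payload": {
  "moves": [
    [[0.0,0.012,-0.036,0.004,0,0,0],[0.0,0.012,-0.036,0.004,0,0,0],[0.0,0.014,-0.036,0.004,0,0,0],[0.0,0.014,-0.025,0.004,0,0,0],[0.0,0.004,0,0.01,0,0,0],[0.0,0,0,0,0,0,0],[0.0,0,0,0,0,0,0]]
  ]
}}

```text
time: 12.67
eef_pos: [0.4476, 0.025, 0.1654]
tcp_rot: [-0.003, 0.986, 0.002, -0.164]
force: [0.1, -0.1, -0.0]
gripper_width: 0.0237
```

```bash
python3 - <<'E'
from h import *
target((.4418,.0188),.07,19)
p,d=bot.camera('scene');cv2.imwrite('pics/s14.png',cv2.resize(p[180:340,240:400,::-1],None,fx=4,fy=4,interpolation=2))
p,d,M,c=wrist();cv2.imwrite('pics/w14.png',p[:,:,::-1])
target((.4418,.0188),.07,19)
E
```

```text
t 12.67 tcp [0.4476 0.025  0.1654] grasp [0.4537 0.0249 0.1834] w 0.0237 F [ 0.1 -0.1 -0. ] 
 world d(mm) [ -12.    -6.2 -113.4] TOOL shift mm [-25.3  -6.6 111.1] rot [0.1 0.1 0.4] 
 if already at tilt:  [-25.6  -6.2 111.1] dist 114
t 12.77 tcp [0.448  0.0261 0.1652] grasp [0.4542 0.0261 0.1832] w 0.0237 F [ 0.2  0.1 -1. ] 
 world d(mm) [ -12.4   -7.3 -113.2] TOOL shift mm [-24.8  -7.8 111.1] rot [0.1 0.1 0.5] 
 if already at tilt:  [-25.1  -7.3 111.1] dist 114
```

View pics/s14.png

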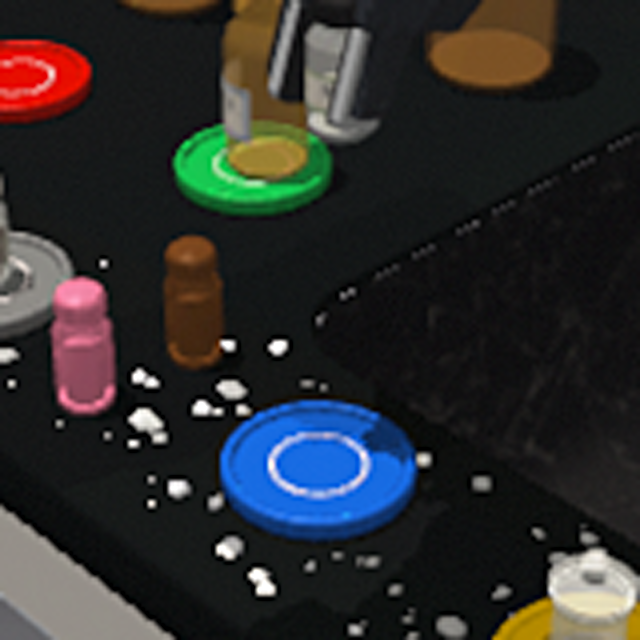

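View pics/w14.png

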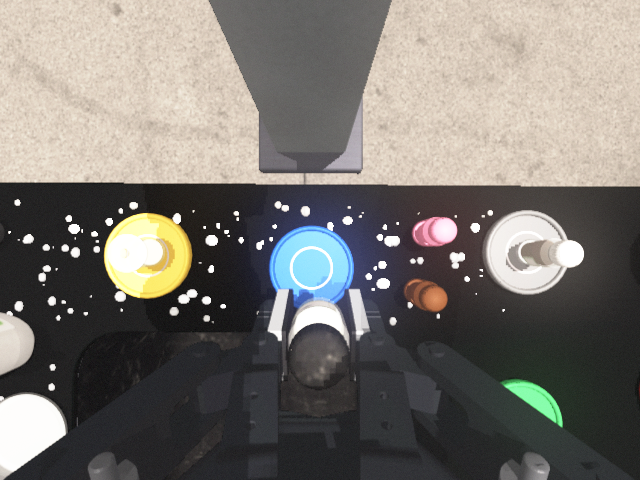

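Call:
{"api": "carry_out", "payload": {
  "moves": [
    [[0.0,-0.004,-0.004,0.03,0,3,0],[0.0,-0.008,-0.004,0.03,0,4,0],[0.0,-0.012,0,0.03,0,0,0],[0.0,-0.008,0,0.02,0,0,0],[0.0,0,0,0,0,0,0],[0.0,0,0,0,0,0,0]]
  ]
}}

```text
time: 13.27
eef_pos: [0.4425, 0.0265, 0.048]
tcp_rot: [-0.011, 0.975, 0.003, -0.221]
force: [1.0, -0.1, 1.0]
gripper_width: 0.0239
```

```bash
python3 - <<'E'
from h import *
target((.4418,.0188),.039,26)
p,d=bot.camera('scene');cv2.imwrite('pics/s15.png',cv2.resize(p[220:340,260:380,::-1],None,fx=5,fy=5,interpolation=2))
p,d=bot.camera('top');P=cloud('top',d)
for v in range(310,420,30):
    print(v,[P[v,u].round(3).tolist() for u in (400,440,470,500)])
E
```

```text
t 13.27 tcp [0.4425 0.0265 0.048 ] grasp [0.4507 0.0265 0.0652] w 0.0239 F [ 1.  -0.1  1. ] 
 world d(mm) [ -9.   -7.7 -26.1] TOOL shift mm [-3.  -7.8 27.5] rot [0.  0.4 1.3] 
 if already at tilt:  [-3.3 -7.7 27.4] dist 29
310 [[0.381, 0.087, 0.733], [0.38, 0.063, 0.742], [0.38, 0.048, 0.754], [0.379, 0.031, 0.759]]
340 [[0.363, 0.09, 0.752], [0.363, 0.068, 0.757], [0.362, 0.049, 0.755], [0.362, 0.036, 0.77]]
370 [[0.346, 0.092, 0.759], [0.346, 0.07, 0.762], [0.346, 0.053, 0.766], [0.346, 0.039, 0.774]]
400 [[0.329, 0.093, 0.759], [0.329, 0.071, 0.762], [0.329, 0.054, 0.766], [0.33, 0.039, 0.772]]
```

View pics/s15.png

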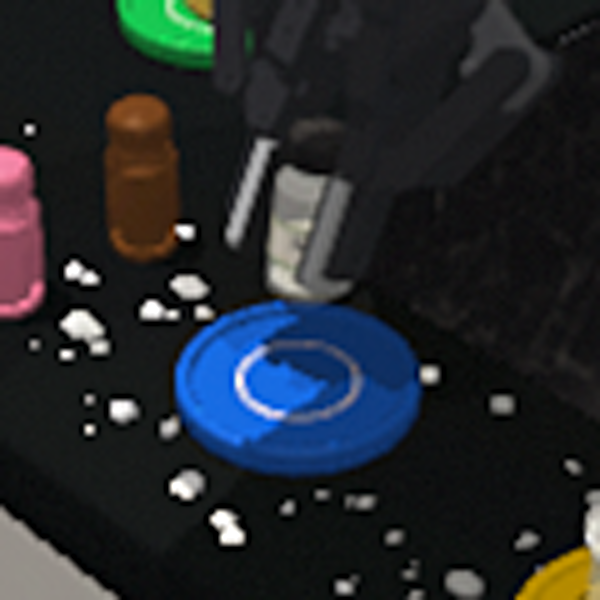

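Call:
{"api": "carry_out", "payload": {
  "moves": [
    [[0.0,-0.001,-0.004,0.008,0,-2,-0.5],[0.0,-0.001,-0.004,0.008,0,-2,-0.5],[0.0,0.002,0,0.004,0,0,0],[0.0,0,0,0,0,0,0],[0.0,0,0,0,0,0,0]]
  ]
}}

```text
time: 13.78
eef_pos: [0.4401, 0.0202, 0.0364]
tcp_rot: [-0.021, 0.983, 0.006, -0.18]
force: [0.5, 0.0, 0.5]
gripper_width: 0.0242
```

```bash
python3 - <<'E'
from h import *
target((.4418,.0188),.039,22)
p,d=bot.camera('scene');cv2.imwrite('pics/s16.png',cv2.resize(p[220:340,260:380,::-1],None,fx=5,fy=5,interpolation=2))
E
```

```text
t 13.78 tcp [0.4401 0.0202 0.0364] grasp [0.4468 0.0202 0.0542] w 0.0242 F [0.5 0.  0.5] 
 world d(mm) [ -5.4  -1.4 -15.1] TOOL shift mm [-0.2 -1.5 16. ] rot [0.3 1.3 2.5] 
 if already at tilt:  [-0.6 -1.4 16. ] dist 16
```

View pics/s16.png

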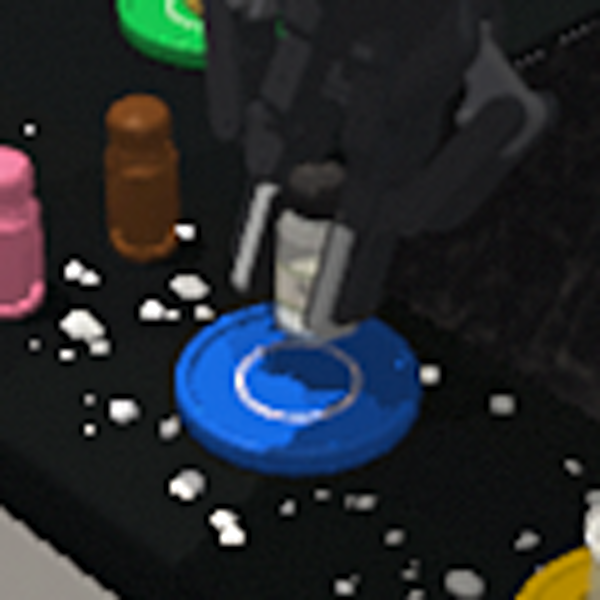

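```bash
python3 - <<'E'
from h import *
for z in(.02,.023,.026):print(ray('scene',(322.8,284.5),z)+[.003,.0025,0])
E
```

```text
[0.45814453 0.02711622 0.02      ]
[0.45539469 0.0243562  0.023     ]
[0.45264485 0.02159618 0.026     ]
```

Call:
{"api": "carry_out", "payload": {
  "moves": [
    [[0.0,0,-0.001,0.006,0,0,-1],[0.0,0,0,0.006,0,0,-1],[0.0,0,0,0.002,0,0,0],[0.0,0,0,0,0,0,0]]
  ]
}}

```text
time: 14.17
eef_pos: [0.4369, 0.0201, 0.0231]
tcp_rot: [-0.04, 0.983, 0.01, -0.179]
force: [0.1, 0.6, 0.2]
gripper_width: 0.0237
```

```bash
python3 - <<'E'
from h import *
target((.4418,.0188),.039,20.5)
p,d=bot.camera('scene');cv2.imwrite('pics/s17.png',cv2.resize(p[220:340,260:380,::-1],None,fx=5,fy=5,interpolation=2))
E
```

```text
t 14.17 tcp [0.4369 0.0201 0.0231] grasp [0.4436 0.02   0.0409] w 0.0237 F [0.1 0.6 0.2] 
 world d(mm) [-1.7 -1.3 -1.9] TOOL shift mm [ 1.1 -1.3  2.4] rot [ 0.3 -0.1  4.8] 
 if already at tilt:  [ 1.  -1.3  2.4] dist 3
```

View pics/s17.png

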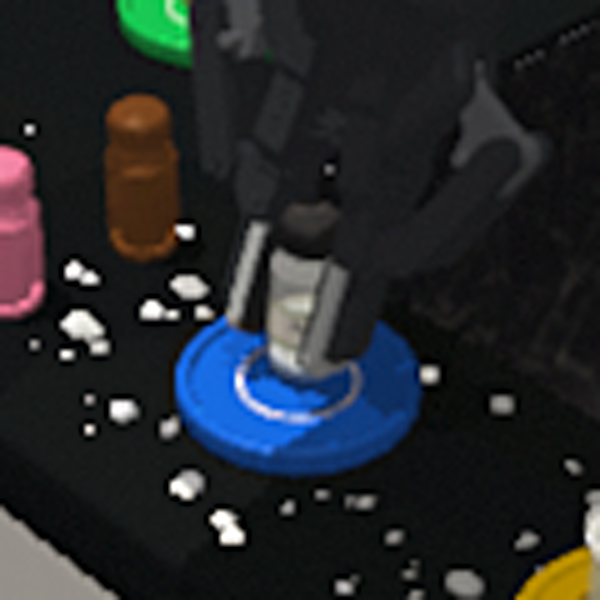

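Call:
{"api": "carry_out", "payload": {
  "moves": [
    [[0.0,0.001,-0.001,0.004,0,0,1],[0.0,0,0,0.003,0,0,0],[0.0,0,0,0.002,0,0,0],[0.0,0,0,0,0,0,0]]
  ]
}}

```text
time: 14.55
eef_pos: [0.4342, 0.019, 0.018]
tcp_rot: [-0.03, 0.983, 0.009, -0.178]
force: [0.2, 0.1, -1.2]
gripper_width: 0.024
```

```bash
python3 - <<'E'
from h import *
target((.4418,.0188),.0358,20.5)
p,d=bot.camera('scene');cv2.imwrite('pics/s18.png',cv2.resize(p[220:340,260:380,::-1],None,fx=5,fy=5,interpolation=2))
E
```

```text
t 14.55 tcp [0.4342 0.019  0.018 ] grasp [0.4409 0.0189 0.0358] w 0.024 F [ 0.2  0.1 -1.2] 
 world d(mm) [ 0.9 -0.2  0. ] TOOL shift mm [-0.8 -0.3 -0.4] rot [ 0.4 -0.   3.5] 
 if already at tilt:  [-0.9 -0.2 -0.4] dist 1
```

View pics/s18.png

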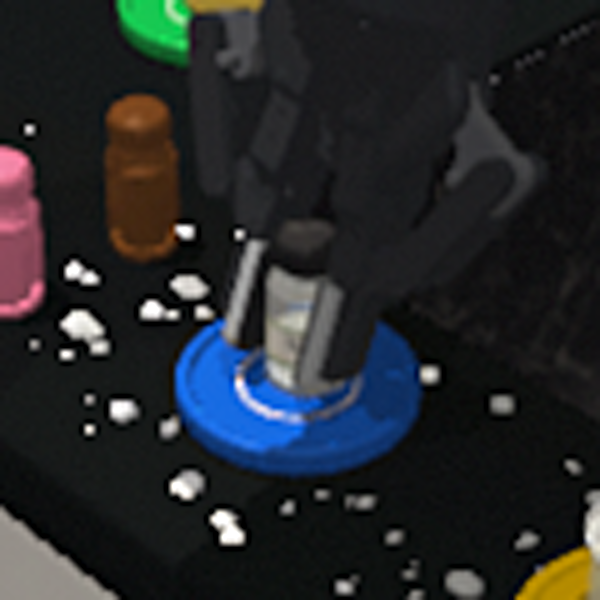

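Force is -1.2 N, so the vial is just touching the floor. I release and back off along the tool axis.

Call:
{"api": "carry_out", "payload": {
  "moves": [
    [[0.0,0,0,0.001,0,0,0],[0.028,0,0,0,0,0,0],[0.035,0,0,0,0,0,0],[0.05,0,0,0,0,0,0],[0.085,0,0,0,0,0,0],[0.085,0,0,0,0,0,0],[0.085,0,0,0,0,0,0],[0.085,0,0,-0.03,0,0,1],[0.085,0.01,0,-0.035,0,0,1],[0.085,0,0,0,0,0,0]]
  ]
}}

```text
time: 15.43
eef_pos: [0.4452, 0.0176, 0.0812]
tcp_rot: [-0.011, 0.983, 0.005, -0.182]
force: [0.9, -0.9, -0.5]
gripper_width: 0.0849
```

```bash
python3 - <<'E'
from h import *
target((.4285,.224),.15,20)
p,d,M,c=wrist();cv2.imwrite('pics/w19.png',p[:,:,::-1]);print(wstand(p,M,c,'blue',(230,200,400,400)))
p,d=bot.camera('scene');cv2.imwrite('pics/s19.png',cv2.resize(p[180:340,190:390,::-1],None,fx=4,fy=4,interpolation=2))
E
```

```text
t 15.43 tcp [0.4452 0.0176 0.0812] grasp [0.452  0.0175 0.0989] w 0.0849 F [ 0.9 -0.9 -0.5] 
 world d(mm) [-23.2 206.4  50.9] TOOL shift mm [ 35.2 207.5 -38.1] rot [ 0.3 -1.   1.3] 
 if already at tilt:  [ 39.2 206.4 -40. ] dist 214
(array([445. ,  24.4]), array([82.5, 96.7]))
```

View pics/w19.png

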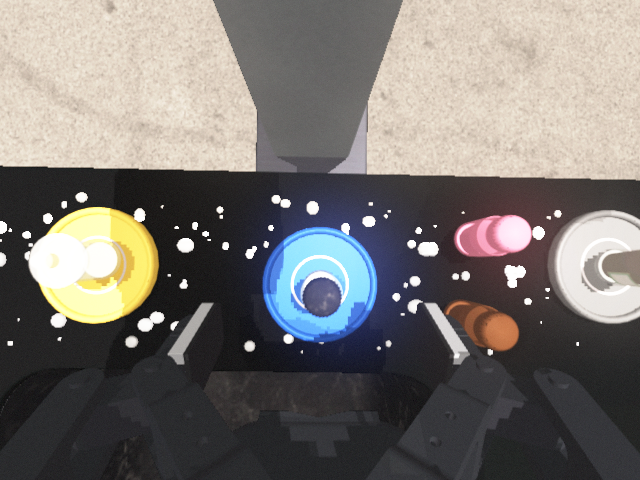

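View pics/s19.png

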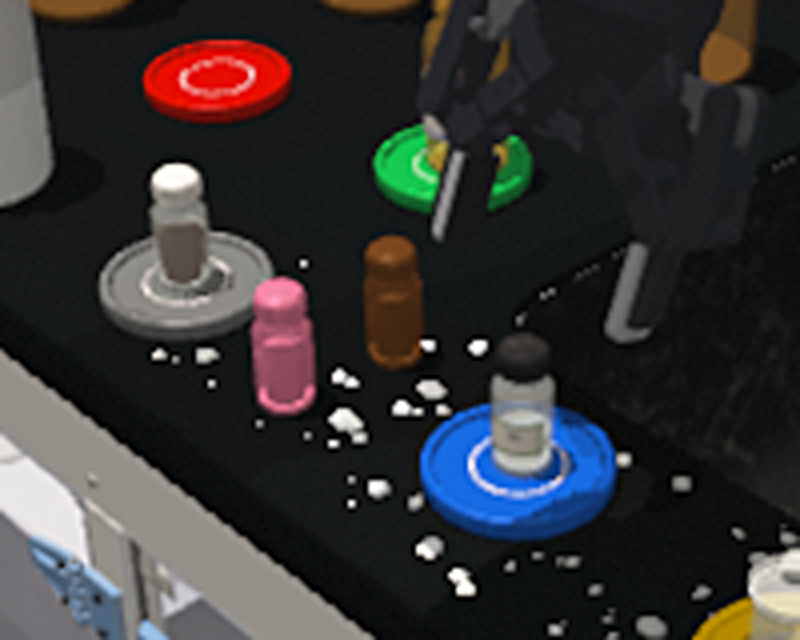

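```bash
cat >> h.py <<'E'
def wnow():
    s=bot.sense();c=bot.get_calibration("wrist");T=np.eye(4);T[:3,:3]=Ro.from_quat(s['tcp_rot']).as_matrix();T[:3,3]=s['eef_pos'];return T@np.array(c['hand_eye']),c
E
python3 - <<'E'
from h import *
M,c=wnow();print(wray(M,c,(321,297),.066),wray(M,c,(320,284),.010))
target((.4285,.224),.17,20)
E
```

```text
[0.44185799 0.01926279 0.066     ] [0.43988129 0.0197157  0.01      ]
t 15.53 tcp [0.4432 0.018  0.0779] grasp [0.4501 0.0179 0.0956] w 0.0851 F [-1.2  1.  -0.6] 
 world d(mm) [-21.2 206.   74.2] TOOL shift mm [ 41.6 207.4 -60.5] rot [ 0.3 -1.1  1.4] 
 if already at tilt:  [ 45.4 206.  -62.5] dist 220
```

Call:
{"api": "carry_out", "payload": {
  "moves": [
    [[0.085,0.013,0,-0.035,0,0,0.5],[0.085,0.013,0,-0.035,0,0,0.5],[0.085,0.01,0.025,-0.005,0,0,0.5],[0.085,0.006,0.038,0,0,0,0],[0.085,0.002,0.038,0,0,0,0],[0.085,0.002,0.038,0,0,0,0],[0.085,0,0.038,0,0,0,0],[0.085,0,0.03,0,0,0,0],[0.085,0,0,0,0,0,0],[0.085,0,0,0,0,0,0]]
  ]
}}

```text
time: 16.37
eef_pos: [0.4215, 0.2309, 0.16]
tcp_rot: [0.004, 0.982, 0.001, -0.191]
force: [-1.0, -1.8, -0.1]
gripper_width: 0.0852
```

```bash
python3 - <<'E'
from h import *
p,d,M,c=wrist();cv2.imwrite('pics/w20.png',p[:,:,::-1])
target((.4285,.224),.039,20)
E
```

```text
t 16.42 tcp [0.4211 0.2314 0.1599] grasp [0.4282 0.2313 0.1775] w 0.085 F [-0.4  1.1 -0.6] 
 world d(mm) [   0.9   -7.4 -138.7] TOOL shift mm [-52.9  -7.5 128.3] rot [ 0.2 -2.  -0.4] 
 if already at tilt:  [-48.3  -7.4 130.1] dist 139
```

View pics/w20.png

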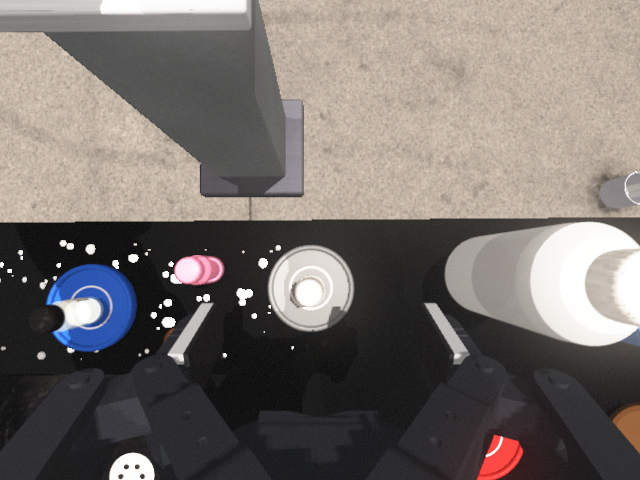

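```bash
python3 - <<'E'
from h import *
M,c=wnow();X=wray(M,c,(309,291),.066);print(X)
target(X[:2],.08,20)
target(X[:2],.039,20)
E
```

```text
[0.42379474 0.22407178 0.066     ]
t 16.42 tcp [0.4211 0.2314 0.1599] grasp [0.4282 0.2313 0.1775] w 0.085 F [-0.4  1.1 -0.6] 
 world d(mm) [ -3.8  -7.3 -97.7] TOOL shift mm [-33.1  -7.4  92. ] rot [ 0.2 -2.  -0.4] 
 if already at tilt:  [-29.8  -7.3  93.2] dist 98
t 16.42 tcp [0.4211 0.2314 0.1599] grasp [0.4282 0.2313 0.1775] w 0.085 F [-0.4  1.1 -0.6] 
 world d(mm) [  -3.8   -7.3 -138.7] TOOL shift mm [-48.5  -7.5 130. ] rot [ 0.2 -2.  -0.4] 
 if already at tilt:  [-43.9  -7.3 131.7] dist 139
```

Call:
{"api": "carry_out", "payload": {
  "moves": [
    [[0.085,-0.011,-0.002,0.031,0,-1,0],[0.085,-0.011,-0.002,0.031,0,-1,0],[0.085,-0.011,-0.002,0.031,0,0,0],[0.085,-0.007,-0.001,0.02,0,0,0],[0.085,0,0,0,0,0,0],[0.085,0,0,0,0,0,0]]
  ]
}}

```text
time: 16.92
eef_pos: [0.4191, 0.2169, 0.0348]
tcp_rot: [0.008, 0.985, -0.0, -0.173]
force: [0.6, 0.1, 0.7]
gripper_width: 0.0848
```

```bash
python3 - <<'E'
from h import *
p,d,M,c=wrist();cv2.imwrite('pics/w21.png',p[:,:,::-1])
target((.4245,.224),.038,20)
E
```

```text
t 16.97 tcp [0.4191 0.2168 0.035 ] grasp [0.4256 0.2167 0.0529] w 0.0851 F [ 0.2 -0.9 -0.6] 
 world d(mm) [ -1.1   7.2 -14.9] TOOL shift mm [-3.9  7.3 14.4] rot [ 0.1  0.1 -0.9] 
 if already at tilt:  [-4.   7.2 14.4] dist 17
```

View pics/w21.png

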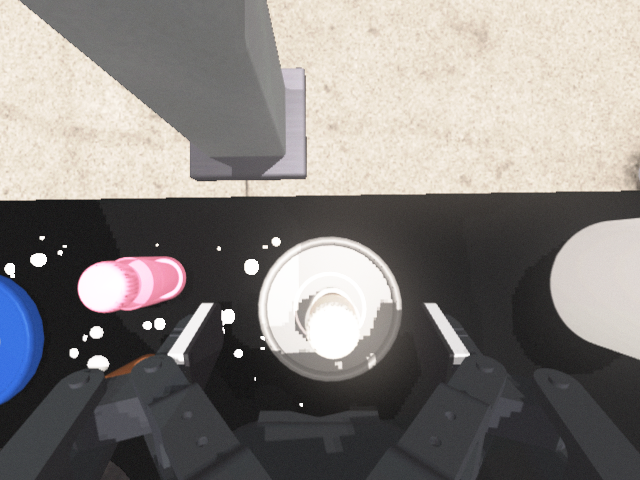

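```bash
python3 - <<'E'
from h import *
M,c=wnow();X=wray(M,c,(332,332),.066);print(X);target(X[:2],.036,20)
E
```

```text
[0.42555132 0.22192526 0.066     ]
t 16.97 tcp [0.4191 0.2168 0.035 ] grasp [0.4256 0.2167 0.0529] w 0.0851 F [ 0.2 -0.9 -0.6] 
 world d(mm) [ -0.1   5.2 -16.9] TOOL shift mm [-5.6  5.2 15.9] rot [ 0.1  0.1 -0.9] 
 if already at tilt:  [-5.7  5.2 15.9] dist 18
```

Call:
{"api": "carry_out", "payload": {
  "moves": [
    [[0.085,-0.001,0.004,0.008,0,0,-0.5],[0.085,-0.001,0.004,0.008,0,0,0],[0.085,0,0,0.003,0,0,0],[0.085,0,0,0,0,0,0],[0.085,0,0,0,0,0,0]]
  ]
}}

```text
time: 17.38
eef_pos: [0.4171, 0.2265, 0.0186]
tcp_rot: [0.003, 0.985, 0.002, -0.17]
force: [0.1, 0.6, 0.3]
gripper_width: 0.0853
```

```bash
python3 - <<'E'
from h import *
target((.425,.2235),.037,20)
E
```

```text
t 17.38 tcp [0.4171 0.2265 0.0186] grasp [0.4235 0.2263 0.0365] w 0.0853 F [0.1 0.6 0.3] 
 world d(mm) [ 1.4 -3.   0.6] TOOL shift mm [-1.1 -2.9 -1. ] rot [ 0.3  0.5 -0.3] 
 if already at tilt:  [-1.1 -3.  -1. ] dist 3
```

Call:
{"api": "carry_out", "payload": {
  "moves": [
    [[0.06,-0.001,-0.003,0,0,0,0],[0.04,0,0,0,0,0,0],[0.0,0,0,0,0,0,0],[0.0,0,0,0,0,0,0],[0.0,0,0,0,0,0,0],[0.0,0,0,0,0,0,0],[0.0,0,0,0,0,0,0]]
  ],
  "squeeze": 30
}}

```text
time: 17.97
eef_pos: [0.4191, 0.2234, 0.0196]
tcp_rot: [0.003, 0.986, 0.003, -0.169]
force: [0.2, 0.2, 0.8]
gripper_width: 0.0239
```

```bash
python3 - <<'E'
from h import *
target((.5585,.3742),.18,20)
E
```

```text
t 17.97 tcp [0.4191 0.2234 0.0196] grasp [0.4254 0.2233 0.0375] w 0.0239 F [0.2 0.2 0.8] 
 world d(mm) [132.9 150.8 142.6] TOOL shift mm [ -77.2  152.4 -177.6] rot [ 0.4  0.6 -0.3] 
 if already at tilt:  [ -76.1  150.8 -179.4] dist 246
```

Call:
{"api": "carry_out", "payload": {
  "moves": [
    [[0.0,0.007,0,-0.02,0,0,0],[0.0,0.013,0,-0.037,0,0,0],[0.0,0.013,0,-0.037,0,0,0],[0.0,0.013,0,-0.037,0,0,0],[0.0,-0.026,0.02,-0.01,0,0,0],[0.0,-0.027,0.028,-0.01,0,0,0],[0.0,-0.026,0.03,-0.009,0,0,0],[0.0,-0.025,0.03,-0.008,0,0,0],[0.0,-0.01,0.03,-0.003,0,0,0],[0.0,0,0,0,0,0,0]]
  ]
}}

```text
time: 18.8
eef_pos: [0.5441, 0.3624, 0.1672]
tcp_rot: [0.005, 0.986, 0.004, -0.169]
force: [-1.6, -0.2, -0.8]
gripper_width: 0.0235
```

```bash
python3 - <<'E'
from h import *
target((.5585,.3742),.07,19.5)
p,d,M,c=wrist();cv2.imwrite('pics/w22.png',p[:,:,::-1])
target((.5585,.3742),.07,19.5)
p,d=bot.camera('scene');cv2.imwrite('pics/s22.png',cv2.resize(p[130:230,180:320,::-1],None,fx=5,fy=5,interpolation=2))
E
```

```text
t 18.8 tcp [0.5441 0.3624 0.1672] grasp [0.5504 0.3622 0.1851] w 0.0235 F [-1.6 -0.2 -0.8] 
 world d(mm) [   8.1   11.8 -115.1] TOOL shift mm [-45.8  11.3 106. ] rot [ 0.5  0.1 -0.5] 
 if already at tilt:  [-46.   11.8 105.8] dist 116
t 18.85 tcp [0.5442 0.3591 0.167 ] grasp [0.5505 0.359  0.185 ] w 0.0236 F [-0.3  0.2 -1.1] 
 world d(mm) [   7.9   15.1 -114.9] TOOL shift mm [-45.5  14.8 105.9] rot [ 0.4  0.1 -0.6] 
 if already at tilt:  [-45.9  15.1 105.7] dist 116
```

View pics/w22.png

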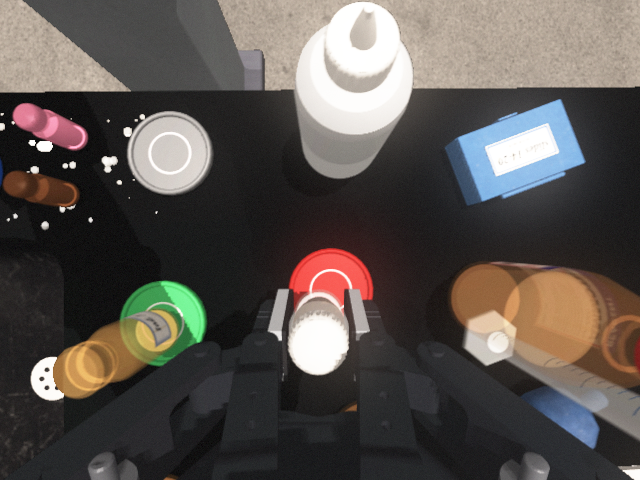

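View pics/s22.png

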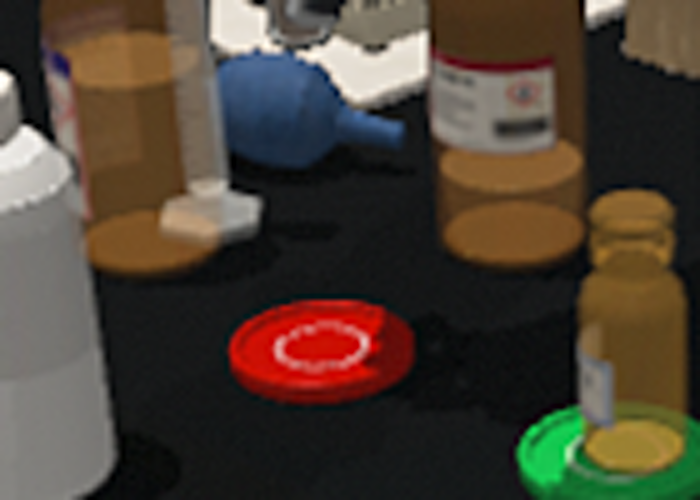

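Call:
{"api": "carry_out", "payload": {
  "moves": [
    [[0.0,-0.013,0.005,0.031,0,0,0],[0.0,-0.013,0.005,0.031,0,0,0],[0.0,-0.012,0.005,0.028,0,0,0],[0.0,-0.006,0,0.012,0,0,0],[0.0,0,0,0,0,0,0],[0.0,0,0,0,0,0,0]]
  ]
}}

```text
time: 19.4
eef_pos: [0.5529, 0.3658, 0.0555]
tcp_rot: [0.01, 0.986, 0.001, -0.168]
force: [0.0, 0.1, 0.2]
gripper_width: 0.0239
```

```bash
python3 - <<'E'
from h import *
p,d=bot.camera('scene');cv2.imwrite('pics/s23.png',cv2.resize(p[150:230,180:300,::-1],None,fx=6,fy=6,interpolation=2))
target((.5585,.3742),.0375,19.5)
E
```

```text
t 19.45 tcp [0.5532 0.3656 0.0558] grasp [0.5594 0.3655 0.0738] w 0.0241 F [ 0.3 -0.3  0.2] 
 world d(mm) [ -1.    8.6 -36.3] TOOL shift mm [-10.8   8.7  34.6] rot [ 0.3  0.2 -1.1] 
 if already at tilt:  [-11.2   8.6  34.5] dist 37
```

View pics/s23.png

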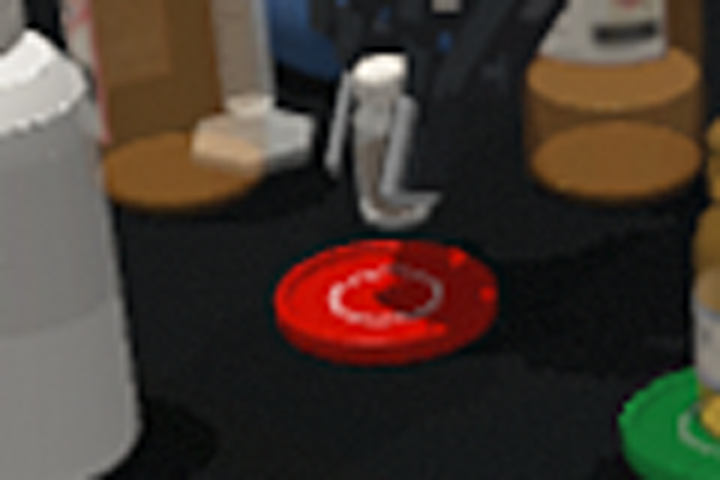

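Call:
{"api": "carry_out", "payload": {
  "moves": [
    [[0.0,-0.003,0.004,0.012,0,1,-1],[0.0,-0.003,0.004,0.012,0,1,0],[0.0,-0.002,0.001,0.006,0,0,0],[0.0,0,0,0,0,0,0],[0.0,0,0,0,0,0,0]]
  ]
}}

```text
time: 19.87
eef_pos: [0.5531, 0.3759, 0.0275]
tcp_rot: [0.0, 0.983, 0.005, -0.183]
force: [0.4, -0.4, 0.1]
gripper_width: 0.024
```

```bash
python3 - <<'E'
from h import *
p,d=bot.camera('scene');cv2.imwrite('pics/s24.png',cv2.resize(p[150:230,180:300,::-1],None,fx=6,fy=6,interpolation=2))
target((.5585,.3742),.0375,21)
E
```

```text
t 19.92 tcp [0.553  0.3759 0.0275] grasp [0.5598 0.3757 0.0452] w 0.0238 F [-0.3 -0.1 -0.8] 
 world d(mm) [-1.3 -1.7 -7.7] TOOL shift mm [-1.6 -1.7  7.6] rot [ 0.5 -0.1  0. ] 
 if already at tilt:  [-1.6 -1.7  7.6] dist 8
```

View pics/s24.png

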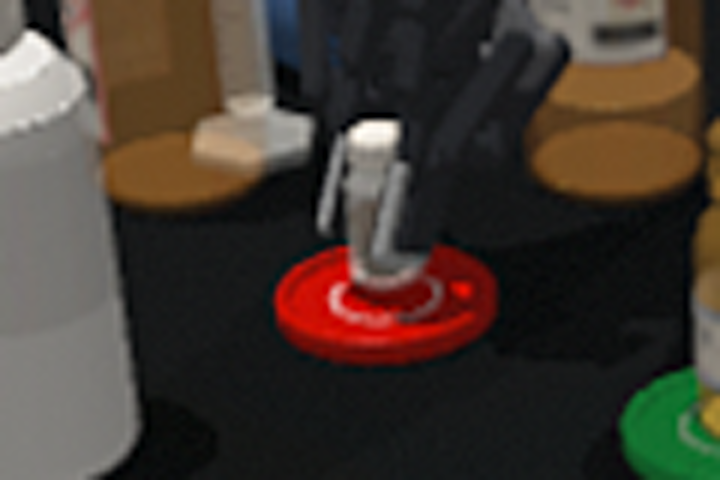

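Nearly down, with the foot about 8 mm above the floor. I lower the rest and check the force.

Call:
{"api": "carry_out", "payload": {
  "moves": [
    [[0.0,-0.001,-0.001,0.004,0,0,0],[0.0,0,-0.001,0.003,0,0,0],[0.0,0,0,0.002,0,0,0],[0.0,0,0,0,0,0,0]]
  ]
}}

```text
time: 20.25
eef_pos: [0.5517, 0.374, 0.02]
tcp_rot: [0.0, 0.983, 0.005, -0.182]
force: [0.1, 0.3, -0.5]
gripper_width: 0.024
```

```bash
python3 - <<'E'
from h import *
target((.5585,.3742),.0375,21)
p,d=bot.camera('scene');cv2.imwrite('pics/s25.png',cv2.resize(p[150:230,180:300,::-1],None,fx=6,fy=6,interpolation=2))
E
```

```text
t 20.25 tcp [0.5517 0.374  0.02  ] grasp [0.5585 0.3738 0.0378] w 0.024 F [ 0.1  0.3 -0.5] 
 world d(mm) [-0.   0.2 -0.3] TOOL shift mm [-0.1  0.2  0.3] rot [0.6 0.1 0.1] 
 if already at tilt:  [-0.1  0.2  0.3] dist 0
```

View pics/s25.png

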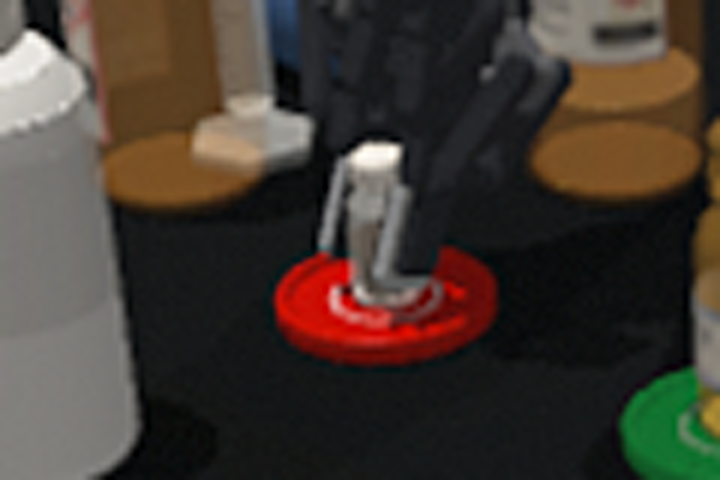

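Call:
{"api": "carry_out", "payload": {
  "moves": [
    [[0.0,0,0,0.001,0,0,0],[0.028,0,0,0,0,0,0],[0.035,0,0,0,0,0,0],[0.05,0,0,0,0,0,0],[0.085,0,0,0,0,0,0],[0.085,0,0,0,0,0,0],[0.085,0,0,0,0,0,0],[0.085,0.01,0,-0.03,0,0,0],[0.085,0.014,0,-0.035,0,0,0],[0.085,0.014,0,-0.035,0,0,0]]
  ]
}}

```text
time: 21.13
eef_pos: [0.5463, 0.3704, 0.1195]
tcp_rot: [0.001, 0.982, 0.001, -0.189]
force: [0.4, 0.6, 0.2]
gripper_width: 0.0847
```

Call:
{"api": "carry_out", "payload": {
  "moves": [
    [[0.085,0.014,0,-0.035,0,0,0],[0.085,0.014,0,-0.035,0,0,0],[0.085,0,0,0,0,0,0],[0.085,0,0,0,0,0,0]]
  ]
}}

```text
time: 21.47
eef_pos: [0.5483, 0.3713, 0.2067]
tcp_rot: [0.001, 0.983, 0.003, -0.185]
force: [0.2, 0.7, -1.6]
gripper_width: 0.085
```

```bash
python3 - <<'E'
from h import *
p,d,M,c=wrist();cv2.imwrite('pics/w26.png',p[:,:,::-1]);print(wstand(p,M,c,'red',(250,200,420,400)))
target((.431,-.128),.2,20)
p,d=bot.camera('scene');cv2.imwrite('pics/s26.png',cv2.resize(p[150:230,180:300,::-1],None,fx=6,fy=6,interpolation=2))
E
```

```text
(array([559.2, 375. ]), array([80.4, 80.6]))
t 21.52 tcp [0.5488 0.3716 0.2074] grasp [0.5557 0.3714 0.2251] w 0.0849 F [0.3 0.8 0.7] 
 world d(mm) [-124.3 -499.6  -25.3] TOOL shift mm [ 106.9 -500.    64.8] rot [ 0.4 -1.2  0. ] 
 if already at tilt:  [ 108.2 -499.6   66.2] dist 515
```

View pics/w26.png

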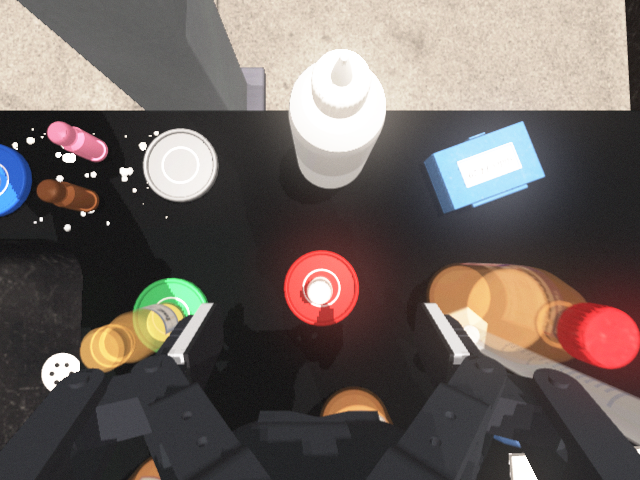

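View pics/s26.png

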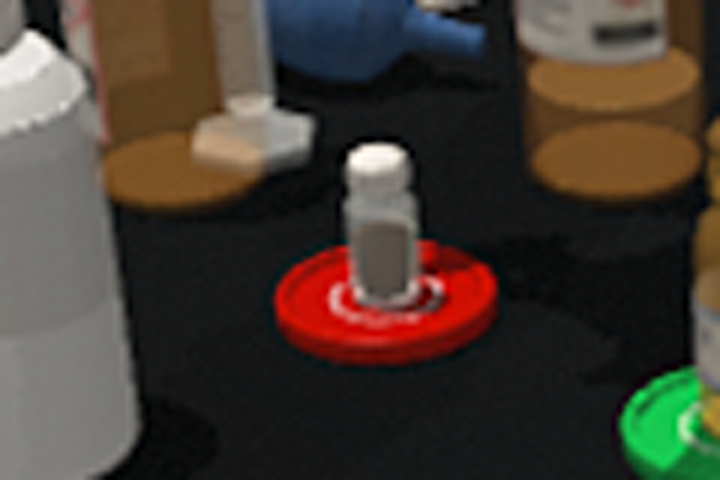

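```bash
python3 - <<'E'
from h import *
M,c=wnow();print(wray(M,c,(319,292),.066),wray(M,c,(320,289),.01))
E
```

```text
[0.55796142 0.37241792 0.066     ] [0.56071416 0.37387951 0.01      ]
```

Call:
{"api": "carry_out", "payload": {
  "moves": [
    [[0.085,0,-0.03,0,0,0,0],[0.085,0,-0.041,0,0,0,0],[0.085,0.004,-0.041,0.001,0,0,0],[0.085,0.008,-0.04,0.003,0,0,0],[0.085,0.01,-0.04,0.003,0,0,0],[0.085,0.01,-0.04,0.004,0,0,0],[0.085,0.012,-0.038,0.006,0,0,0],[0.085,0.012,-0.038,0.006,0,0,0],[0.085,0.012,-0.038,0.006,0,0,0],[0.085,0.01,-0.038,0.006,0,0,0]]
  ]
}}

```text
time: 22.4
eef_pos: [0.4544, -0.012, 0.1841]
tcp_rot: [-0.008, 0.981, 0.001, -0.196]
force: [0.8, 0.3, 0.3]
gripper_width: 0.0851
```

```bash
python3 - <<'E'
from h import *
target((.431,-.128),.15,20);print(bot.sense()['joints'].round(2))
E
```

```text
t 22.4 tcp [ 0.4544 -0.012   0.1841] grasp [ 0.4617 -0.012   0.2017] w 0.0851 F [0.8 0.3 0.3] 
 world d(mm) [ -29.9 -116.   -52. ] TOOL shift mm [   9.5 -115.8   59.5] rot [-0.  -2.6  0.9] 
 if already at tilt:  [  10.3 -116.    59.1] dist 131
[-0.29  0.47  0.31  1.76 -0.13  1.34  1.66]
```

Call:
{"api": "carry_out", "payload": {
  "moves": [
    [[0.085,0.004,-0.038,0.012,0,-0.5,0.5],[0.085,0.004,-0.038,0.015,0,-0.5,0.5],[0.085,0.004,-0.03,0.015,0,-0.5,0],[0.085,0,-0.008,0.015,0,0,0],[0.085,0,0,0,0,0,0],[0.085,0,0,0,0,0,0]]
  ]
}}

```text
time: 22.9
eef_pos: [0.4116, -0.1382, 0.1297]
tcp_rot: [0.008, 0.982, -0.001, -0.189]
force: [0.5, -0.4, 1.5]
gripper_width: 0.0847
```

```bash
python3 - <<'E'
from h import *
p,d,M,c=wrist();cv2.imwrite('pics/w27.png',p[:,:,::-1]);print(wstand(p,M,c,'yellow',(220,180,420,400)))
target((.431,-.128),.047,20);print(bot.sense()['joints'].round(2))
p,d=bot.camera('top');cv2.imwrite('pics/t27.png',p[:,:,::-1])
E
```

```text
(array([ 431.9, -136.8]), array([77. , 81.4]))
t 22.95 tcp [ 0.4116 -0.1376  0.1296] grasp [ 0.4187 -0.1376  0.1473] w 0.0849 F [-0.5  0.4  0.2] 
 world d(mm) [  12.9    9.6 -100.5] TOOL shift mm [-49.2  10.3  88.5] rot [ 0.  -1.9 -0.8] 
 if already at tilt:  [-46.5   9.6  90. ] dist 102
[-0.11  0.49  0.36  1.89 -0.08  1.16  1.85]
```

View pics/w27.png

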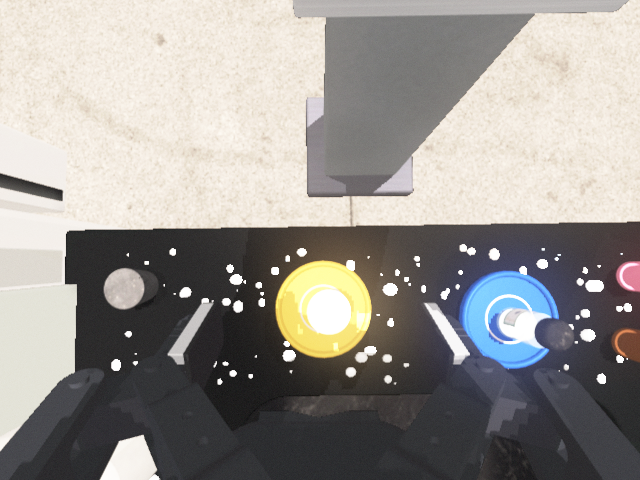

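View pics/t27.png

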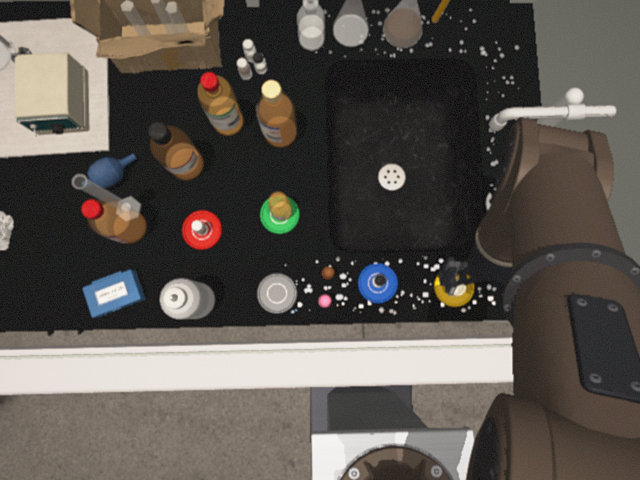

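```bash
python3 - <<'E'
from h import *
M,c=wnow();print(wray(M,c,(328,311),.052))
p,d=bot.camera('wrist')
hsv=cv2.cvtColor(p,cv2.COLOR_RGB2HSV);m=((hsv[...,1]<70)&(hsv[...,2]>200)).astype(np.uint8);m[:270]=0;m[350:]=0;m[:,:290]=0;m[:,365:]=0
m=cv2.morphologyEx(m,cv2.MORPH_OPEN,np.ones((11,11)));n,l,s,ct=cv2.connectedComponentsWithStats(m);print(s[1:],ct[1:])
cv2.imwrite('pics/w28.png',cv2.resize(p[250:370,260:390,::-1],None,fx=5,fy=5,interpolation=2))
P=cloud('top',np.load('pics/top0.npy'))
E
```

```text
[ 0.42839028 -0.13091003  0.052     ]
[[ 305  288   44   45 1621]] [[326.67304133 310.47933374]]
```

View pics/w28.png

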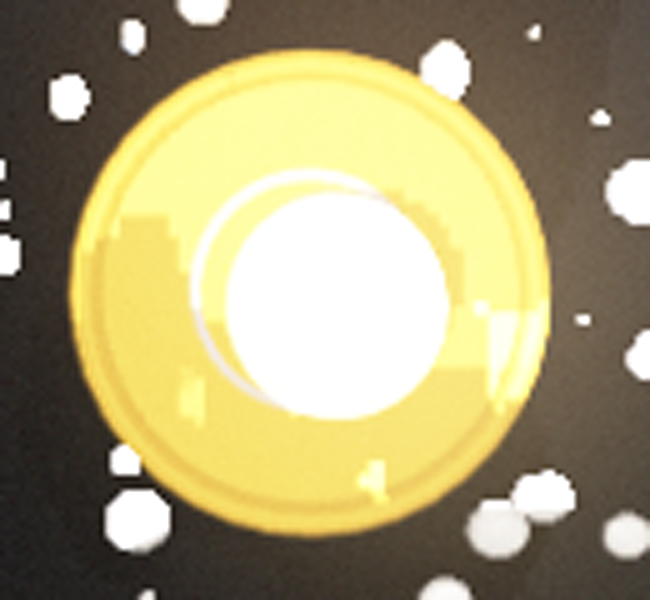

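```bash
python3 - <<'E'
from h import *
target((.428,-.131),.048,22)
E
```

```text
t 23.05 tcp [ 0.4133 -0.1366  0.1303] grasp [ 0.4203 -0.1366  0.148 ] w 0.085 F [-0.2  0.5  0.4] 
 world d(mm) [  7.6   5.6 -99.9] TOOL shift mm [-44.    6.1  90. ] rot [-0.   0.3 -0.7] 
 if already at tilt:  [-44.5   5.6  89.8] dist 100
```

Call:
{"api": "carry_out", "payload": {
  "moves": [
    [[0.085,-0.014,0.002,0.025,0,0,-0.5],[0.085,-0.013,0.002,0.025,0,0,0],[0.085,-0.01,0.002,0.022,0,0,0],[0.085,-0.004,0,0.01,0,0,0],[0.085,0,0,0,0,0,0],[0.085,0,0,0,0,0,0]]
  ]
}}

```text
time: 23.55
eef_pos: [0.4299, -0.123, 0.0388]
tcp_rot: [-0.006, 0.983, -0.0, -0.183]
force: [0.2, -0.5, 0.1]
gripper_width: 0.0849
```

```bash
python3 - <<'E'
from h import *
target((.428,-.131),.048,22)
p,d=bot.camera('wrist');M,c=wnow();cv2.imwrite('pics/w29.png',p[:,:,::-1])
E
```

```text
t 23.55 tcp [ 0.4299 -0.123   0.0388] grasp [ 0.4367 -0.123   0.0565] w 0.0849 F [ 0.2 -0.5  0.1] 
 world d(mm) [-9.  -8.  -8.4] TOOL shift mm [ 5.5 -7.9 11.1] rot [-0.1  0.9  0.7] 
 if already at tilt:  [ 5.2 -8.  11.2] dist 15
```

View pics/w29.png

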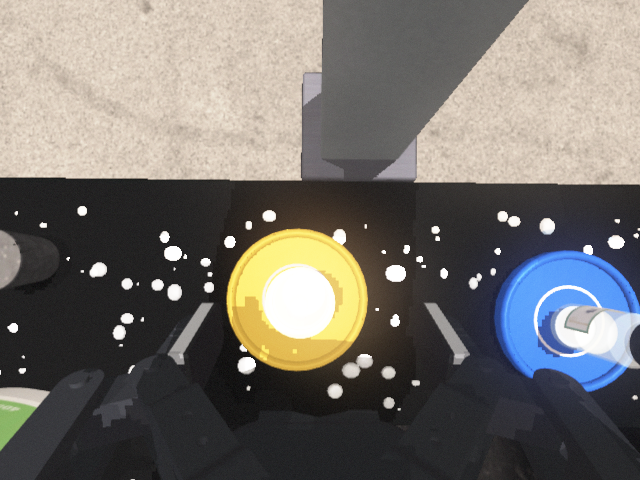

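```bash
python3 - <<'E'
from h import *
M,c=wnow();print(wray(M,c,(300,301),.054),wray(M,c,(298,299),.01));target((.428,-.131),.048,22)
E
```

```text
[ 0.42723674 -0.13138944  0.054     ] [ 0.43212179 -0.13478944  0.01      ]
t 23.6 tcp [ 0.4301 -0.1231  0.0391] grasp [ 0.4369 -0.123   0.0568] w 0.0853 F [ 0.1 -0.5 -1.3] 
 world d(mm) [-9.2 -7.9 -8.7] TOOL shift mm [ 5.5 -7.8 11.4] rot [-0.1  0.9  0.7] 
 if already at tilt:  [ 5.3 -7.9 11.5] dist 15
```

Call:
{"api": "carry_out", "payload": {
  "moves": [
    [[0.085,0.003,-0.005,0.006,0,0.5,0.5],[0.085,0.003,-0.003,0.006,0,0,0],[0.085,0,0,0.001,0,0,0],[0.085,0,0,0,0,0,0],[0.085,0,0,0,0,0,0]]
  ]
}}

```text
time: 24.02
eef_pos: [0.4206, -0.1328, 0.0318]
tcp_rot: [-0.001, 0.983, -0.001, -0.185]
force: [0.2, -0.0, -0.1]
gripper_width: 0.0846
```

```bash
python3 - <<'E'
from h import *
target((.430,-.130),.048,22)
E
```

```text
t 24.02 tcp [ 0.4206 -0.1328  0.0318] grasp [ 0.4275 -0.1328  0.0495] w 0.0846 F [ 0.2 -0.  -0.1] 
 world d(mm) [ 2.3  2.8 -1.4] TOOL shift mm [-2.6  2.8  0.5] rot [-0.2  0.7  0.1] 
 if already at tilt:  [-2.6  2.8  0.4] dist 4
```

Call:
{"api": "carry_out", "payload": {
  "moves": [
    [[0.07,0,0.001,0.003,0,0,0],[0.05,0,0,0.001,0,0,0],[0.0,0,0,0,0,0,0],[0.0,0,0,0,0,0,0],[0.0,0,0,0,0,0,0],[0.0,0,0,0,0,0,0],[0.0,0,0,0,0,0,0]]
  ],
  "squeeze": 30
}}

```text
time: 24.6
eef_pos: [0.4196, -0.1318, 0.0286]
tcp_rot: [-0.001, 0.983, -0.001, -0.184]
force: [0.5, 0.2, 0.0]
gripper_width: 0.028
```

Call:
{"api": "carry_out", "payload": {
  "moves": [
    [[0.0,0.003,0,-0.01,0,0,0],[0.0,0.007,0,-0.02,0,0,0],[0.0,0,0,0,0,0,0]]
  ]
}}

```text
time: 24.85
eef_pos: [0.4206, -0.1317, 0.0617]
tcp_rot: [-0.001, 0.983, -0.001, -0.185]
force: [1.0, 0.1, 0.1]
gripper_width: 0.0278
```

```bash
python3 - <<'E'
from h import *
target((.4255,.2225),.15,21)
p,d=bot.camera('scene');cv2.imwrite('pics/s30.png',cv2.resize(p[280:390,330:460,::-1],None,fx=5,fy=5,interpolation=2))
E
```

```text
t 24.85 tcp [ 0.4206 -0.1317  0.0617] grasp [ 0.4275 -0.1317  0.0794] w 0.0278 F [1.  0.1 0.1] 
 world d(mm) [ -1.9 354.2  70.6] TOOL shift mm [ 27.2 354.1 -66. ] rot [-0.2 -0.4  0.1] 
 if already at tilt:  [ 27.1 354.2 -65.2] dist 361
```

View pics/s30.png

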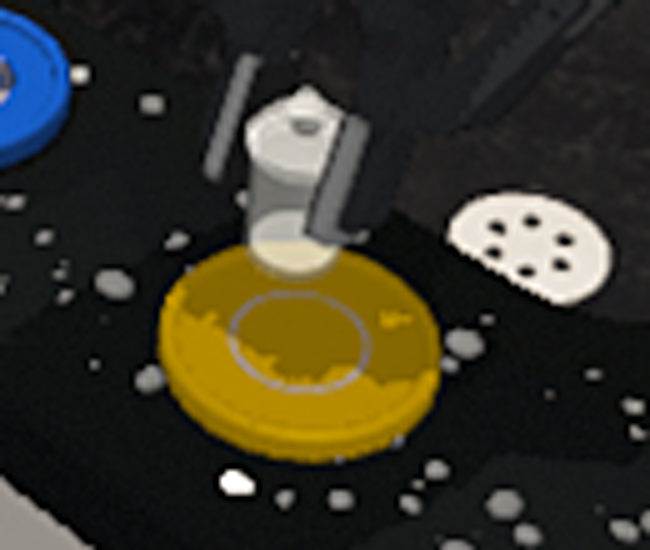

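Call:
{"api": "carry_out", "payload": {
  "moves": [
    [[0.0,0.013,0,-0.035,0,0,0],[0.0,0.013,0,-0.035,0,0,0],[0.0,0.007,0.02,-0.015,0,0,0],[0.0,0,0.036,0,0,0,0],[0.0,0,0.04,0,0,0,0],[0.0,0,0.04,0,0,0,0],[0.0,0,0.04,0,0,0,0],[0.0,0,0.04,0,0,0,0],[0.0,0,0.04,0,0,0,0],[0.0,0,0.035,0,0,0,0]]
  ]
}}

```text
time: 25.73
eef_pos: [0.4207, 0.1624, 0.155]
tcp_rot: [0.008, 0.983, -0.002, -0.185]
force: [0.6, 0.3, -1.2]
gripper_width: 0.0277
```

```bash
python3 - <<'E'
from h import *
target((.4255,.2225),.08,21)
E
```

```text
t 25.73 tcp [0.4207 0.1624 0.155 ] grasp [0.4276 0.1624 0.1727] w 0.0277 F [ 0.6  0.3 -1.2] 
 world d(mm) [ -2.   60.1 -92.7] TOOL shift mm [-30.8  60.7  87.1] rot [-0.  -0.3 -1. ] 
 if already at tilt:  [-31.3  60.1  87.3] dist 111
```

Call:
{"api": "carry_out", "payload": {
  "moves": [
    [[0.0,0,0.035,0,0,0,-0.5],[0.0,-0.004,0.022,0.015,0,0,0],[0.0,-0.009,0,0.027,0,0,0],[0.0,-0.009,0,0.027,0,0,0],[0.0,-0.006,0,0.016,0,0,0],[0.0,0,0,0,0,0,0],[0.0,0,0,0,0,0,0]]
  ]
}}

```text
time: 26.32
eef_pos: [0.4134, 0.2356, 0.0619]
tcp_rot: [-0.005, 0.983, 0.001, -0.185]
force: [0.3, -1.0, -0.0]
gripper_width: 0.0275
```

```bash
python3 - <<'E'
from h import *
target((.4255,.2225),.0465,21)
p,d=bot.camera('scene');cv2.imwrite('pics/s31.png',cv2.resize(p[190:290,190:310,::-1],None,fx=6,fy=6,interpolation=2))
E
```

```text
t 26.32 tcp [0.4134 0.2356 0.0619] grasp [0.4203 0.2356 0.0796] w 0.0275 F [ 0.3 -1.  -0. ] 
 world d(mm) [  5.3 -13.1 -33.2] TOOL shift mm [-16.8 -13.3  29. ] rot [ 0.  -0.3  0.6] 
 if already at tilt:  [-16.8 -13.1  29.1] dist 36
```

View pics/s31.png

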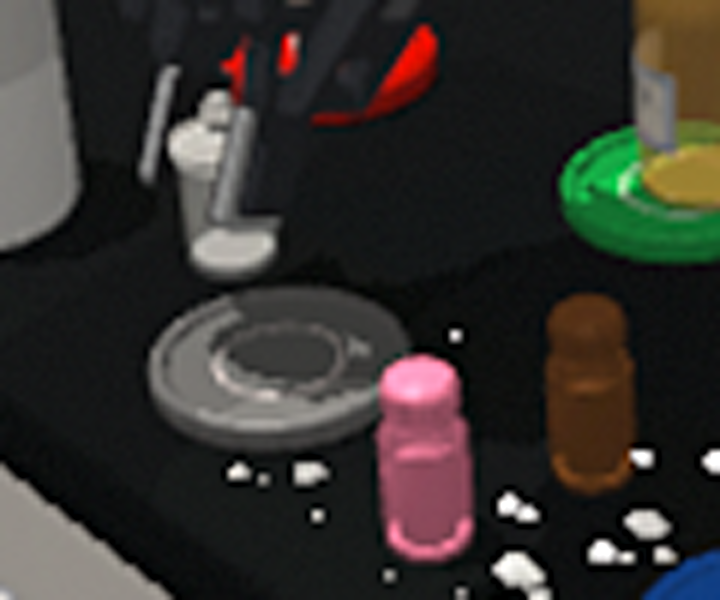

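Call:
{"api": "carry_out", "payload": {
  "moves": [
    [[0.0,-0.005,-0.006,0.01,0,1.5,0.5],[0.0,-0.005,-0.006,0.01,0,1.5,0],[0.0,-0.003,-0.001,0.004,0,0,0],[0.0,0,0,0,0,0,0],[0.0,0,0,0,0,0,0]]
  ]
}}

```text
time: 26.78
eef_pos: [0.42, 0.2228, 0.0396]
tcp_rot: [0.0, 0.978, 0.002, -0.207]
force: [0.8, 0.3, 0.3]
gripper_width: 0.0279
```

```bash
python3 - <<'E'
from h import *
target((.4255,.2225),.0465,24)
p,d=bot.camera('scene');cv2.imwrite('pics/s32.png',cv2.resize(p[190:290,190:310,::-1],None,fx=6,fy=6,interpolation=2))
E
```

```text
t 26.78 tcp [0.42   0.2228 0.0396] grasp [0.4277 0.2228 0.057 ] w 0.0279 F [0.8 0.3 0.3] 
 world d(mm) [ -2.2  -0.3 -10.4] TOOL shift mm [-2.2 -0.4 10.5] rot [0.2 0.1 0. ] 
 if already at tilt:  [-2.2 -0.3 10.5] dist 11
```

View pics/s32.png

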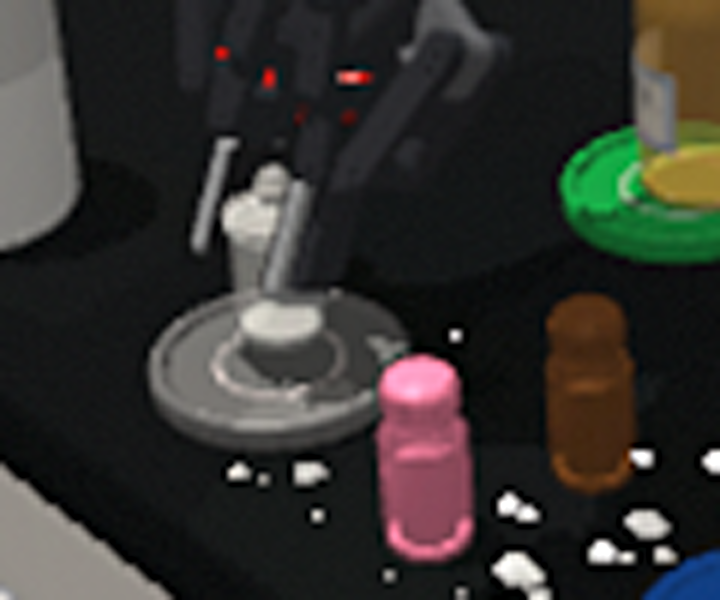

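Nearly upright and over the middle. I lower about 10 mm.

Call:
{"api": "carry_out", "payload": {
  "moves": [
    [[0.0,-0.001,0,0.005,0,0,0],[0.0,0,0,0.004,0,0,0],[0.0,0,0,0.003,0,0,0],[0.0,0,0,0.001,0,0,0],[0.0,0,0,0,0,0,0]]
  ]
}}

```text
time: 27.25
eef_pos: [0.4153, 0.2247, 0.029]
tcp_rot: [-0.001, 0.979, 0.003, -0.205]
force: [0.4, -1.0, 1.3]
gripper_width: 0.028
```

```bash
python3 - <<'E'
from h import *
target((.4255,.2225),.0465,24)
E
```

```text
t 27.25 tcp [0.4153 0.2247 0.029 ] grasp [0.4229 0.2245 0.0464] w 0.028 F [ 0.4 -1.   1.3] 
 world d(mm) [ 2.5 -2.2  0.2] TOOL shift mm [-2.2 -2.2 -1.1] rot [0.3 0.3 0.2] 
 if already at tilt:  [-2.2 -2.2 -1.1] dist 3
```

Call:
{"api": "carry_out", "payload": {
  "moves": [
    [[0.0,0,0,0.001,0,0,0],[0.032,0,0,0,0,0,0],[0.04,0,0,0,0,0,0],[0.055,0,0,0,0,0,0],[0.085,0,0,0,0,0,0],[0.085,0,0,0,0,0,0],[0.085,0,0,0,0,0,0],[0.085,0.01,0,-0.03,0,0,0],[0.085,0.014,0,-0.035,0,0,0],[0.085,0.014,0,-0.035,0,0,0]]
  ]
}}

```text
time: 28.08
eef_pos: [0.4159, 0.2225, 0.1319]
tcp_rot: [-0.001, 0.977, -0.0, -0.212]
force: [0.8, 0.2, -0.3]
gripper_width: 0.0851
```

Call:
{"api": "carry_out", "payload": {
  "moves": [
    [[0.085,0.014,0,-0.035,0,-3,0],[0.085,0.01,0,-0.037,0,-3,0],[0.085,-0.01,0,-0.037,0,-3,0],[0.085,-0.025,0,-0.01,0,0,0],[0.085,-0.025,0,-0.008,0,0,0],[0.085,0,0,0,0,0,0],[0.085,0,0,0,0,0,0]]
  ]
}}

```text
time: 28.67
eef_pos: [0.5009, 0.2234, 0.2597]
tcp_rot: [-0.001, 0.992, 0.003, -0.124]
force: [-0.8, 0.2, -0.8]
gripper_width: 0.0853
```

```bash
python3 - <<'E'
from h import *
p,d,M,c=wrist();cv2.imwrite('pics/w33.png',p[:,:,::-1])
target((.587,.215),.2,16)
p,d=bot.camera('scene');cv2.imwrite('pics/s33.png',cv2.resize(p[160:290,190:350,::-1],None,fx=5,fy=4.6,interpolation=2))
E
```

```text
t 28.72 tcp [0.5008 0.2231 0.2594] grasp [0.5055 0.223  0.2779] w 0.085 F [ 1.   0.1 -0.1] 
 world d(mm) [ 80.9  -8.1 -77.7] TOOL shift mm [-97.6  -8.8  55.3] rot [0.4 1.7 0.2] 
 if already at tilt:  [-99.2  -8.1  52.4] dist 112
```

View pics/w33.png

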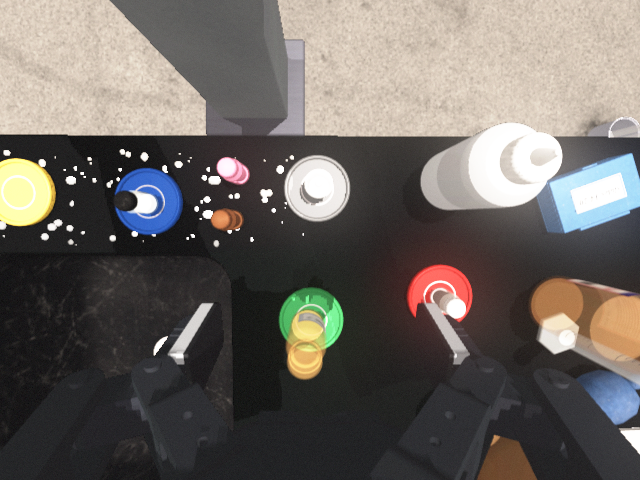

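View pics/s33.png

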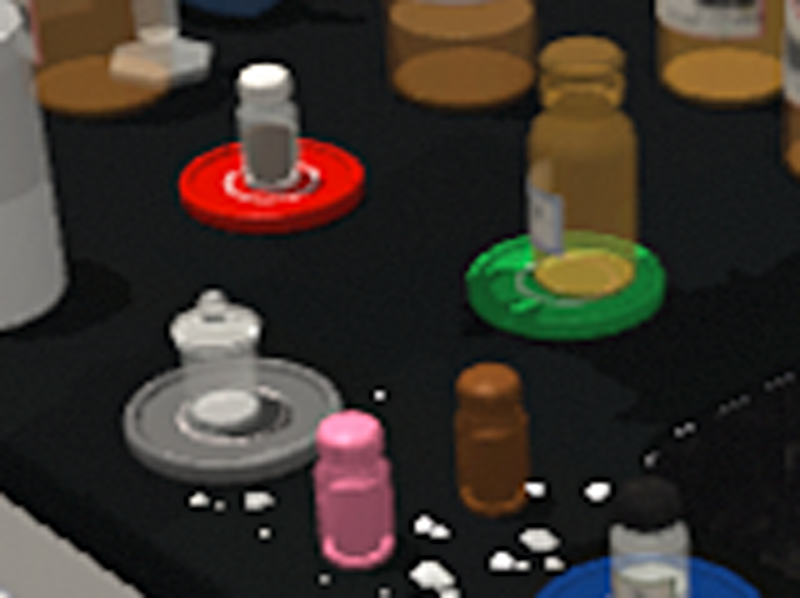

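```bash
python3 - <<'E'
from h import *
M,c=wnow();print(wray(M,c,(304,361),.119),wray(M,c,(307,327),.098))
f=np.array([585/5+190,272/4.6+160]);print(f,ray('scene',f,.008)+[.003,.0025,0])
X=wray(M,c,(304,361),.119);target(X[:2],.13,16)
E
```

```text
[0.59134021 0.21089586 0.119     ] [0.56660953 0.2130643  0.098     ]
[307.         219.13043478] [0.59947971 0.21583873 0.008     ]
t 28.77 tcp [0.5    0.2232 0.2591] grasp [0.5047 0.223  0.2775] w 0.0849 F [-0.4  0.7  0.4] 
 world d(mm) [  86.1  -12.3 -147.3] TOOL shift mm [-119.8  -13.4  121.3] rot [0.3 1.7 0.2] 
 if already at tilt:  [-123.3  -12.3  117.9] dist 171
```

Call:
{"api": "carry_out", "payload": {
  "moves": [
    [[0.085,-0.03,-0.004,0,0,1,0],[0.085,-0.03,-0.004,0.01,0,0.7,0],[0.085,-0.028,-0.004,0.02,0,0,0],[0.085,-0.014,0,0.03,0,0,0],[0.085,-0.008,0,0.025,0,0,0],[0.085,0,0,0,0,0,0],[0.085,0,0,0,0,0,0]]
  ]
}}

```text
time: 29.35
eef_pos: [0.5778, 0.2132, 0.1415]
tcp_rot: [-0.004, 0.989, 0.003, -0.145]
force: [1.0, 0.4, 1.1]
gripper_width: 0.0853
```

```bash
python3 - <<'E'
from h import *
p,d,M,c=wrist();cv2.imwrite('pics/w34.png',p[:,:,::-1])
target((.592,.211),.08,16)
E
```

```text
t 29.4 tcp [0.5773 0.2132 0.1415] grasp [0.5828 0.2131 0.1597] w 0.0851 F [-0.7 -0.5 -0.8] 
 world d(mm) [  9.4  -2.2 -79.7] TOOL shift mm [-31.9  -2.9  73.7] rot [ 0.3 -0.7  0.5] 
 if already at tilt:  [-31.1  -2.2  74.1] dist 80
```

View pics/w34.png

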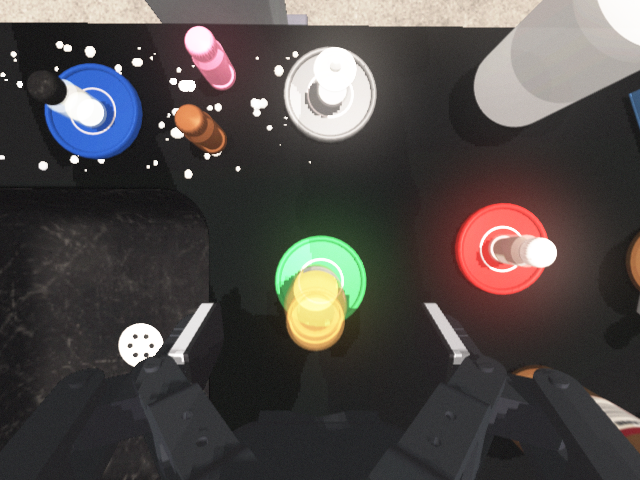

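```bash
python3 - <<'E'
from h import *
M,c=wnow();print(wray(M,c,(316,321),.119),wray(M,c,(320,281),.010))
target((.59,.211),.08,16)
E
```

```text
[0.59246455 0.21200915 0.119     ] [0.58714441 0.21542561 0.01      ]
t 29.4 tcp [0.5773 0.2132 0.1415] grasp [0.5828 0.2131 0.1597] w 0.0851 F [-0.7 -0.5 -0.8] 
 world d(mm) [  7.4  -2.2 -79.7] TOOL shift mm [-30.   -2.9  74.2] rot [ 0.3 -0.7  0.5] 
 if already at tilt:  [-29.1  -2.2  74.6] dist 80
```

Call:
{"api": "carry_out", "payload": {
  "moves": [
    [[0.085,-0.01,-0.001,0.022,0,0,0.5],[0.085,-0.01,-0.001,0.022,0,0,0],[0.085,-0.008,0,0.02,0,0,0],[0.085,-0.004,0,0.01,0,0,0],[0.085,0,0,0,0,0,0],[0.085,0,0,0,0,0,0]]
  ]
}}

```text
time: 29.9
eef_pos: [0.5893, 0.2158, 0.0707]
tcp_rot: [-0.001, 0.99, 0.006, -0.14]
force: [-0.1, 0.2, -0.2]
gripper_width: 0.0852
```

```bash
python3 - <<'E'
from h import *
target((.592,.212),.08,16)
E
```

```text
t 29.9 tcp [0.5893 0.2158 0.0707] grasp [0.5946 0.2156 0.089 ] w 0.0852 F [-0.1  0.2 -0.2] 
 world d(mm) [-2.6 -3.8 -9. ] TOOL shift mm [-0.  -3.9  9.3] rot [ 0.6 -0.1  0.2] 
 if already at tilt:  [-0.  -3.8  9.4] dist 10
```

Call:
{"api": "carry_out", "payload": {
  "moves": [
    [[0.085,0,-0.003,0.006,0,0,0],[0.085,0,-0.001,0.005,0,0,0],[0.07,0,0,0.001,0,0,0],[0.05,0,0,0,0,0,0],[0.02,0,0,0,0,0,0],[0.02,0,0,0,0,0,0],[0.02,0,0,0,0,0,0],[0.02,0,0,0,0,0,0]]
  ],
  "squeeze": 40
}}

```text
time: 30.57
eef_pos: [0.5882, 0.2127, 0.0649]
tcp_rot: [-0.002, 0.991, 0.007, -0.136]
force: [-0.2, -0.2, -1.3]
gripper_width: 0.0408
```

```bash
python3 - <<'E'
from h import *
target((.592,.212),.08,16)
E
```

```text
t 30.57 tcp [0.5882 0.2127 0.0649] grasp [0.5933 0.2124 0.0831] w 0.0408 F [-0.2 -0.2 -1.3] 
 world d(mm) [-1.4 -0.7 -3.1] TOOL shift mm [ 0.5 -0.7  3.4] rot [0.8 0.4 0.3] 
 if already at tilt:  [ 0.5 -0.7  3.4] dist 3
```

Call:
{"api": "carry_out", "payload": {
  "moves": [
    [[0.02,0.003,0,-0.01,0,0,0],[0.02,0.006,0,-0.02,0,0,0],[0.02,0,0,0,0,0,0]]
  ]
}}

```text
time: 30.82
eef_pos: [0.5868, 0.212, 0.0972]
tcp_rot: [-0.002, 0.991, 0.007, -0.137]
force: [1.1, 0.8, -0.9]
gripper_width: 0.0407
```

```bash
python3 - <<'E'
from h import *
target((.4315,-.1355),.2,15.6)
p,d=bot.camera('scene');cv2.imwrite('pics/s35.png',cv2.resize(p[140:240,250:350,::-1],None,fx=6,fy=6,interpolation=2))
E
```

```text
t 30.82 tcp [0.5868 0.212  0.0972] grasp [0.592  0.2117 0.1155] w 0.0407 F [ 1.1  0.8 -0.9] 
 world d(mm) [-160.5 -347.5   84.5] TOOL shift mm [ 179.2 -346.   -42.2] rot [ 0.7 -0.2  0.3] 
 if already at tilt:  [ 177.3 -347.5  -38.2] dist 392
```

View pics/s35.png

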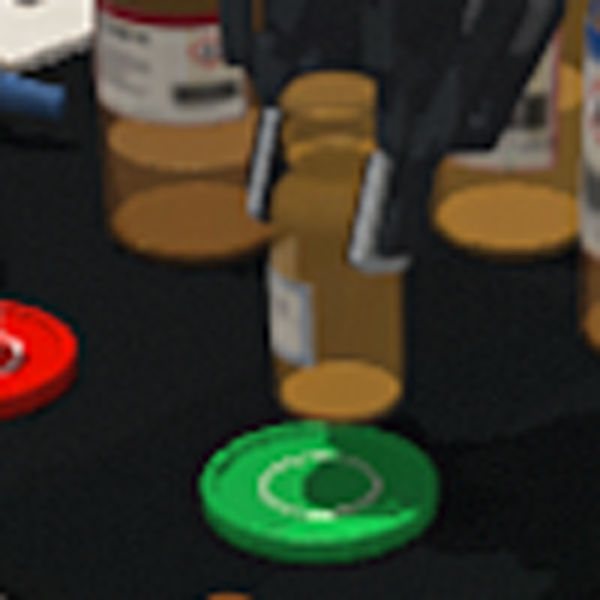

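Call:
{"api": "carry_out", "payload": {
  "moves": [
    [[0.02,0.01,0,-0.036,0,0,0],[0.02,0.01,0,-0.036,0,0,0],[0.02,0.01,-0.015,-0.02,0,0,0],[0.02,0.012,-0.033,0.003,0,0,0],[0.02,0.015,-0.036,0.005,0,0,0],[0.02,0.015,-0.036,0.005,0,0,0],[0.02,0.015,-0.036,0.005,0,0,0],[0.02,0.015,-0.036,0.005,0,0,0],[0.02,0.015,-0.036,0.005,0,0,0],[0.02,0.015,-0.036,0.005,0,0,0]]
  ]
}}

```text
time: 31.7
eef_pos: [0.4731, -0.0522, 0.1852]
tcp_rot: [-0.011, 0.99, 0.008, -0.138]
force: [1.4, 0.1, -1.5]
gripper_width: 0.0409
```

```bash
python3 - <<'E'
from h import *
target((.4315,-.1355),.2,15.6)
E
```

```text
t 31.7 tcp [ 0.4731 -0.0522  0.1852] grasp [ 0.4783 -0.0525  0.2035] w 0.0409 F [ 1.4  0.1 -1.5] 
 world d(mm) [-46.7 -83.3  -3.5] TOOL shift mm [ 46.  -82.4  15.1] rot [ 0.8 -0.3  1.4] 
 if already at tilt:  [ 44.1 -83.3  16. ] dist 96
```

Call:
{"api": "carry_out", "payload": {
  "moves": [
    [[0.02,0.015,-0.03,0.005,0,0,0.5],[0.02,0.013,-0.025,0.005,0,0,0.5],[0.02,0.008,-0.015,0.01,0.3,0,0],[0.02,0,0,0.01,0.3,0,0],[0.02,0,0,0,0,0,0],[0.02,0,0,0,0,0,0]]
  ]
}}

```text
time: 32.2
eef_pos: [0.4223, -0.1361, 0.165]
tcp_rot: [0.005, 0.99, 0.001, -0.139]
force: [-0.5, 0.3, -0.7]
gripper_width: 0.0407
```

```bash
python3 - <<'E'
from h import *
target((.4315,-.1355),.1,15.6);print(bot.sense()['joints'].round(2))
p,d=bot.camera('scene');cv2.imwrite('pics/s36.png',p[:,:,::-1])
p,d=bot.camera('top');P=cloud('top',d);cv2.imwrite('pics/t36.png',p[:,:,::-1])
p,d,M,c=wrist();cv2.imwrite('pics/w36.png',p[:,:,::-1])
E
```

```text
t 32.2 tcp [ 0.4223 -0.1361  0.165 ] grasp [ 0.4275 -0.1362  0.1833] w 0.0407 F [-0.5  0.3 -0.7] 
 world d(mm) [  4.1   0.6 -83.3] TOOL shift mm [-26.8   0.6  79. ] rot [ 0.2 -0.4 -0.6] 
 if already at tilt:  [-26.3   0.6  79.1] dist 83
[-0.12  0.39  0.36  1.9  -0.08  1.15  1.85]
```

View pics/s36.png

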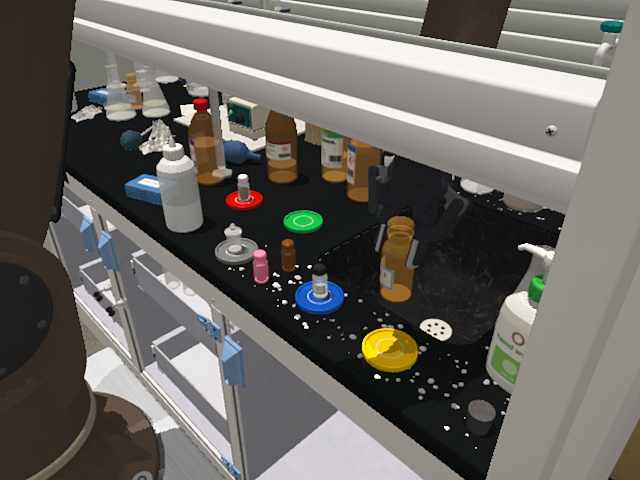

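View pics/w36.png

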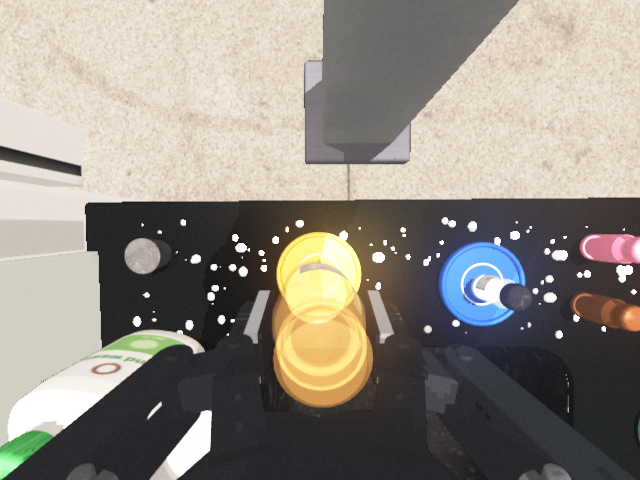

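Call:
{"api": "carry_out", "payload": {
  "moves": [
    [[0.02,-0.009,0,0.026,0,0,-0.5],[0.02,-0.009,0,0.026,0,0,0],[0.02,-0.008,0,0.024,0,0,0],[0.02,0,0,0.003,0,0,0],[0.02,0,0,0,0,0,0],[0.02,0,0,0,0,0,0]]
  ]
}}

```text
time: 32.85
eef_pos: [0.4335, -0.1311, 0.0823]
tcp_rot: [-0.005, 0.991, 0.002, -0.135]
force: [0.1, 0.8, -1.1]
gripper_width: 0.0404
```

```bash
python3 - <<'E'
from h import *
target((.4315,-.1355),.0831,15.6)
p,d=bot.camera('scene');cv2.imwrite('pics/s37.png',cv2.resize(p[260:390,330:460,::-1],None,fx=4.6,fy=4.6,interpolation=2))
E
```

```text
t 32.85 tcp [ 0.4335 -0.1311  0.0823] grasp [ 0.4385 -0.1312  0.1006] w 0.0404 F [ 0.1  0.8 -1.1] 
 world d(mm) [ -7.1  -4.4 -17.5] TOOL shift mm [ 2.2 -4.4 18.7] rot [0.1 0.1 0.6] 
 if already at tilt:  [ 2.1 -4.4 18.7] dist 19
```

View pics/s37.png

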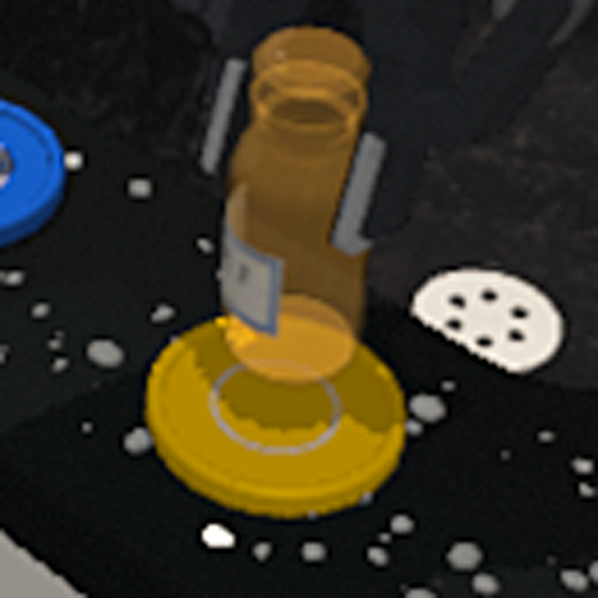

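Call:
{"api": "carry_out", "payload": {
  "moves": [
    [[0.02,0.002,-0.002,0.007,0,0,0.3],[0.02,0.002,-0.002,0.006,0,0,0.3],[0.02,0,0,0.003,0,0,0],[0.02,0,0,0,0,0,0],[0.02,0,0,0,0,0,0]]
  ]
}}

```text
time: 33.32
eef_pos: [0.4271, -0.1361, 0.0704]
tcp_rot: [0.001, 0.991, 0.001, -0.131]
force: [0.2, 0.2, -0.9]
gripper_width: 0.0409
```

```bash
python3 - <<'E'
from h import *
target((.4315,-.1355),.0831,15.6)
p,d=bot.camera('scene');cv2.imwrite('pics/s38.png',cv2.resize(p[260:390,330:460,::-1],None,fx=4.6,fy=4.6,interpolation=2))
E
```

```text
t 33.32 tcp [ 0.4271 -0.1361  0.0704] grasp [ 0.432  -0.1361  0.0888] w 0.0409 F [ 0.2  0.2 -0.9] 
 world d(mm) [-0.7  0.6 -5.6] TOOL shift mm [-0.8  0.6  5.6] rot [ 0.1  0.5 -0.1] 
 if already at tilt:  [-0.9  0.6  5.6] dist 6
```

View pics/s38.png

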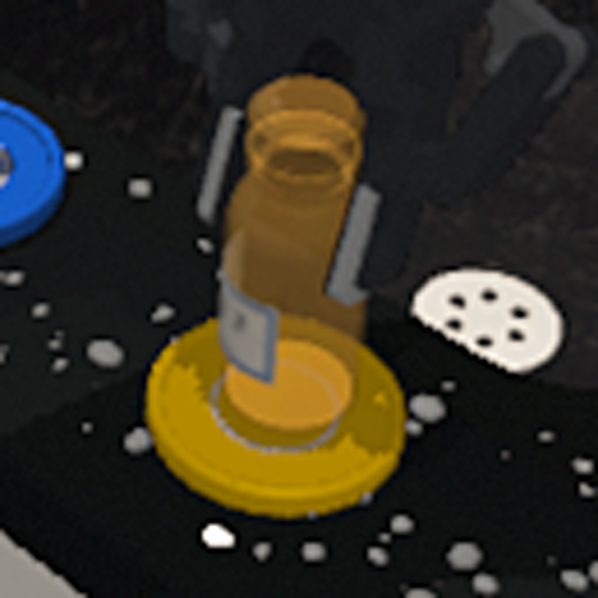

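Call:
{"api": "carry_out", "payload": {
  "moves": [
    [[0.02,0.002,0.001,0.004,0,0,0],[0.02,0.001,0.001,0.002,0,0,0],[0.02,0,0,0.001,0,0,0],[0.02,0,0,0,0,0,0]]
  ]
}}

```text
time: 33.7
eef_pos: [0.4226, -0.1339, 0.0645]
tcp_rot: [0.001, 0.991, 0.001, -0.13]
force: [-0.9, -0.1, 3.0]
gripper_width: 0.0411
```

```bash
python3 - <<'E'
from h import *
target((.4315,-.1355),.0831,15)
p,d=bot.camera('scene');cv2.imwrite('pics/s39.png',cv2.resize(p[260:390,330:460,::-1],None,fx=4.6,fy=4.6,interpolation=2))
E
```

```text
t 33.7 tcp [ 0.4226 -0.1339  0.0645] grasp [ 0.4275 -0.134   0.0829] w 0.0411 F [-0.9 -0.1  3. ] 
 world d(mm) [ 4.  -1.6  0.2] TOOL shift mm [-3.8 -1.6 -1.2] rot [ 0.1  0.  -0.1] 
 if already at tilt:  [-3.8 -1.6 -1.2] dist 4
```

View pics/s39.png

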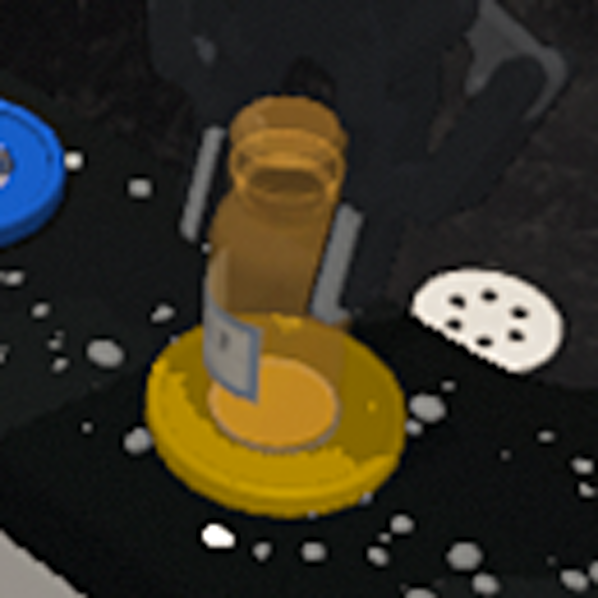

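Seated: Fz is +3 N and the foot is concentric with the white circle (274,406). I release.

Call:
{"api": "carry_out", "payload": {
  "moves": [
    [[0.044,0,0,0,0,0,0],[0.05,0,0,0,0,0,0],[0.06,0,0,0,0,0,0],[0.085,0,0,0,0,0,0],[0.085,0,0,0,0,0,0],[0.085,0,0,0,0,0,0],[0.085,0.006,0,-0.025,0,0,0],[0.085,0.01,0,-0.035,0,0,0],[0.085,0.01,0,-0.035,0,0,0],[0.085,0.01,0,-0.035,0,0,0]]
  ]
}}

```text
time: 34.58
eef_pos: [0.4169, -0.1328, 0.1978]
tcp_rot: [0.0, 0.99, 0.001, -0.138]
force: [0.7, 0.2, -0.0]
gripper_width: 0.0849
```

```bash
python3 - <<'E'
from h import *
target((.4255,.2225),.2,20)
p,d=bot.camera('scene');cv2.imwrite('pics/s40.png',cv2.resize(p[260:390,330:460,::-1],None,fx=4.6,fy=4.6,interpolation=2))
E
```

```text
t 34.58 tcp [ 0.4169 -0.1328  0.1978] grasp [ 0.4221 -0.1328  0.216 ] w 0.0849 F [ 0.7  0.2 -0. ] 
 world d(mm) [  2.1 355.3 -15.6] TOOL shift mm [ -6.1 355.3  15.1] rot [ 0.1  4.1 -0. ] 
 if already at tilt:  [ -7.3 355.3  13.9] dist 356
```

View pics/s40.png

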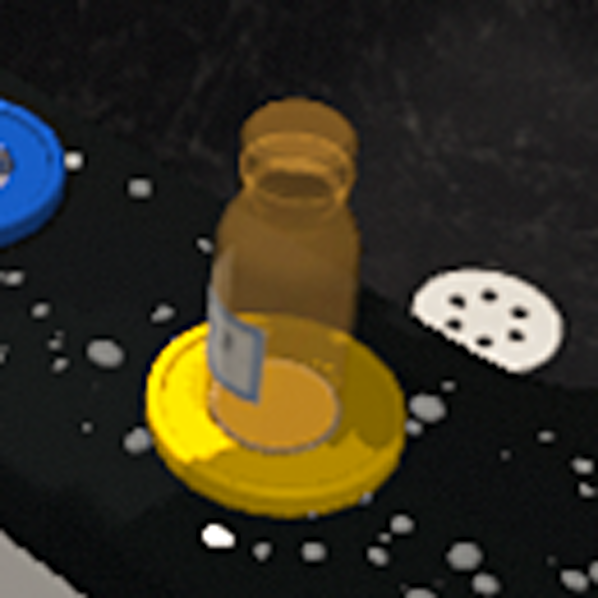

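Call:
{"api": "carry_out", "payload": {
  "moves": [
    [[0.085,0,0.03,0,0,2,0],[0.085,-0.002,0.04,0,0,2,0],[0.085,-0.002,0.041,0,0,0,0],[0.085,0,0.041,0,0,0,0],[0.085,0,0.041,0,0,0,0],[0.085,0,0.041,0,0,0,0],[0.085,0,0.041,0,0,0,0],[0.085,0,0.041,0,0,0,0],[0.085,0,0.03,0.01,0,0,0],[0.085,-0.005,0.01,0.02,0,0,0]]
  ]
}}

```text
time: 35.47
eef_pos: [0.4258, 0.23, 0.1794]
tcp_rot: [0.007, 0.987, 0.002, -0.161]
force: [0.4, -0.1, 0.3]
gripper_width: 0.0852
```

Call:
{"api": "carry_out", "payload": {
  "moves": [
    [[0.085,-0.01,0,0.03,0,0,0],[0.085,0,0,0,0,0,0],[0.085,0,0,0,0,0,0]]
  ]
}}

```text
time: 35.72
eef_pos: [0.423, 0.235, 0.1446]
tcp_rot: [0.003, 0.987, 0.002, -0.162]
force: [-0.9, -0.1, 0.8]
gripper_width: 0.0852
```

```bash
python3 - <<'E'
from h import *
p,d,M,c=wrist();cv2.imwrite('pics/w41.png',p[:,:,::-1])
target((.4255,.2225),.08,20)
E
```

```text
t 35.77 tcp [0.4227 0.2346 0.1445] grasp [0.4288 0.2345 0.1625] w 0.0849 F [-0.6  0.4 -0.4] 
 world d(mm) [ -3.7 -12.1 -82.3] TOOL shift mm [-23.  -12.3  79.1] rot [ 0.3  1.3 -0.4] 
 if already at tilt:  [-24.6 -12.1  78.6] dist 83
```

View pics/w41.png

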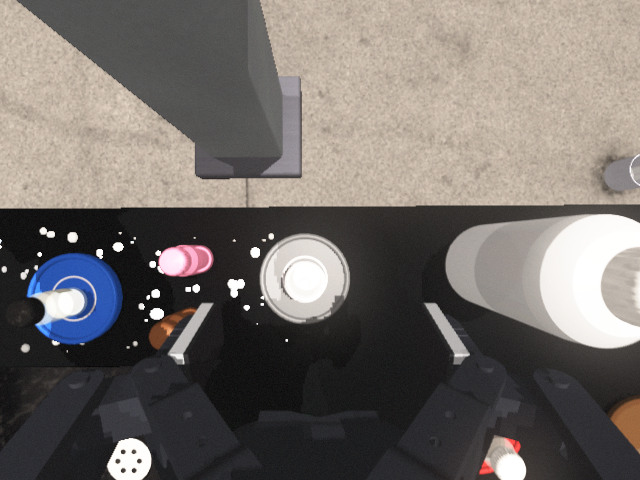

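```bash
python3 - <<'E'
from h import *
M,c=wnow();X=wray(M,c,(305,282),.054);print(X);target((.424,.223),.046,18.5)
E
```

```text
[0.42366042 0.22446021 0.054     ]
t 35.77 tcp [0.4227 0.2346 0.1445] grasp [0.4288 0.2345 0.1625] w 0.0849 F [-0.6  0.4 -0.4] 
 world d(mm) [  -4.8  -11.6 -116.5] TOOL shift mm [-32.9 -11.8 111.8] rot [ 0.3 -0.2 -0.4] 
 if already at tilt:  [-32.4 -11.6 112. ] dist 117
```

Call:
{"api": "carry_out", "payload": {
  "moves": [
    [[0.085,-0.009,-0.004,0.03,0,0,-0.5],[0.085,-0.009,-0.004,0.03,0,0,0],[0.085,-0.009,-0.003,0.03,0,0,0],[0.085,-0.005,0,0.016,0,0,0],[0.085,0,0,0,0,0,0],[0.085,0,0,0,0,0,0]]
  ]
}}

```text
time: 36.27
eef_pos: [0.4273, 0.2213, 0.0395]
tcp_rot: [0.003, 0.988, 0.005, -0.156]
force: [-0.3, -0.0, 1.0]
gripper_width: 0.085
```

```bash
python3 - <<'E'
from h import *
target((.424,.224),.046,18.5)
E
```

```text
t 36.27 tcp [0.4273 0.2213 0.0395] grasp [0.4332 0.2211 0.0576] w 0.085 F [-0.3 -0.   1. ] 
 world d(mm) [ -9.4   2.7 -11.5] TOOL shift mm [ 5.4  2.5 13.9] rot [ 0.7  0.5 -0.2] 
 if already at tilt:  [ 5.2  2.7 13.9] dist 15
```

Call:
{"api": "carry_out", "payload": {
  "moves": [
    [[0.085,0.003,0.001,0.007,0.3,0,0],[0.085,0.003,0.001,0.007,0.3,0,0],[0.085,0,0,0.001,0,0,0],[0.085,0,0,0,0,0,0],[0.085,0,0,0,0,0,0]]
  ]
}}

```text
time: 36.68
eef_pos: [0.4195, 0.2247, 0.0318]
tcp_rot: [0.002, 0.988, 0.002, -0.153]
force: [-0.2, -0.2, -0.2]
gripper_width: 0.0848
```

```bash
python3 - <<'E'
from h import *
target((.424,.224),.046,18.5)
p,d=bot.camera('wrist');cv2.imwrite('pics/w42.png',p[:,:,::-1])
E
```

```text
t 36.68 tcp [0.4195 0.2247 0.0318] grasp [0.4253 0.2246 0.0499] w 0.0848 F [-0.2 -0.2 -0.2] 
 world d(mm) [-1.5 -0.7 -3.8] TOOL shift mm [ 0.3 -0.7  4.1] rot [ 0.2  0.9 -0.2] 
 if already at tilt:  [ 0.3 -0.7  4.1] dist 4
```

View pics/w42.png

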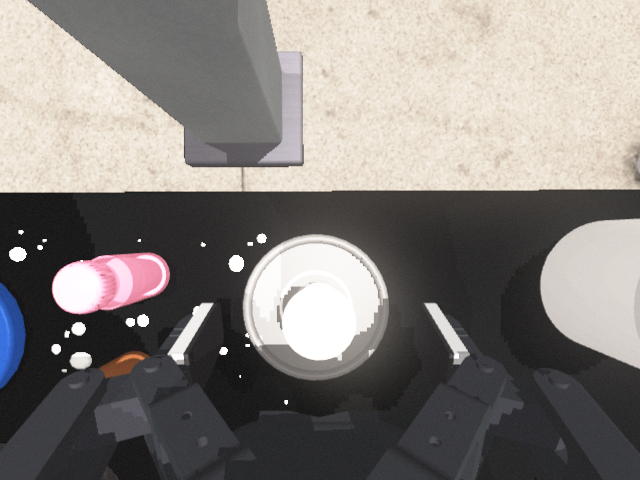

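Call:
{"api": "carry_out", "payload": {
  "moves": [
    [[0.07,0,0,0.004,0,0,0],[0.05,0,0,0.002,0,0,0],[0.0,0,0,0,0,0,0],[0.0,0,0,0,0,0,0],[0.0,0,0,0,0,0,0],[0.0,0,0,0,0,0,0],[0.0,0,0,0,0,0,0]]
  ],
  "squeeze": 30
}}

```text
time: 37.32
eef_pos: [0.4185, 0.2252, 0.0264]
tcp_rot: [0.002, 0.988, 0.002, -0.152]
force: [-2.1, -0.1, -0.6]
gripper_width: 0.0278
```

```bash
python3 - <<'E'
from h import *
target((.587,.2152),.2,17.5)
E
```

```text
t 37.32 tcp [0.4185 0.2252 0.0264] grasp [0.4242 0.2251 0.0446] w 0.0278 F [-2.1 -0.1 -0.6] 
 world d(mm) [162.8 -10.  155.4] TOOL shift mm [-108.6   -8.5 -197.2] rot [ 0.3  0.  -0.2] 
 if already at tilt:  [-108.5  -10.  -197.2] dist 225
```

Call:
{"api": "carry_out", "payload": {
  "moves": [
    [[0.0,0.006,0,-0.019,0,0,0],[0.0,0.011,0,-0.035,0,0,0],[0.0,0.011,0,-0.035,0,0,0],[0.0,-0.025,0,-0.012,0,0,0],[0.0,-0.037,-0.003,-0.012,0,0,0],[0.0,-0.037,-0.003,-0.012,0,0,0],[0.0,-0.03,-0.003,-0.01,0,0,0],[0.0,-0.015,0,-0.004,0,0,0],[0.0,0,0,0,0,0,0],[0.0,0,0,0,0,0,0]]
  ]
}}

```text
time: 38.15
eef_pos: [0.5743, 0.2136, 0.1274]
tcp_rot: [0.001, 0.988, 0.001, -0.153]
force: [-0.7, -0.3, -1.8]
gripper_width: 0.0279
```

```bash
python3 - <<'E'
from h import *
p,d,M,c=wrist();cv2.imwrite('pics/w43.png',p[:,:,::-1])
target((.587,.2152),.075,17.5)
p,d=bot.camera('scene');cv2.imwrite('pics/s43.png',cv2.resize(p[140:240,250:350,::-1],None,fx=6,fy=6,interpolation=2))
E
```

```text
t 38.2 tcp [0.5738 0.2136 0.1274] grasp [0.5796 0.2135 0.1455] w 0.0276 F [ 0.5 -0.9 -0.2] 
 world d(mm) [  7.5   1.6 -70.5] TOOL shift mm [-28.5   1.5  64.9] rot [ 0.1 -0.1 -0.1] 
 if already at tilt:  [-28.3   1.6  65. ] dist 71
```

View pics/s43.png

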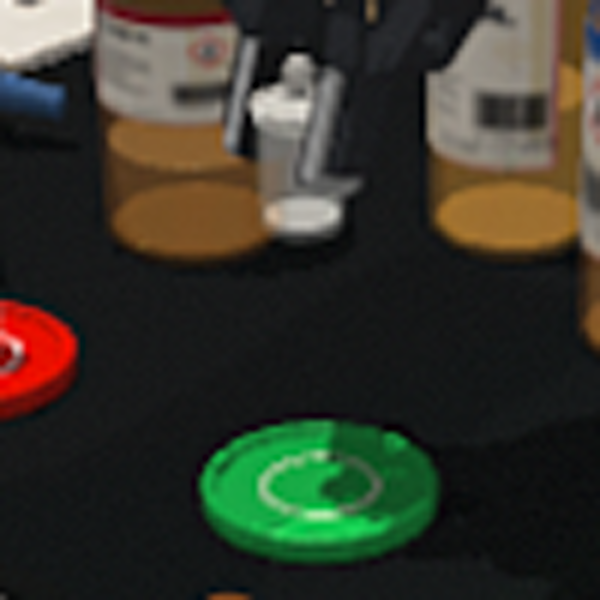

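Call:
{"api": "carry_out", "payload": {
  "moves": [
    [[0.0,-0.009,0,0.024,0,2,0],[0.0,-0.009,0.001,0.024,0,2,0],[0.0,-0.009,0.001,0.02,0,0,0],[0.0,-0.003,0,0.007,0,0,0],[0.0,0,0,0,0,0,0],[0.0,0,0,0,0,0,0]]
  ]
}}

```text
time: 38.75
eef_pos: [0.57, 0.2195, 0.0477]
tcp_rot: [-0.002, 0.982, 0.002, -0.19]
force: [0.5, 0.8, -0.0]
gripper_width: 0.0277
```

```bash
python3 - <<'E'
from h import *
target((.587,.2152),.0446,21)
p,d=bot.camera('scene');cv2.imwrite('pics/s44.png',cv2.resize(p[160:240,260:340,::-1],None,fx=7,fy=7,interpolation=2))
E
```

```text
t 38.75 tcp [0.57   0.2195 0.0477] grasp [0.577  0.2194 0.0653] w 0.0277 F [ 0.5  0.8 -0. ] 
 world d(mm) [ 10.2  -4.3 -20.8] TOOL shift mm [-17.2  -4.4  15.5] rot [ 0.2 -0.9  0.3] 
 if already at tilt:  [-17.   -4.3  15.7] dist 24
```

View pics/s44.png

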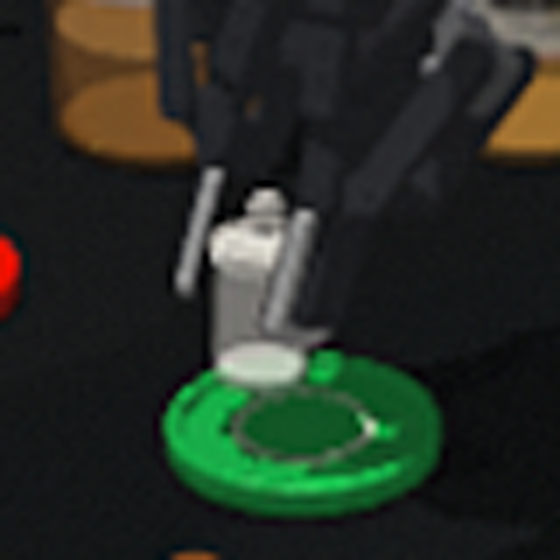

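Call:
{"api": "carry_out", "payload": {
  "moves": [
    [[0.0,-0.006,-0.002,0.005,0,1,0],[0.0,-0.006,-0.002,0.005,0,0,0],[0.0,-0.003,0,0.002,0,0,0],[0.0,0,0,0,0,0,0],[0.0,0,0,0,0,0,0]]
  ]
}}

```text
time: 39.22
eef_pos: [0.5824, 0.2161, 0.0341]
tcp_rot: [-0.003, 0.981, 0.003, -0.196]
force: [0.1, -0.1, -0.7]
gripper_width: 0.0279
```

```bash
python3 - <<'E'
from h import *
target((.587,.2152),.0446,22)
p,d=bot.camera('scene');cv2.imwrite('pics/s45.png',cv2.resize(p[160:240,260:340,::-1],None,fx=7,fy=7,interpolation=2))
E
```

```text
t 39.22 tcp [0.5824 0.2161 0.0341] grasp [0.5897 0.216  0.0517] w 0.0279 F [ 0.1 -0.1 -0.7] 
 world d(mm) [-2.5 -0.9 -7.2] TOOL shift mm [-0.5 -0.9  7.5] rot [ 0.3 -0.6  0.4] 
 if already at tilt:  [-0.4 -0.9  7.6] dist 8
```

View pics/s45.png

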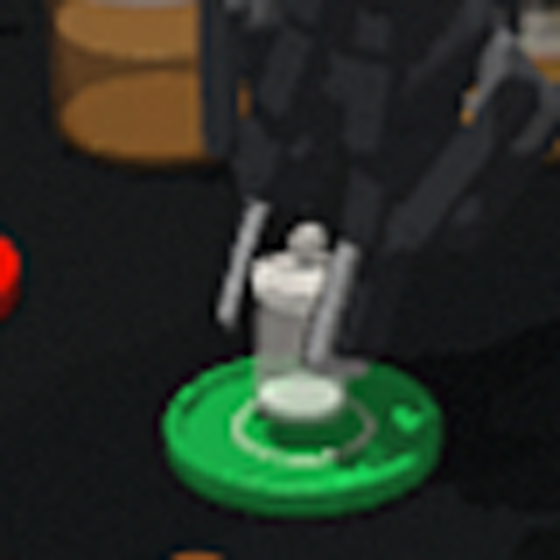

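Centred and about 7 mm up. I lower it.

Call:
{"api": "carry_out", "payload": {
  "moves": [
    [[0.0,-0.001,-0.001,0.004,0,0,0],[0.0,0,0,0.003,0,0,0],[0.0,0,0,0.002,0,0,0],[0.0,0,0,0,0,0,0]]
  ]
}}

```text
time: 39.6
eef_pos: [0.5797, 0.2154, 0.0274]
tcp_rot: [-0.003, 0.981, 0.004, -0.196]
force: [0.7, -0.9, 1.0]
gripper_width: 0.028
```

```bash
python3 - <<'E'
from h import *
target((.587,.2152),.0446,22)
p,d=bot.camera('scene');cv2.imwrite('pics/s46.png',cv2.resize(p[160:240,260:340,::-1],None,fx=7,fy=7,interpolation=2))
E
```

```text
t 39.6 tcp [0.5797 0.2154 0.0274] grasp [0.587  0.2152 0.045 ] w 0.028 F [ 0.7 -0.9  1. ] 
 world d(mm) [ 0.2 -0.2 -0.4] TOOL shift mm [-0.4 -0.2  0.3] rot [ 0.4 -0.6  0.4] 
 if already at tilt:  [-0.3 -0.2  0.3] dist 1
```

View pics/s46.png

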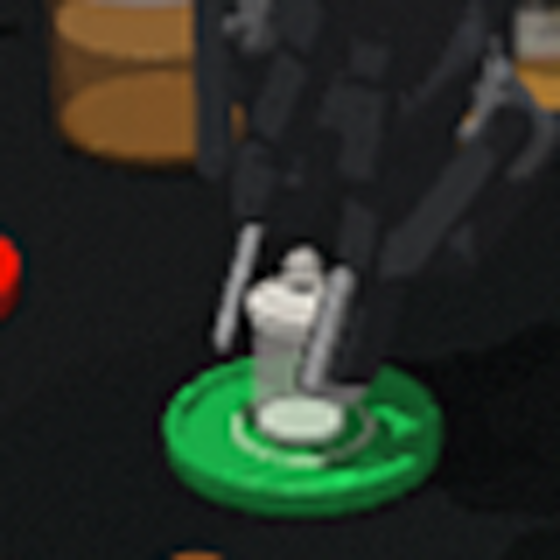

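Call:
{"api": "carry_out", "payload": {
  "moves": [
    [[0.0,0,0,0.001,0,0,0],[0.032,0,0,0,0,0,0],[0.04,0,0,0,0,0,0],[0.055,0,0,0,0,0,0],[0.085,0,0,0,0,0,0],[0.085,0,0,0,0,0,0],[0.085,0,0,0,0,0,0],[0.085,0.013,0,-0.03,0,0,0],[0.085,0.014,0,-0.035,0,0,0],[0.085,0.014,0,-0.035,0,0,0]]
  ]
}}

```text
time: 40.48
eef_pos: [0.5741, 0.2133, 0.1281]
tcp_rot: [-0.002, 0.979, 0.001, -0.204]
force: [0.3, 0.1, -0.4]
gripper_width: 0.0849
```

Call:
{"api": "carry_out", "payload": {
  "moves": [
    [[0.085,0.014,0,-0.035,0,0,0],[0.085,0.02,0,-0.035,0,0,0],[0.085,0.02,0,-0.03,0,0,0],[0.085,0,0,0,0,0,0],[0.085,0,0,0,0,0,0],[0.085,0,0,0,0,0,0]]
  ]
}}

```text
time: 40.98
eef_pos: [0.5666, 0.2131, 0.2553]
tcp_rot: [-0.003, 0.98, 0.003, -0.198]
force: [-0.1, 0.1, -1.4]
gripper_width: 0.0852
```

```bash
python3 - <<'E'
from h import *
target((.587,.2152),.0446,22)
p,d,M,c=wrist();cv2.imwrite('pics/w47.png',p[:,:,::-1])
p,d=bot.camera('scene');cv2.imwrite('pics/s47.png',cv2.resize(p[150:390,200:440,::-1],None,fx=2.5,fy=2.5,interpolation=2))
p,d=bot.camera('top');cv2.imwrite('pics/t47.png',p[:,:,::-1])
E
```

```text
t 40.98 tcp [0.5666 0.2131 0.2553] grasp [0.5739 0.213  0.2728] w 0.0852 F [-0.1  0.1 -1.4] 
 world d(mm) [  13.3    2.1 -228.3] TOOL shift mm [-100.9    0.4  205.3] rot [ 0.3 -0.8  0.4] 
 if already at tilt:  [-97.9   2.1 206.7] dist 229
```

View pics/w47.png

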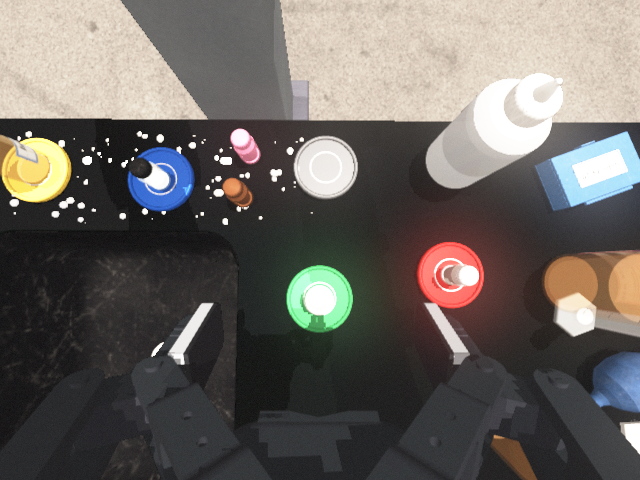

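View pics/s47.png

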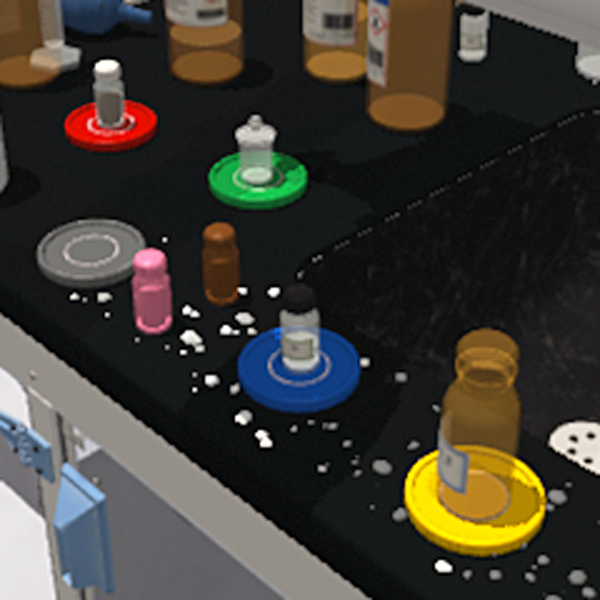

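View pics/t47.png

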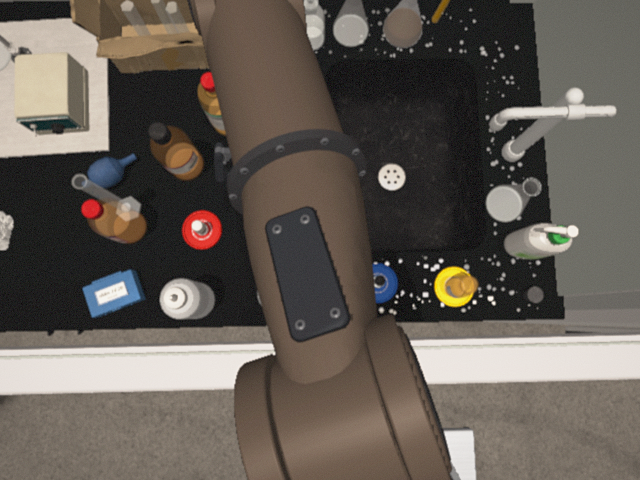

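```bash
python3 - <<'E'
from h import *
M,c=wnow()
print('glass lid',wray(M,c,(320,299),.054),'green',wray(M,c,(319.5,299),.01))
print('white',wray(M,c,(467,275),.066),'red',wray(M,c,(450,275),.01))
print('black',wray(M,c,(140,167),.066),'blue',wray(M,c,(161,179),.01))
f=lambda u,v:np.array([u/2.5+200,v/2.5+150])
for n,a,b in(('amber',(472,493),(474,497)),('black',(299,363),(299,366)),('white',(112,121),(111,123)),('glass',(257,177),(258,178))):
    print(n,'foot-centre (scene) mm',((ray('scene',f(*a),.008)-ray('scene',f(*b),.008))*1e3).round(1))
for q in('t47.png','top0.png'):
    im=cv2.imread('pics/'+q);g=(im.min(2)>150).astype(np.uint8);m=np.zeros_like(g);m[275:325,155:220]=g[275:325,155:220];mo=cv2.moments(m);print('squeeze',q,mo['m10']/mo['m00'],mo['m01']/mo['m00'])
E
```

```text
glass lid [0.58279943 0.21559896 0.054     ] green [0.58698163 0.21545739 0.01      ]
white [0.55633177 0.36859256 0.066     ] red [0.55770943 0.37295525 0.01      ]
black [0.44339229 0.02322803 0.066     ] blue [0.44165021 0.01973036 0.01      ]
amber foot-centre (scene) mm [1.7 2.8 0. ]
black foot-centre (scene) mm [2.2 2.2 0. ]
white foot-centre (scene) mm [2.9 2.4 0. ]
glass foot-centre (scene) mm [0.5 1.7 0. ]
squeeze t47.png 179.14814814814815 298.69286359530264
squeeze top0.png 179.13169845594913 298.7293369663942
```

All offsets are within about 5 mm, against a limit of 14 mm. The squeeze bottle has not moved and the gripper is clear, so I hand the job in.

```bash
python3 - <<'E'
from workcell import bot
print(bot.sign_off())
E
```

```text
the job is handed in; nothing more can be done
None
```

All four containers are on their own stands, and I handed the job in at about 41 s of the 144 s allowed. The hand-in reported no verdict.

I made six carries, one container at a time:
1. White-capped vial from blue to grey.
2. Black-capped vial from red to blue.
3. White-capped vial from grey to red.
4. Glass weighing bottle from yellow to grey.
5. Amber bottle from green to yellow.
6. Glass weighing bottle from grey to green.

I kept the tool leaning 15–25° so the forearm cleared the hood bar in front of the bench.

**Last checks:**
- **Position:** each container stands upright within about 2–5 mm of its stand's centre, against the 14 mm limit. The wrist and scene cameras agree to about 5 mm.
- **Squeeze bottle:** it did not move, with the same centroid to 0.05 px in the top view before and after.
- **Gripper:** it was open and about 25 cm above the worktop, touching nothing.

**What went less than perfectly:**
- **High first grip:** I held the white-capped vial about 41 mm up, 1 mm above the advised band. It leaned roughly 8° in the air. I straightened it before setting it down.
- **Other leans:** the black-capped vial and the weighing glass also leaned by under 10° by eye, and I corrected both before release.
- **Camera disagreement:** the scene and top cameras differed by about 3–4 mm, so I relied mainly on the wrist view.

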